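Clear and reload the magnetic chuck

ROBOT

A 6-joint arm with a two-finger parallel gripper is mounted at the origin on a cart in front of the work surface, level with it; the furniture and walls round the work are solid. World frame = base frame: x ahead of the robot, y to its left, z up, the work surface at z = 0. Lengths are in m, angles in rad, forces in N, time in s.
With the tool pointing down it reaches from about 0.3 to 0.775 m from the base axis. Payload 14.6 kg.
Tool frame: the origin (TCP) lies at the very end of the fingers, on their centre line; the grasp point (between the pads) lies 19 mm behind it; y points along the fingers, x is the direction in which the jaws open and shut, and the axes are right-handed (so a half turn about y gives the same grasp; the last joint's range is limited). The gripper opens to 94 mm and grips with 3 to 60 N. Pads are 16 mm wide; open, the fingers measure 119 mm over their backs; the gripper's body (75 mm by 177 mm) begins 78 mm behind the grasp point.
Start: joints at [-1.207, 0.3, 1.521, -0, 1.321, -0.067], TCP at [0.23, -0.5, 0.205] pointing down, gripper open.
Joint ranges: [-3.03, 3.03], [-0.79, 2.21], [0.23, 2.52], [-1.04, 4.18], [0, 3.07], [-2.55, 2.55]. Speed limits (rad/s): [2.22, 2.22, 2.57, 3.14, 3.14, 3.14].

INTERFACE

Orientations are given as a unit quaternion [w, x, y, z].
In Python, from station import sensors, optics, bot, finder gives the robot as it stands. The module is installed in compiled form; this text tells all that it offers.
- The arm moves only by the shell command python3 -m pendant 'ROWS' [FORCE]. ROWS is JSON, a list of rows, each an object of numbers: "wx", "wy", "wz": the turn, a rotation vector about the tool's x, y, z in degrees; "x", "y", "z": the shift along the tool's x, y, z in m; "fingers": the gripper command: -1 is fully open, 1 is shut, values between are in proportion. In form: [{"wx": .., "wy": .., "wz": .., "x": .., "y": .., "z": .., "fingers": ..}, ...]. A call has exactly 8 rows; each row is the pose to reach, as a shift and turn from the pose measured when the call began, along the tool's axes at that moment; what a row does not reach only later rows make up. A row lasts 1/12 s, in which the tool goes at most 41.7 mm and 7.16 degrees, less where a joint would pass 70% of its speed; a pose out of reach is approached as far as the arm can. A call with a gripper value outside its range is refused whole. The fingers move at their own pace and stop on an object; FORCE is the grip in N (left out, the last holds). Time passes only in rows, so rows that repeat a pose let the fingers close, or fill a call up. It gives the time, the measured TCP pose, the force and the opening at its end, in the units of the state.
- sensors.observe(): the state, without advancing time (a new reading comes with each control period).
- optics.snapshot(name): name is "scene" or "top" or "wrist"; returns the picture (480x640x3 uint8, red, green, blue); there is no depth.
- optics.camera_model(name): a dict with "mtx" (3x3 intrinsics, pixels), "eye" and "attitude" of the camera in the world. Camera axes: x right, y up, looking along -z (the intrinsics and any distortion apply to the point x, -y, -z); pixel columns grow to the right and rows downward; lengths in m; the calibration is good to about 2 mm. A picture is of the moment at which its call begins: read the wrist's pose just before it. camera_model takes no time and is no camera call; for the wrist camera it gives the pose at the moment of the call.
- bot.job_done(): hands the job in, once; it reports no verdict.
Trained networks look in the newest picture that a camera, given by its name, has taken for a name from the list of things; names that differ only in an ending like _2 or _b are one class to them, and where a whole thing is asked for, a point or a joint stands for the part that bears it (a point fixed in the world has none). Each returns a list of dicts, best first, with "p" (0 to 1); they miss things now and then, are a little off and sometimes report something else, mostly with a low value. They report only what shows in the picture. A call takes as long as a camera call. They do not tell look-alikes from the thing itself.
- finder.boxes_of(camera, query): "xy" ([column, row] in pixels, amid what is visible of it).
The state is a dict: "t": time; "q": joint angles; "dq": joint speeds; "joint_efforts": joint torques, N m; "tool_pos": TCP position; "tool_rot": TCP orientation; "ft_force": force on the tool from outside, world axes, zero at the start; "torque": the same for the moment, N m; "width": opening from 0.0 (shut) to 1.0 (fully open).
Only numpy, scipy, OpenCV 4.12 (cv2) and the standard library are available. Lean on these libraries where they do the work, as an engineer would, in place of code of your own. Each camera call takes 0.05 s, during which the arm holds its last target. There are 200 camera calls.

TASK

Pull the magnet handle at the end of the chuck, which is on, fully over to the front (off), then with the scraper block wipe all the brass offcuts off the bed of the magnetic chuck into the trough along its front; they are sharp, so never touch them with the gripper. When the bed is clear, load every steel bench block, one to a bay, flat and square to the back fence, centred on the bay's lever and close up to the fence, so that its rear edge presses the switch lever down; when all are loaded, throw the magnet handle fully over to the back again (on). Put the scraper block back on the middle of its rubber pad (before or after loading), and leave everything at rest.

Things in the scene. Friction and masses are not known exactly. Their poses are not given: they have to be found in the camera images.
- chuck: Fixed magnetic chuck: flat steel bed with thin brass stripes. Origin on the bench; +x to the back, +y left along the bed, turned by up to 0.13 rad. Bed top z = 36 mm, x from -60 mm (open front edge) to +73 mm (back fence, 14 mm high, 6 mm thick), y -154 to +154 mm; side rails stand 5 mm above the bed. Three black switch housings, tops at z = 58 mm, behind the fence (x = 84 to 112 mm).
- trough (a point): Middle of the floor of the open trough along the front of the bed: 50 mm (x) by 308 mm, chuck x = -112 to -60 mm, floor 4 mm above the bench; its front wall is 4 mm thick and 30 mm high over the bench, 6 mm lower than the bed.
- bay_1 (a point): Loading bay 1 of the chuck (the right-hand one), on the bed top, axes as the chuck's: where the centre of a block's underside belongs; a block there leaves a 3 mm gap to the back fence. The bays are 96 mm apart.
- bay_2 (a point): Loading bay 2 of the chuck (the middle one), on the bed top, axes as the chuck's: where the centre of a block's underside belongs; a block there leaves a 3 mm gap to the back fence. The bays are 96 mm apart.
- bay_3 (a point): Loading bay 3 of the chuck (the left-hand one), on the bed top, axes as the chuck's: where the centre of a block's underside belongs; a block there leaves a 3 mm gap to the back fence. The bays are 96 mm apart.
- lever_1 (a joint): Switch lever of bay 1: steel strip 10 mm wide, hinged about y at the fence, pointing forward over the bed in the middle of the bay. 0 rad = sprung up, its free end 25 mm in front of the fence and 11 mm above the bed; 0.35 to 0.4 rad when a block lies flat on it. Its spring is weak (under 1 N): a block's weight presses it down.
- lever_2 (a joint): Switch lever of bay 2: steel strip 10 mm wide, hinged about y at the fence, pointing forward over the bed in the middle of the bay. 0 rad = sprung up, its free end 25 mm in front of the fence and 11 mm above the bed; 0.35 to 0.4 rad when a block lies flat on it. Its spring is weak (under 1 N): a block's weight presses it down.
- lever_3 (a joint): Switch lever of bay 3: steel strip 10 mm wide, hinged about y at the fence, pointing forward over the bed in the middle of the bay. 0 rad = sprung up, its free end 25 mm in front of the fence and 11 mm above the bed; 0.35 to 0.4 rad when a block lies flat on it. Its spring is weak (under 1 N): a block's weight presses it down.
- magnet (a joint): Magnet handle at the right-hand end of the chuck: steel rod, 5 mm radius, with a black 26 mm ball, hinged about y 22 mm above the bench on a grey base (70 x 50 x 25 mm) at chuck x = 10, y = -195 mm. 0 rad = off (leans 0.5 rad to the front), 1.0 rad = on (leans 0.5 rad to the back). Starts on. About 1 N moves it; it stays where it is left and attracts nothing.
- magnet_tip (a point): Centre of the ball of the magnet handle, 70 mm from its hinge.
- scraper_block: Loose scraper block, wood with a rubber foot: 34 (x) x 98 (y, its wiping length) x 56 mm high, 0.16 kg. Origin at the centre of its underside, z up; it starts standing on the pad, its length along the pad's. Grip it across the 34 mm.
- scraper_mid (a point): Centre of the scraper block, 28 mm above its underside.
- pad: Fixed black rubber pad on the bench, 116 (x) x 64 (y) x 3 mm, home of the scraper block. Origin at the centre of its underside.
- block_1: Steel bench block, 62 x 62 x 18 mm, about 0.5 kg, lying loose on the bench at the start; two or three of these alike are present. Origin at the centre of its underside, z up.
- block_2: Steel bench block, 62 x 62 x 18 mm, about 0.5 kg, lying loose on the bench at the start; two or three of these alike are present. Origin at the centre of its underside, z up.
- block_3: Steel bench block, 62 x 62 x 18 mm, about 0.5 kg, lying loose on the bench at the start; two or three of these alike are present. Origin at the centre of its underside, z up.
- chip_1: Loose brass offcut, 36 (x) x 22 (y) x 9 mm, 20 g, lying flat on the front part of the bed at the start; three or four of these alike are present. Origin at the centre of its underside.
- chip_2: Loose brass offcut, 36 (x) x 22 (y) x 9 mm, 20 g, lying flat on the front part of the bed at the start; three or four of these alike are present. Origin at the centre of its underside.
- chip_3: Loose brass offcut, 36 (x) x 22 (y) x 9 mm, 20 g, lying flat on the front part of the bed at the start; three or four of these alike are present. Origin at the centre of its underside.
- chip_4: Loose brass offcut, 36 (x) x 22 (y) x 9 mm, 20 g, lying flat on the front part of the bed at the start; three or four of these alike are present. Origin at the centre of its underside.
Mind the look-alikes: they are no part of the job. Leave any red look-alike of the block_2 alone.

How it is judged:
By the outcome, as a careful person would: the job done as asked, in the order asked, and still so for the second after the job is handed in, with the robot touching nothing.
Of chip_1, chip_2, chip_3, chip_4 only 3 to 4 are there at a start; the rules pass over those that are not, and their reading is None.
Of block_1, block_2, block_3 only 2 to 3 are there at a start; the rules pass over those that are not, and their reading is None.
At some moment in a run one of block_1, block_2, block_3, scraper_block may be knocked a few centimetres aside while the robot is not near it.
Once in a run the grip may slacken for a moment while it holds something.
It also fails if it takes over 210 s, if anything falls off the work surface, if the arm or the gripper's body presses on something with over 40 N, if the wrist force passes 120 N, or if a joint passes its speed limit or range.

## Working session

There is one attempt and no reset: what is moved stays moved. The work goes in short steps, Python scripts to look and compute and a shell command to move; the robot and the scene stay as the last step left them, time stands still between calls to the robot, and variables do not carry over. Pictures are saved under pics/ and viewed, about 12 in all and at most 16, crops included, and the job is handed in when it is done.

```bash
mkdir -p pics; cat > h.py <<'E'
import numpy as np, cv2
from station import sensors, optics, bot, finder
from scipy.spatial.transform import Rotation as R
def rot(q): return R.from_quat([q[1],q[2],q[3],q[0]])
def att(a):
    a=np.array(a,float)
    return a if a.shape==(3,3) else rot(a).as_matrix()
def ray(cm,uv):
    M=np.array(cm['mtx']); D=np.array(cm.get('dist',np.zeros(5)),float)
    p=cv2.undistortPoints(np.array([[uv]],float),M,D)[0,0]
    return np.array(cm['eye'],float), att(cm['attitude'])@np.array([p[0],-p[1],-1])
def onz(cm,uv,z):
    e,d=ray(cm,uv); return e+d*(z-e[2])/d[2]
def proj(cm,P):
    M=np.array(cm['mtx']); p=att(cm['attitude']).T@(np.array(P)-np.array(cm['eye']))
    v=M@np.array([p[0],-p[1],-p[2]]); return v[:2]/v[2]
def shot(n,f=None):
    cm=optics.camera_model(n); im=optics.snapshot(n)
    if f: cv2.imwrite('pics/'+f,im[:,:,::-1])
    return cm,im
E
python3 - <<'E'
from h import *
print(sensors.observe())
for n in ('top','scene'):
    cm,im=shot(n,n+'0.png'); print(n,cm)
    for q,z in (('chuck',.036),('chip_1',.045),('block_1',.018),('scraper_block',.056),('pad',.003),('magnet_tip',.083),('bay_1',.036),('lever_1',.045),('trough',.004)):
        print(q,[(np.round(b['xy']).tolist(),round(b['p'],2),onz(cm,b['xy'],z).round(3).tolist()[:2]) for b in finder.boxes_of(n,q)])
E
```

```text
{'t': 0.0, 'q': array([-1.20658990e+00,  3.00448758e-01,  1.52156152e+00, -2.27876237e-05,
        1.32067681e+00, -6.65859677e-02]), 'dq': array([-0.00043134,  0.00097674, -0.00015365,  0.00148107,  0.00086309,
       -0.00031797]), 'joint_efforts': array([-6.27059180e-04, -5.31805551e+01, -3.52735162e+01,  7.08354707e-02,
        2.44275777e-02, -1.38765149e-04]), 'tool_pos': array([ 0.22958513, -0.49951691,  0.20490685]), 'tool_rot': array([ 0.59553787, -0.59509039,  0.3818927 , -0.38126112]), 'ft_force': array([ 0.51755246, -0.69833224, -0.37724389]), 'torque': array([-0.01514044, -0.04266238,  0.00616202]), 'width': 0.9980870745066109}
top {'mtx': array([[525.66542246,   0.        , 314.6929864 ],
       [  0.        , 525.66542246, 244.0111953 ],
       [  0.        ,   0.        ,   1.        ]]), 'eye': array([0.30141069, 0.12226884, 1.44693118]), 'attitude': array([-0.69597393, -0.03622803,  0.03841771,  0.71612282])}
chuck [([407.0, 208.0], 0.59, [0.541, -0.139])]
chip_1 [([357.0, 218.0], 0.62, [0.517, -0.0]), ([380.0, 219.0], 0.61, [0.512, -0.063])]
block_1 [([290.0, 184.0
[... 684 characters left out ...]
      ]]), 'eye': array([-0.18537479,  1.05575669,  0.66081003]), 'attitude': array([-0.24425574, -0.15352033,  0.49560005,  0.8192382 ])}
chuck [([346.0, 205.0], 0.96, [0.533, -0.113])]
chip_1 [([345.0, 210.0], 0.67, [0.508, -0.068]), ([333.0, 222.0], 0.64, [0.492, 0.021])]
block_1 [([307.0, 258.0], 0.94, [0.469, 0.178]), ([262.0, 241.0], 0.7, [0.624, 0.172]), ([228.0, 272.0], 0.67, [0.591, 0.336]), ([288.0, 372.0], 0.67, [0.26, 0.529])]
scraper_block [([273.0, 277.0], 0.88, [0.445, 0.339])]
pad []
magnet_tip [([345.0, 213.0], 0.2, [0.455, 0.019])]
bay_1 [([345.0, 209.0], 0.7, [0.521, -0.086]), ([272.0, 281.0], 0.16, [0.458, 0.331])]
lever_1 []
trough [([345.0, 208.0], 0.73, [0.56, -0.15])]
```

```bash
python3 - <<'E'
import cv2
a=cv2.imread('pics/top0.png')[150:350,140:500]; cv2.imwrite('pics/v1.png',cv2.resize(a,None,fx=2.2,fy=2.2,interpolation=cv2.INTER_CUBIC))
E
```

```text
(no output)
```

View pics/v1.png

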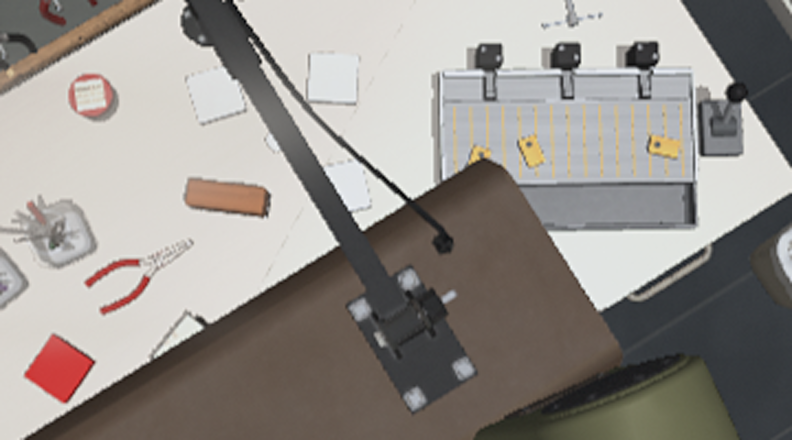

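View pics/scene0.png

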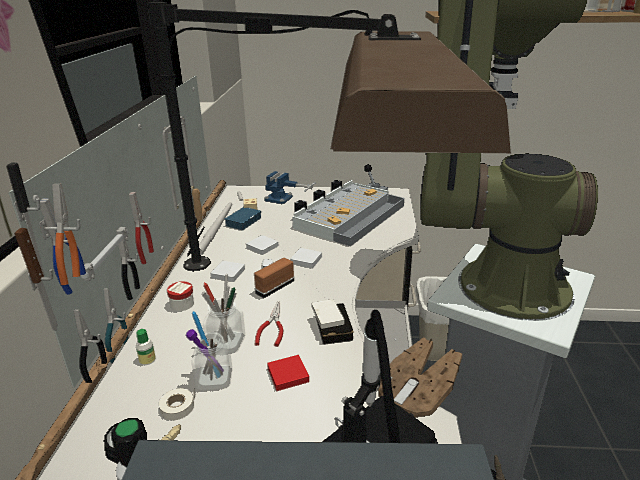

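```bash
cat >> h.py <<'E'
def tri(c1,u1,c2,u2):
    e1,d1=ray(c1,u1); e2,d2=ray(c2,u2)
    s=np.linalg.lstsq(np.c_[d1,-d2],e2-e1,rcond=None)[0]
    a,b=e1+s[0]*d1,e2+s[1]*d2
    return ((a+b)/2).round(3),round(float(np.linalg.norm(a-b)),3)
E
python3 - <<'E'
from h import *
T=optics.camera_model('top');S=optics.camera_model('scene')
c=lambda x,y:(140+x/2.2,150+y/2.2)
print('knob',tri(T,c(410,310),S,(388,25)))
print('armtop',tri(T,c(205,25),S,(163,15)))
for u in ((500,160),(620,350)):
  for s in ((508,150),(333,150),(345,35),(455,35),(480,90)): print(u,s,tri(T,c(*u),S,s))
print('ball',tri(T,c(737,92),S,(368,168)))
E
```

```text
knob (array([0.312, 0.099, 0.564]), 0.007)
armtop (array([0.596, 0.314, 0.568]), 0.157)
(500, 160) (508, 150) (array([ 0.27 , -0.033,  0.322]), 0.39)
(500, 160) (333, 150) (array([0.487, 0.002, 0.247]), 0.029)
(500, 160) (345, 35) (array([0.441, 0.029, 0.532]), 0.018)
(500, 160) (455, 35) (array([ 0.326, -0.01 ,  0.547]), 0.221)
(500, 160) (480, 90) (array([ 0.302, -0.024,  0.441]), 0.298)
(620, 350) (508, 150) (array([ 0.188, -0.142,  0.262]), 0.177)
(620, 350) (333, 150) (array([ 0.378, -0.038,  0.277]), 0.257)
(620, 350) (345, 35) (array([ 0.361, -0.007,  0.546]), 0.194)
(620, 350) (455, 35) (array([ 0.258, -0.073,  0.53 ]), 0.048)
(620, 350) (480, 90) (array([ 0.227, -0.106,  0.408]), 0.105)
ball (array([ 0.572, -0.31 ,  0.084]), 0.0)
```

View pics/top0.png

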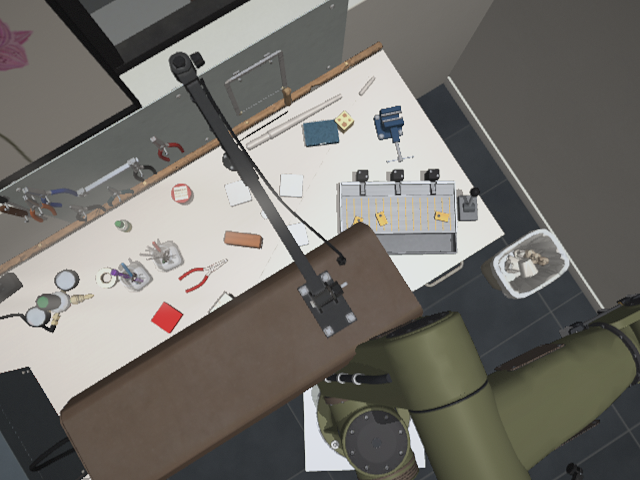

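```bash
python3 - <<'E'
from h import *
S=optics.camera_model('scene')
n=np.array([-.47,.88,0])
for P in ((.25,.21,0),(.2,.3,0)):
  for u in ((333,150),(508,150),(345,35),(455,35)):
    e,d=ray(S,u); print(P,u,(e+d*(n@(np.array(P)-e))/(n@d)).round(3))
for f in ('top','wrist','scene'):pass
cm,im=shot('wrist','w0.png'); print(cm['eye'],att(cm['attitude']).round(2).tolist())
E
```

```text
(0.25, 0.21, 0) (333, 150) [0.337 0.257 0.346]
(0.25, 0.21, 0) (508, 150) [0.041 0.098 0.353]
(0.25, 0.21, 0) (345, 35) [0.318 0.246 0.559]
(0.25, 0.21, 0) (455, 35) [0.148 0.155 0.559]
(0.2, 0.3, 0) (333, 150) [0.281 0.343 0.38 ]
(0.2, 0.3, 0) (508, 150) [0.016 0.202 0.386]
(0.2, 0.3, 0) (345, 35) [0.263 0.334 0.57 ]
(0.2, 0.3, 0) (455, 35) [0.112 0.253 0.57 ]
[ 0.30281458 -0.46415486  0.38456228] [[0.42, 0.87, 0.25], [-0.91, 0.4, 0.11], [-0.0, -0.28, 0.96]]
```

```bash
cat >> h.py <<'E'
def plan(target, yaw=None):
    """print tool shift to world TCP target; yaw: desired world angle of tool x (mod pi), tool down"""
    s=sensors.observe(); r=rot(s['tool_rot']); m=r.as_matrix()
    p=np.array(s['tool_pos']); d=m.T@(np.array(target)-p)
    out='pos %s t %.1f shift xyz %s'%(p.round(4),s['t'],d.round(4))
    cur=np.arctan2(m[1,0],m[0,0])
    out+=' toolx-yaw %.3f'%cur
    if yaw is not None:
        best=None
        for k in (-1,0,1,2,-2):
            c=np.array([np.cos(yaw+k*np.pi),np.sin(yaw+k*np.pi),0]); y=np.array([0,0,-1.])
            rv=(r.inv()*R.from_matrix(np.c_[c,y,np.cross(c,y)])).as_rotvec(degrees=True)
            if best is None or np.linalg.norm(rv)<np.linalg.norm(best): best=rv
        out+=' turn deg %s (alt wy%+.1f) q6 %.2f'%(best.round(2),best[1]-180*np.sign(best[1]),s['q'][5])
    print(out)
E
python3 - <<'E'
from h import *
s=sensors.observe(); print(rot(s['tool_rot']).as_matrix().round(3))
T=optics.camera_model('top')
f=lambda x,y,z:onz(T,(140+x/2.2,150+y/2.2),z)
a,b=f(643,52,.058),f(489,52,.058); print(a,b)
yaw=np.arctan2(*(b-a)[[1,0]])-np.pi/2; print('yaw',yaw)
for y in(yaw,):
  Rz=R.from_euler('z',y).as_matrix(); o=np.array([.572,-.31,0])-Rz@[.0436,-.195,0]; print('o',o)
  print('housings local',Rz.T@(a-o),Rz.T@(b-o))
  for n,c in (('fenceBR',(691,70,.05)),('fenceBL',(443,72,.05)),('frontR',(691,184,.036)),('frontL?',(452,176,.036)),('troughFR',(694,228,.03))):
    print(n,Rz.T@(f(*c)-o))
plan(o+Rz@[.0436+.045,-.195,.12],yaw+np.pi/2)
E
```

```text
[[ 0.418  0.     0.909]
 [-0.909 -0.     0.418]
 [ 0.    -1.     0.   ]]
[ 0.6302915  -0.20651249  0.058     ] [ 0.63562031 -0.01781924  0.058     ]
yaw -0.02823309746008329
o [ 0.5339221  -0.11384691  0.        ]
housings local [ 0.09894688 -0.0899082   0.058     ] [0.09894688 0.09886028 0.058     ]
fenceBR [ 0.07829684 -0.15029936  0.05      ]
fenceBL [0.07579943 0.15494631 0.05      ]
frontR [-0.06131726 -0.15005526  0.036     ]
frontL? [-0.05134274  0.14387191  0.036     ]
troughFR [-0.11510974 -0.15381431  0.03      ]
pos [ 0.2297 -0.4997  0.2055] t 1.1 shift xyz [-0.0095  0.0855  0.4306] toolx-yaw -1.140 turn deg [-0.  26.3  0. ] (alt wy-153.7) q6 -0.07
```

```bash
python3 -m pendant '[{"z":0.04,"fingers":1},{"z":0.08,"fingers":1},{"z":0.12,"fingers":1},{"z":0.16,"fingers":1},{"z":0.2,"fingers":1},{"z":0.24,"fingers":1},{"z":0.28,"fingers":1},{"z":0.31,"fingers":1}]' 20
python3 -m pendant '[{"x":-0.01,"z":0.04,"wy":7,"fingers":1},{"x":-0.01,"z":0.08,"wy":14,"fingers":1},{"x":-0.01,"z":0.12,"wy":21,"fingers":1},{"x":-0.01,"z":0.12,"wy":26.3,"fingers":1},{"x":-0.01,"z":0.12,"wy":26.3,"fingers":1},{"x":-0.01,"z":0.12,"wy":26.3,"fingers":1},{"x":-0.01,"z":0.12,"wy":26.3,"fingers":1},{"x":-0.01,"z":0.12,"wy":26.3,"fingers":1}]'
cat > est.py <<'E'
from h import *
s=sensors.observe(); print('q',s['q'].round(4).tolist(), 'p',s['tool_pos'].round(4))
cm,im=shot('wrist','w1.png')
print('cam in tool',rot(s['tool_rot']).inv().apply(np.array(cm['eye'])-s['tool_pos']))
for q,z in (('chip_1',.045),('magnet_tip',.083),('lever_1',.045),('chuck',.036)):
    print(q,[(np.round(b['xy']).tolist(),round(b['p'],2),onz(cm,b['xy'],z).round(3).tolist()[:2]) for b in finder.boxes_of('wrist',q)])
E
python3 est.py
```

```text
q [-1.2066, 0.2999, 1.521, 0.0, 1.3207, -0.0666] p [ 0.2297 -0.4997  0.2055]
cam in tool [-0.00179411 -0.1790961   0.08132409]
chip_1 []
magnet_tip []
lever_1 []
chuck []$[0]: bad value
$[0]: bad value
```

View pics/w1.png

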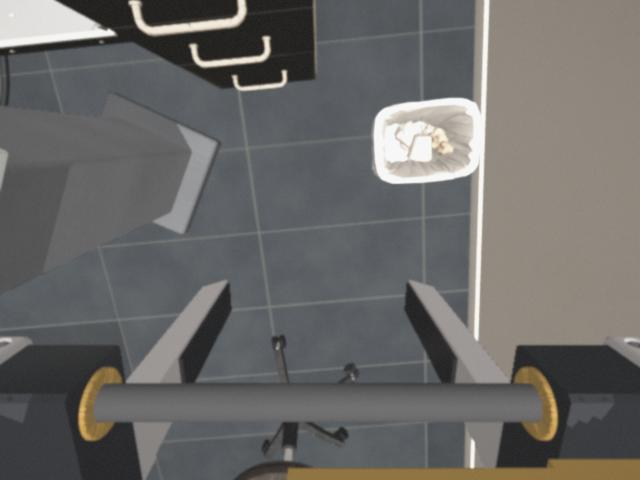

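```bash
python3 -m pendant '[{"wx":0,"wy":0,"wz":0,"x":0,"y":0,"z":0.31,"fingers":1},{"wx":0,"wy":0,"wz":0,"x":0,"y":0,"z":0.31,"fingers":1},{"wx":0,"wy":0,"wz":0,"x":0,"y":0,"z":0.31,"fingers":1},{"wx":0,"wy":0,"wz":0,"x":0,"y":0,"z":0.31,"fingers":1},{"wx":0,"wy":0,"wz":0,"x":0,"y":0,"z":0.31,"fingers":1},{"wx":0,"wy":0,"wz":0,"x":0,"y":0,"z":0.31,"fingers":1},{"wx":0,"wy":0,"wz":0,"x":0,"y":0,"z":0.31,"fingers":1},{"wx":0,"wy":0,"wz":0,"x":0,"y":0,"z":0.31,"fingers":1}]' 20
python3 -m pendant '[{"wx":0,"wy":26.3,"wz":0,"x":-0.01,"y":0,"z":0.12,"fingers":1},{"wx":0,"wy":26.3,"wz":0,"x":-0.01,"y":0,"z":0.12,"fingers":1},{"wx":0,"wy":26.3,"wz":0,"x":-0.01,"y":0,"z":0.12,"fingers":1},{"wx":0,"wy":26.3,"wz":0,"x":-0.01,"y":0,"z":0.12,"fingers":1},{"wx":0,"wy":26.3,"wz":0,"x":-0.01,"y":0,"z":0.12,"fingers":1},{"wx":0,"wy":26.3,"wz":0,"x":-0.01,"y":0,"z":0.12,"fingers":1},{"wx":0,"wy":26.3,"wz":0,"x":-0.01,"y":0,"z":0.12,"fingers":1},{"wx":0,"wy":26.3,"wz":0,"x":-0.01,"y":0,"z":0.12,"fingers":1}]'
python3 est.py
```

```text
t: 1.97
tool_pos: [0.5149, -0.3676, 0.2051]
tool_rot: [0.596, -0.596, 0.381, -0.381]
ft_force: [-0.8, 0.3, 0.2]
width: 0.466
t: 2.63
tool_pos: [0.6188, -0.309, 0.2056]
tool_rot: [-0.494, 0.494, -0.506, 0.506]
ft_force: [-0.2, -0.3, -0.0]
width: 0.006
q [-0.5163, 0.6298, 1.0464, 0.0005, 1.4649, 1.0792] p [ 0.6188 -0.309   0.2056]
cam in tool [-0.00196094 -0.17912153  0.08043712]
chip_1 [([88.0, 327.0], 0.92, [0.517, -0.064]), ([37.0, 332.0], 0.83, [0.513, -0.008]), ([243.0, 327.0], 0.74, [0.514, -0.226])]
magnet_tip []
lever_1 [([28.0, 255.0], 0.8, [0.598, -0.02]), ([126.0, 255.0], 0.69, [0.595, -0.116]), ([220.0, 253.0], 0.61, [0.595, -0.21]), ([140.0, 282.0], 0.51, [0.567, -0.126])]
chuck [([142.0, 283.0], 0.76, [0.562, -0.123])]
```

View pics/w1.png

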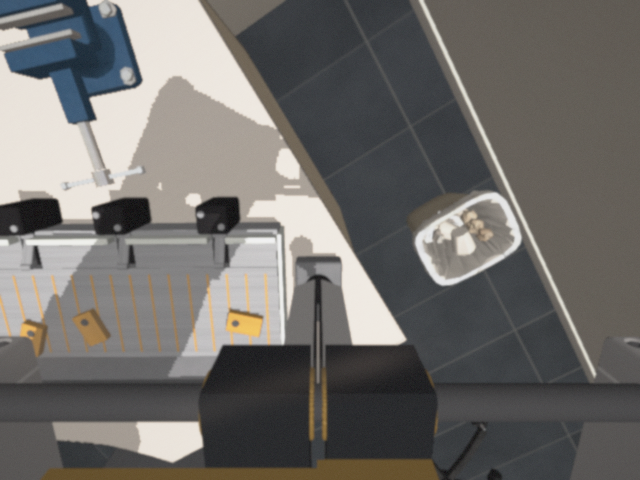

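```bash
python3 - <<'E'
from h import *
cm=optics.camera_model('wrist')
s=sensors.observe()
print('tcp px',proj(cm,s['tool_pos']),'ball',proj(cm,[.572,-.31,.084]),'hinge',proj(cm,[.54,-.31,.022]))
for n,u,z in (('railBR',(282,228),.041),('fence back R',(280,238),.05),('frontR',(282,356),.036),('L fence',(0,240),.05),('base back R',(342,258),.025),('base back L',(297,258),.025)): print(n,onz(cm,u,z))
T=optics.camera_model('top')
im=cv2.imread('pics/w1.png'); cv2.imwrite('pics/v2.png',cv2.resize(im[180:400,0:400],None,fx=2,fy=2,interpolation=cv2.INTER_CUBIC))
E
```

```text
tcp px [321.31940476 296.10095198] ball [323.02276941 288.72499236] hinge [322.85829577 293.56108948]
railBR [ 0.61875025 -0.27142135  0.041     ]
fence back R [ 0.61106827 -0.26996144  0.05      ]
frontR [ 0.4727249  -0.26333385  0.036     ]
L fence [ 6.15718921e-01 -4.89360260e-04  5.00000000e-02]
base back R [ 0.5811717  -0.33088718  0.025     ]
base back L [ 0.5823317  -0.28373166  0.025     ]
```

View pics/v2.png

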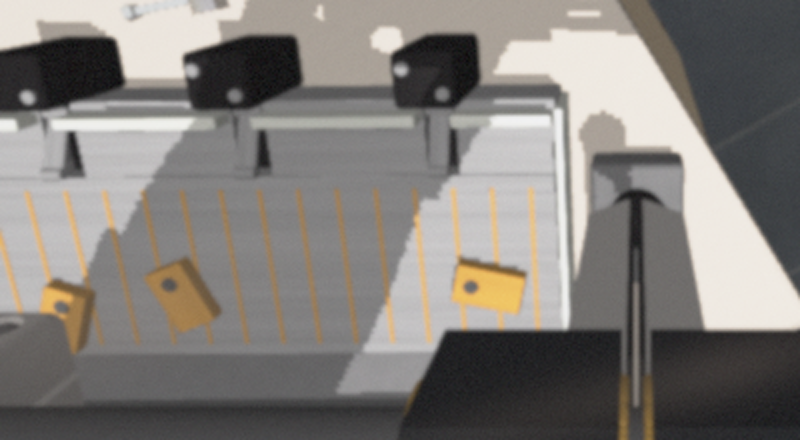

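```bash
python3 -m pendant '[{"wx":0,"wy":0,"wz":0,"x":0,"y":0.03,"z":0,"fingers":1},{"wx":0,"wy":0,"wz":0,"x":0,"y":0.06,"z":0,"fingers":1},{"wx":0,"wy":0,"wz":0,"x":0,"y":0.09,"z":0,"fingers":1},{"wx":0,"wy":0,"wz":0,"x":0,"y":0.12,"z":0,"fingers":1},{"wx":0,"wy":0,"wz":0,"x":0,"y":0.135,"z":0,"fingers":1},{"wx":0,"wy":0,"wz":0,"x":0,"y":0.135,"z":0,"fingers":1},{"wx":0,"wy":0,"wz":0,"x":0,"y":0.135,"z":0,"fingers":1},{"wx":0,"wy":0,"wz":0,"x":0,"y":0.135,"z":0,"fingers":1}]'
python3 -m pendant '[{"wx":0,"wy":0,"wz":0,"x":0,"y":0,"z":-0.012,"fingers":1},{"wx":0,"wy":0,"wz":0,"x":0,"y":0,"z":-0.024,"fingers":1},{"wx":0,"wy":0,"wz":0,"x":0,"y":0,"z":-0.036,"fingers":1},{"wx":0,"wy":0,"wz":0,"x":0,"y":0,"z":-0.048,"fingers":1},{"wx":0,"wy":0,"wz":0,"x":0,"y":0,"z":-0.06,"fingers":1},{"wx":0,"wy":0,"wz":0,"x":0,"y":0,"z":-0.072,"fingers":1},{"wx":0,"wy":0,"wz":0,"x":0,"y":0,"z":-0.083,"fingers":1},{"wx":0,"wy":0,"wz":0,"x":0,"y":0,"z":-0.083,"fingers":1}]'
python3 - <<'E'
from h import *
print(sensors.observe()['q'].round(4).tolist())
cm,im=shot('wrist','w2.png')
print([(np.round(b['xy']).tolist(),round(b['p'],2)) for b in finder.boxes_of('wrist','magnet_tip')])
E
```

```text
t: 3.55
tool_pos: [0.6201, -0.3088, 0.0723]
tool_rot: [-0.494, 0.493, -0.505, 0.507]
ft_force: [0.3, 0.4, -0.5]
width: 0.002
t: 4.22
tool_pos: [0.5366, -0.3074, 0.0742]
tool_rot: [-0.494, 0.493, -0.505, 0.508]
ft_force: [1.0, 0.3, 0.5]
width: 0.005
[-0.5797, 0.5761, 1.4464, 0.0007, 1.1138, 1.0168]
[([317.0, 275.0], 0.56)]
```

```bash
python3 -m pendant '[{"wx":0,"wy":0,"wz":0,"x":0,"y":0,"z":-0.002,"fingers":1},{"wx":0,"wy":0,"wz":0,"x":0,"y":0,"z":-0.003,"fingers":1},{"wx":0,"wy":0,"wz":0,"x":0,"y":0,"z":-0.004,"fingers":1},{"wx":0,"wy":0,"wz":0,"x":0,"y":0,"z":-0.005,"fingers":1},{"wx":0,"wy":0,"wz":0,"x":0,"y":0,"z":-0.006,"fingers":1},{"wx":0,"wy":0,"wz":0,"x":0,"y":0,"z":-0.007,"fingers":1},{"wx":0,"wy":0,"wz":0,"x":0,"y":0,"z":-0.008,"fingers":1},{"wx":0,"wy":0,"wz":0,"x":0,"y":0,"z":-0.008,"fingers":1}]'
python3 -m pendant '[{"wx":0,"wy":0,"wz":0,"x":0,"y":0,"z":-0.001,"fingers":1},{"wx":0,"wy":0,"wz":0,"x":0,"y":0,"z":-0.002,"fingers":1},{"wx":0,"wy":0,"wz":0,"x":0,"y":0,"z":-0.003,"fingers":1},{"wx":0,"wy":0,"wz":0,"x":0,"y":0,"z":-0.003,"fingers":1},{"wx":0,"wy":0,"wz":0,"x":0,"y":0,"z":-0.003,"fingers":1},{"wx":0,"wy":0,"wz":0,"x":0,"y":0,"z":-0.003,"fingers":1},{"wx":0,"wy":0,"wz":0,"x":0,"y":0,"z":-0.003,"fingers":1},{"wx":0,"wy":0,"wz":0,"x":0,"y":0,"z":-0.003,"fingers":1}]'
```

```text
t: 4.98
tool_pos: [0.5302, -0.307, 0.0736]
tool_rot: [-0.495, 0.493, -0.504, 0.508]
ft_force: [4.9, -0.7, -3.4]
width: 0.005
t: 5.65
tool_pos: [0.5296, -0.3069, 0.0738]
tool_rot: [-0.496, 0.492, -0.502, 0.51]
ft_force: [19.9, -1.8, -10.0]
width: 0.006
```

```bash
python3 -m pendant '[{"wx":0,"wy":0,"wz":0,"x":0,"y":0,"z":0.03,"fingers":1},{"wx":0,"wy":0,"wz":0,"x":0,"y":0,"z":0.03,"fingers":1},{"wx":0,"wy":0,"wz":0,"x":0,"y":-0.1,"z":0.03,"fingers":1},{"wx":0,"wy":0,"wz":0,"x":0,"y":-0.1,"z":0.03,"fingers":1},{"wx":0,"wy":0,"wz":0,"x":0,"y":-0.1,"z":0.03,"fingers":1},{"wx":0,"wy":0,"wz":0,"x":0,"y":-0.17,"z":0.03,"fingers":1},{"wx":0,"wy":0,"wz":0,"x":0,"y":-0.17,"z":0.03,"fingers":1},{"wx":0,"wy":0,"wz":0,"x":0,"y":-0.17,"z":0.03,"fingers":1}]'
python3 -m pendant '[{"wx":0,"wy":0,"wz":0,"x":-0.04,"y":-0.03,"z":-0.03,"fingers":-1},{"wx":0,"wy":0,"wz":0,"x":-0.08,"y":-0.06,"z":-0.05,"fingers":-1},{"wx":0,"wy":0,"wz":0,"x":-0.12,"y":-0.09,"z":-0.07,"fingers":-1},{"wx":0,"wy":0,"wz":0,"x":-0.16,"y":-0.12,"z":-0.09,"fingers":-1},{"wx":0,"wy":0,"wz":0,"x":-0.19,"y":-0.12,"z":-0.1,"fingers":-1},{"wx":0,"wy":0,"wz":0,"x":-0.19,"y":-0.12,"z":-0.1,"fingers":-1},{"wx":0,"wy":0,"wz":0,"x":-0.19,"y":-0.12,"z":-0.1,"fingers":-1},{"wx":0,"wy":0,"wz":0,"x":-0.19,"y":-0.12,"z":-0.1,"fingers":-1}]'
python3 - <<'E'
from h import *
s=sensors.observe();q,p=s['q'],s['tool_pos']; print(q.round(4).tolist(),p.round(4))
D=[([-1.2066,.2999,1.521,0,1.3207],(.2297,-.4997,.2055)),([-.5163,.6298,1.0464,0,1.4649],(.6188,-.309,.2056)),([-.5797,.5761,1.4464,0,1.1138],(.5366,-.3074,.0742)),(q,p)]
A=[];b=[]
for q,p in D:
    c,s_=np.cos(q[0]),np.sin(q[0]); rr=c*p[0]+s_*p[1]; lat=-s_*p[0]+c*p[1]
    print('lat',lat)
    A+=[[np.sin(q[1]),np.sin(q[1]+q[2]),1,0],[np.cos(q[1]),np.cos(q[1]+q[2]),0,1]]; b+=[rr,p[2]]
print(np.linalg.lstsq(np.array(A),np.array(b),rcond=None))
cm,im=shot('wrist','w3.png')
for q,z in (('chip_1',.045),('magnet_tip',.083),('lever_1',.04),('chuck',.036)):
    print(q,[(np.round(b['xy']).tolist(),round(b['p'],2),onz(cm,b['xy'],z).round(3).tolist()[:2]) for b in finder.boxes_of('wrist',q)])
E
```

```text
t: 6.32
tool_pos: [0.5587, -0.3079, 0.2511]
tool_rot: [-0.496, 0.491, -0.499, 0.513]
ft_force: [-0.0, -0.2, 0.9]
width: 0.006
t: 6.98
tool_pos: [0.4608, -0.1132, 0.3684]
tool_rot: [-0.497, 0.491, -0.498, 0.514]
ft_force: [-1.0, 0.2, -0.2]
width: 0.537
[-0.3168, 0.041, 1.4522, -0.0023, 1.6247, 1.2769] [ 0.4608 -0.1132  0.3684]
lat 0.03664168782362148
lat 0.03675803236511105
lat 0.03675583171418828
lat 0.035983845111712334
(array([ 0.39445078,  0.45128149,  0.00200385, -0.06141239]), array([0.00018866]), np.int32(4), array([2.94993726, 2.66690615, 0.33252129, 0.2736993 ]))
chip_1 [([398.0, 165.0], 0.86, [0.513, -0.226]), ([101.0, 89.0], 0.7, [0.619, 0.162]), ([232.0, 177.0], 0.69, [0.504, 0.002]), ([279.0, 166.0], 0.62, [0.516, -0.062]), ([124.0, 194.0], 0.27, [0.484, 0.155])]
magnet_tip [([462.0, 163.0], 0.79, [0.516, -0.298]), ([316.0, 151.0], 0.74, [0.535, -0.114]), ([278.0, 167.0], 0.58, [0.517, -0.065])]
lever_1 [([242.0, 102.0], 0.76, [0.6, -0.017]), ([387.0, 101.0], 0.68, [0.597, -0.208]), ([312.0, 105.0], 0.47, [0.594, -0.11])]
chuck [([319.0, 151.0], 0.95, [0.535, -0.118]), ([464.0, 163.0], 0.73, [0.514, -0.32])]
```

View pics/w3.png

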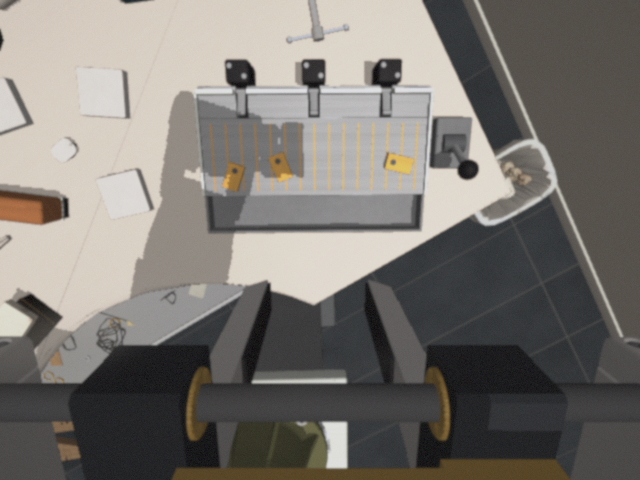

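```bash
python3 - <<'E'
from h import *
cm=optics.camera_model('wrist')
c=lambda u,z:onz(cm,u,z)[:2]
for n,a,b,z in (('fence back',(198,88),(431,88),.05),('bed front',(203,194.5),(426,194),.036),('trough front',(209,232),(421,229.5),.03),('housing',(238,63),(390,62),.058),('lever tips',(242,114),(387,113),.047)):
    A,B=c(a,z),c(b,z); d=A-B; print(n,A.round(4),B.round(4),'mid',((A+B)/2).round(4),'yaw',round(float(np.arctan2(d[1],d[0])-np.pi/2),4),'len',np.linalg.norm(d).round(4))
im=cv2.imread('pics/w3.png'); g=im[60:245,185:485]; cv2.imwrite('pics/v3.png',cv2.resize(g,None,fx=2.6,fy=2.6,interpolation=cv2.INTER_CUBIC))
for q in ('block_1','scraper_block','pad'):
    print(q,[(np.round(b['xy']).tolist(),round(b['p'],2),c(b['xy'],.018).round(3).tolist()) for b in finder.boxes_of('wrist',q)])
E
python3 -m pendant '[{"wx":15,"wy":0,"wz":0,"x":0,"y":0,"z":0,"fingers":-1},{"wx":15,"wy":0,"wz":0,"x":0,"y":0,"z":0,"fingers":-1},{"wx":15,"wy":0,"wz":0,"x":0,"y":0,"z":0,"fingers":-1},{"wx":15,"wy":0,"wz":0,"x":0,"y":0,"z":0,"fingers":-1},{"wx":15,"wy":0,"wz":0,"x":0,"y":0,"z":0,"fingers":-1},{"wx":15,"wy":0,"wz":0,"x":0,"y":0,"z":0,"fingers":-1},{"wx":15,"wy":0,"wz":0,"x":0,"y":0,"z":0,"fingers":-1},{"wx":15,"wy":0,"wz":0,"x":0,"y":0,"z":0,"fingers":-1}]'
python3 - <<'E'
from h import *
s=sensors.observe();q,p=s['q'],s['tool_pos']; print(q.round(4).tolist(),p.round(4))
m=rot(s['tool_rot']).as_matrix(); print(m.round(3).tolist())
y=m[:,1]; c_,s_=np.cos(q[0]),np.sin(q[0]); rr=c_*p[0]+s_*p[1]; yr=c_*y[0]+s_*y[1]
W=.3945*np.sin(q[1])+.4513*np.sin(q[1]+q[2])+.002
Lt=(rr-W)/yr; zs=p[2]-Lt*y[2]-.3945*np.cos(q[1])-.4513*np.cos(q[1]+q[2]); print('Lt',Lt,'zs',zs,'diff',zs-Lt)
E
```

```text
fence back [0.616  0.0331] [ 0.6086 -0.2645] mid [ 0.6123 -0.1157] yaw -0.0249 len 0.2977
bed front [0.479  0.0457] [ 0.4712 -0.2694] mid [ 0.4751 -0.1118] yaw -0.0247 len 0.3152
trough front [0.4233 0.0447] [ 0.4185 -0.2666] mid [ 0.4209 -0.1109] yaw -0.0156 len 0.3113
housing [ 0.6421 -0.0218] [ 0.6386 -0.2096] mid [ 0.6404 -0.1157] yaw -0.0185 len 0.1879
lever tips [ 0.5836 -0.0199] [ 0.58   -0.2094] mid [ 0.5818 -0.1146] yaw -0.0189 len 0.1896
block_1 [([105.0, 87.0], 0.67, [0.625, 0.168]), ([14.0, 112.0], 0.64, [0.597, 0.297])]
scraper_block [([28.0, 209.0], 0.76, [0.463, 0.31]), ([323.0, 148.0], 0.35, [0.538, -0.125])]
pad [([239.0, 101.0], 0.49, [0.603, -0.012])]
t: 8.05
tool_pos: [0.4617, -0.1149, 0.3666]
tool_rot: [-0.556, 0.422, -0.429, 0.574]
ft_force: [-1.6, -0.1, -0.6]
width: 1.002
[-0.37, -0.1133, 1.6284, 0.088, 1.3613, 1.2188] [ 0.4617 -0.1149  0.3666]
[[-0.026, 0.275, 0.961], [-1.0, -0.015, -0.023], [0.008, -0.961, 0.275]]
Lt 0.24436196245295597 zs 0.1844055089194455 diff -0.05995645353351048
```

```bash
python3 - <<'E'
from h import *
T=optics.camera_model('top');S=optics.camera_model('scene')
for u,s in (((65,412),(340,97)),((65,412),(332,150)),((367,223),(345,35)),((367,223),(360,33)),((420,300),(462,35)),((97,478),(500,95)),((97,478),(508,150))): print(u,s,tri(T,u,S,s))
cm,im=shot('top','t1.png'); cm,im2=shot('scene','s1.png')
a=im2[0:200,300:560]; b=cv2.resize(a,None,fx=2,fy=2,interpolation=cv2.INTER_CUBIC)
c=im[200:480,40:520]
v=np.zeros((400+330,560,3),np.uint8); v[:400,:520]=b; v[400:,:560]=cv2.resize(c,(560,330))
v=cv2.resize(v,(460,600)); cv2.imwrite('pics/v4.png',v[:,:,::-1])
E
```

```text
(65, 412) (340, 97) (array([0.128, 0.552, 0.529]), 0.009)
(65, 412) (332, 150) (array([0.119, 0.58 , 0.474]), 0.014)
(367, 223) (345, 35) (array([0.441, 0.03 , 0.532]), 0.019)
(367, 223) (360, 33) (array([0.426, 0.022, 0.537]), 0.015)
(420, 300) (462, 35) (array([ 0.259, -0.076,  0.529]), 0.078)
(97, 478) (500, 95) (array([-0.008,  0.487,  0.532]), 0.049)
(97, 478) (508, 150) (array([-0.029,  0.509,  0.478]), 0.055)
```

View pics/v4.png

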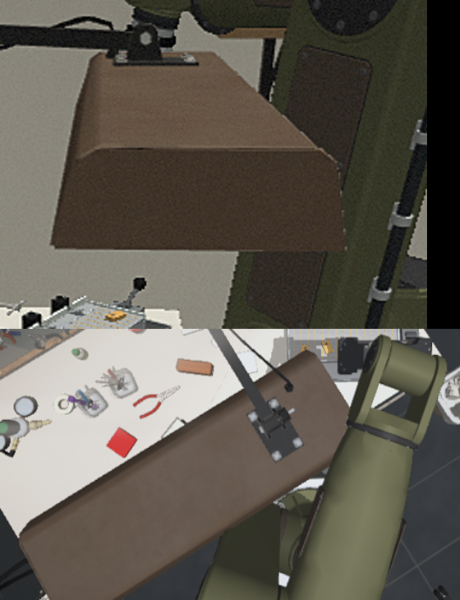

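```bash
python3 - <<'E'
from h import *
T=optics.camera_model('top');S=optics.camera_model('scene')
print('shoulder cap',tri(T,(375,437),S,(543,165)))
s=sensors.observe(); q,p=s['q'],s['tool_pos']; m=rot(s['tool_rot']).as_matrix()
d=np.array([np.cos(q[0]),np.sin(q[0]),0]); z=np.array([0,0,1.])
for nm,P in (('sh',.184*z),('elbow',.184*z+.3945*(np.sin(q[1])*d+np.cos(q[1])*z)),('wrist',.184*z+.3945*(np.sin(q[1])*d+np.cos(q[1])*z)+.4513*(np.sin(q[1]+q[2])*d+np.cos(q[1]+q[2])*z)),('tcp',p),('camw',optics.camera_model('wrist')['eye']),('flange?',p-m[:,1]*.244)): print(nm,np.round(P,3),'top',proj(T,P).round(),'scene',proj(S,P).round())
a=cv2.imread('pics/t1.png'); b=cv2.imread('pics/s1.png'); v=np.hstack([a,b]); cv2.imwrite('pics/v5.png',cv2.resize(v,(800,300),interpolation=cv2.INTER_AREA))
E
```

```text
shoulder cap (array([-0.001, -0.001,  0.298]), 0.019)
sh [0.    0.    0.184] top [370. 428.] scene [528. 216.]
elbow [-0.042  0.016  0.576] top [387. 516.] scene [589.  23.]
wrist [ 0.378 -0.147  0.601] top [479. 247.] scene [411.  -2.]
tcp [ 0.462 -0.115  0.367] top [426. 219.] scene [371.  96.]
camw [ 0.489 -0.112  0.561] top [447. 186.] scene [362.  16.]
flange? [ 0.394 -0.111  0.601] top [456. 238.] scene [398.  -1.]
```

View pics/v5.png

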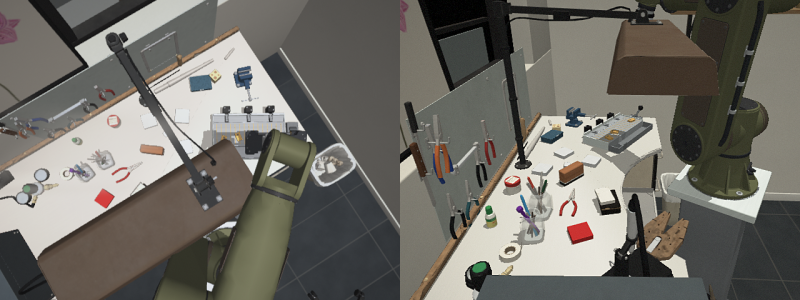

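```bash
python3 -m pendant '[{"wx":-15,"wy":0,"wz":0,"x":0,"y":-0.03,"z":0,"fingers":1},{"wx":-15,"wy":0,"wz":0,"x":0,"y":-0.06,"z":0,"fingers":1},{"wx":-15,"wy":0,"wz":0,"x":0,"y":-0.1,"z":0.02,"fingers":1},{"wx":-15,"wy":0,"wz":0,"x":0,"y":-0.13,"z":0.02,"fingers":1},{"wx":-15,"wy":0,"wz":0,"x":0,"y":-0.16,"z":0.03,"fingers":1},{"wx":-15,"wy":0,"wz":0,"x":0,"y":-0.2,"z":0.03,"fingers":1},{"wx":-15,"wy":0,"wz":0,"x":0,"y":-0.22,"z":0.03,"fingers":1},{"wx":-15,"wy":0,"wz":0,"x":0,"y":-0.22,"z":0.03,"fingers":1}]'
python3 - <<'E'
from h import *
plan([.325,.02,.60],-.02+np.pi/2)
E
```

```text
t: 8.82
tool_pos: [0.4289, -0.1121, 0.5905]
tool_rot: [-0.497, 0.49, -0.498, 0.515]
ft_force: [-0.4, 0.1, 0.2]
width: 0.47
pos [ 0.4289 -0.1121  0.5905] t 8.8 shift xyz [-0.1292 -0.0133 -0.107 ] toolx-yaw -1.597 turn deg [-1.37 -0.35  0.57] (alt wy+179.7) q6 1.26
```

```bash
cat > chk.py <<'E'
import sys
from h import *
s=sensors.observe(); f=s['ft_force']; print('z %.4f'%s['tool_pos'][2],'ft',np.round(f,1),'eff',s['joint_efforts'].round(1))
sys.exit(1 if np.linalg.norm(f)>float(sys.argv[1]) else 0)
E
python3 -m pendant '[{"wx":-1.4,"wy":0,"wz":0.6,"x":-0.03,"y":-0.013,"z":-0.025,"fingers":1},{"wx":-1.4,"wy":0,"wz":0.6,"x":-0.06,"y":-0.013,"z":-0.05,"fingers":1},{"wx":-1.4,"wy":0,"wz":0.6,"x":-0.09,"y":-0.013,"z":-0.075,"fingers":1},{"wx":-1.4,"wy":0,"wz":0.6,"x":-0.115,"y":-0.013,"z":-0.1,"fingers":1},{"wx":-1.4,"wy":0,"wz":0.6,"x":-0.129,"y":-0.013,"z":-0.107,"fingers":1},{"wx":-1.4,"wy":0,"wz":0.6,"x":-0.129,"y":-0.013,"z":-0.107,"fingers":1},{"wx":-1.4,"wy":0,"wz":0.6,"x":-0.129,"y":-0.013,"z":-0.107,"fingers":1},{"wx":-1.4,"wy":0,"wz":0.6,"x":-0.129,"y":-0.013,"z":-0.107,"fingers":1}]' && python3 chk.py 4 &&
python3 -m pendant '[{"wx":0,"wy":0,"wz":0,"x":0,"y":0.006,"z":0,"fingers":1},{"wx":0,"wy":0,"wz":0,"x":0,"y":0.012,"z":0,"fingers":1},{"wx":0,"wy":0,"wz":0,"x":0,"y":0.018,"z":0,"fingers":1},{"wx":0,"wy":0,"wz":0,"x":0,"y":0.024,"z":0,"fingers":1},{"wx":0,"wy":0,"wz":0,"x":0,"y":0.03,"z":0,"fingers":1},{"wx":0,"wy":0,"wz":0,"x":0,"y":0.035,"z":0,"fingers":1},{"wx":0,"wy":0,"wz":0,"x":0,"y":0.04,"z":0,"fingers":1},{"wx":0,"wy":0,"wz":0,"x":0,"y":0.04,"z":0,"fingers":1}]' && python3 chk.py 5 &&
python3 -m pendant '[{"wx":0,"wy":0,"wz":0,"x":0,"y":0.001,"z":0,"fingers":1},{"wx":0,"wy":0,"wz":0,"x":0,"y":0.002,"z":0,"fingers":1},{"wx":0,"wy":0,"wz":0,"x":0,"y":0.003,"z":0,"fingers":1},{"wx":0,"wy":0,"wz":0,"x":0,"y":0.004,"z":0,"fingers":1},{"wx":0,"wy":0,"wz":0,"x":0,"y":0.005,"z":0,"fingers":1},{"wx":0,"wy":0,"wz":0,"x":0,"y":0.006,"z":0,"fingers":1},{"wx":0,"wy":0,"wz":0,"x":0,"y":0.006,"z":0,"fingers":1},{"wx":0,"wy":0,"wz":0,"x":0,"y":0.006,"z":0,"fingers":1}]' && python3 chk.py 5 &&
python3 -m pendant '[{"wx":0,"wy":0,"wz":0,"x":0,"y":0.001,"z":0,"fingers":1},{"wx":0,"wy":0,"wz":0,"x":0,"y":0.002,"z":0,"fingers":1},{"wx":0,"wy":0,"wz":0,"x":0,"y":0.003,"z":0,"fingers":1},{"wx":0,"wy":0,"wz":0,"x":0,"y":0.004,"z":0,"fingers":1},{"wx":0,"wy":0,"wz":0,"x":0,"y":0.005,"z":0,"fingers":1},{"wx":0,"wy":0,"wz":0,"x":0,"y":0.006,"z":0,"fingers":1},{"wx":0,"wy":0,"wz":0,"x":0,"y":0.006,"z":0,"fingers":1},{"wx":0,"wy":0,"wz":0,"x":0,"y":0.006,"z":0,"fingers":1}]' && python3 chk.py 5 &&
python3 -m pendant '[{"wx":0,"wy":0,"wz":0,"x":0,"y":0.001,"z":0,"fingers":1},{"wx":0,"wy":0,"wz":0,"x":0,"y":0.002,"z":0,"fingers":1},{"wx":0,"wy":0,"wz":0,"x":0,"y":0.003,"z":0,"fingers":1},{"wx":0,"wy":0,"wz":0,"x":0,"y":0.004,"z":0,"fingers":1},{"wx":0,"wy":0,"wz":0,"x":0,"y":0.005,"z":0,"fingers":1},{"wx":0,"wy":0,"wz":0,"x":0,"y":0.006,"z":0,"fingers":1},{"wx":0,"wy":0,"wz":0,"x":0,"y":0.006,"z":0,"fingers":1},{"wx":0,"wy":0,"wz":0,"x":0,"y":0.006,"z":0,"fingers":1}]' && python3 chk.py 5 &&
python3 -m pendant '[{"wx":0,"wy":0,"wz":0,"x":0,"y":0.001,"z":0,"fingers":1},{"wx":0,"wy":0,"wz":0,"x":0,"y":0.002,"z":0,"fingers":1},{"wx":0,"wy":0,"wz":0,"x":0,"y":0.003,"z":0,"fingers":1},{"wx":0,"wy":0,"wz":0,"x":0,"y":0.004,"z":0,"fingers":1},{"wx":0,"wy":0,"wz":0,"x":0,"y":0.005,"z":0,"fingers":1},{"wx":0,"wy":0,"wz":0,"x":0,"y":0.006,"z":0,"fingers":1},{"wx":0,"wy":0,"wz":0,"x":0,"y":0.006,"z":0,"fingers":1},{"wx":0,"wy":0,"wz":0,"x":0,"y":0.006,"z":0,"fingers":1}]' && python3 chk.py 5 &&
python3 -m pendant '[{"wx":0,"wy":0,"wz":0,"x":0,"y":0.001,"z":0,"fingers":1},{"wx":0,"wy":0,"wz":0,"x":0,"y":0.002,"z":0,"fingers":1},{"wx":0,"wy":0,"wz":0,"x":0,"y":0.003,"z":0,"fingers":1},{"wx":0,"wy":0,"wz":0,"x":0,"y":0.004,"z":0,"fingers":1},{"wx":0,"wy":0,"wz":0,"x":0,"y":0.005,"z":0,"fingers":1},{"wx":0,"wy":0,"wz":0,"x":0,"y":0.006,"z":0,"fingers":1},{"wx":0,"wy":0,"wz":0,"x":0,"y":0.006,"z":0,"fingers":1},{"wx":0,"wy":0,"wz":0,"x":0,"y":0.006,"z":0,"fingers":1}]' && python3 chk.py 5
```

```text
t: 9.48
tool_pos: [0.3257, 0.0194, 0.599]
tool_rot: [0.493, -0.494, 0.507, -0.506]
ft_force: [0.5, 0.4, 0.3]
width: 0.003
z 0.5990 ft [0.5 0.4 0.3] eff [  0.9 -25.3 -32.6   0.   -0.    0. ]
t: 10.15
tool_pos: [0.3255, 0.0194, 0.5581]
tool_rot: [0.493, -0.494, 0.507, -0.506]
ft_force: [-0.2, 0.1, -0.1]
width: 0.003
z 0.5581 ft [-0.2  0.1 -0.1] eff [  0.  -23.3 -33.7   0.   -0.3  -0. ]
t: 10.82
tool_pos: [0.3255, 0.0194, 0.5522]
tool_rot: [0.493, -0.494, 0.507, -0.506]
ft_force: [1.0, -0.3, -0.1]
width: 0.007
z 0.5522 ft [ 1.  -0.3 -0.1] eff [  0.  -22.1 -34.    0.   -0.1  -0. ]
t: 11.48
tool_pos: [0.3255, 0.0194, 0.5461]
tool_rot: [0.493, -0.494, 0.507, -0.506]
ft_force: [0.4, 0.9, -0.4]
width: 0.004
z 0.5461 ft [ 0.4  0.9 -0.4] eff [ -0.  -22.  -34.2   0.   -0.1  -0. ]
t: 12.15
tool_pos: [0.3255, 0.0194, 0.5401]
tool_rot: [0.493, -0.494, 0.507, -0.506]
ft_force: [-0.2, -0.5, 0.4]
width: 0.006
z 0.5401 ft [-0.2 -0.5  0.4] eff [ -0.  -21.8 -34.4   0.   -0.1  -0. ]
t: 12.82
tool_pos: [0.3254, 0.0194, 0.5341]
tool_rot: [0.493, -0.494, 0.507, -0.506]
ft_force: [-0.5, 0.7, -0.4]
width: 0.005
z 0.5341 ft [-0.5  0.7 -0.4] eff [ -0.  -21.7 -34.6   0.   -0.1  -0. ]
t: 13.48
tool_pos: [0.3254, 0.0194, 0.5281]
tool_rot: [0.493, -0.494, 0.507, -0.506]
ft_force: [-0.3, 0.1, 0.6]
width: 0.006
z 0.5281 ft [-0.3  0.1  0.6] eff [ -0.  -21.5 -34.8   0.   -0.1  -0. ]
```

```bash

python3 -m pendant '[{"wx":0,"wy":0,"wz":0,"x":0,"y":0.001,"z":0,"fingers":1},{"wx":0,"wy":0,"wz":0,"x":0,"y":0.002,"z":0,"fingers":1},{"wx":0,"wy":0,"wz":0,"x":0,"y":0.003,"z":0,"fingers":1},{"wx":0,"wy":0,"wz":0,"x":0,"y":0.004,"z":0,"fingers":1},{"wx":0,"wy":0,"wz":0,"x":0,"y":0.005,"z":0,"fingers":1},{"wx":0,"wy":0,"wz":0,"x":0,"y":0.006,"z":0,"fingers":1},{"wx":0,"wy":0,"wz":0,"x":0,"y":0.007,"z":0,"fingers":1},{"wx":0,"wy":0,"wz":0,"x":0,"y":0.008,"z":0,"fingers":1}]' && python3 chk.py 5 &&
python3 -m pendant '[{"wx":0,"wy":0,"wz":0,"x":0,"y":0.001,"z":0,"fingers":1},{"wx":0,"wy":0,"wz":0,"x":0,"y":0.002,"z":0,"fingers":1},{"wx":0,"wy":0,"wz":0,"x":0,"y":0.003,"z":0,"fingers":1},{"wx":0,"wy":0,"wz":0,"x":0,"y":0.004,"z":0,"fingers":1},{"wx":0,"wy":0,"wz":0,"x":0,"y":0.005,"z":0,"fingers":1},{"wx":0,"wy":0,"wz":0,"x":0,"y":0.006,"z":0,"fingers":1},{"wx":0,"wy":0,"wz":0,"x":0,"y":0.007,"z":0,"fingers":1},{"wx":0,"wy":0,"wz":0,"x":0,"y":0.008,"z":0,"fingers":1}]' && python3 chk.py 5 &&
python3 -m pendant '[{"wx":0,"wy":0,"wz":0,"x":0,"y":0.001,"z":0,"fingers":1},{"wx":0,"wy":0,"wz":0,"x":0,"y":0.002,"z":0,"fingers":1},{"wx":0,"wy":0,"wz":0,"x":0,"y":0.003,"z":0,"fingers":1},{"wx":0,"wy":0,"wz":0,"x":0,"y":0.004,"z":0,"fingers":1},{"wx":0,"wy":0,"wz":0,"x":0,"y":0.005,"z":0,"fingers":1},{"wx":0,"wy":0,"wz":0,"x":0,"y":0.006,"z":0,"fingers":1},{"wx":0,"wy":0,"wz":0,"x":0,"y":0.007,"z":0,"fingers":1},{"wx":0,"wy":0,"wz":0,"x":0,"y":0.008,"z":0,"fingers":1}]' && python3 chk.py 5
python3 - <<'E'
from h import *
cm,im=shot('scene','s2.png'); _,t=shot('top','t2.png')
S=cm;s=sensors.observe();print(proj(S,s['tool_pos']),proj(optics.camera_model('top'),s['tool_pos']))
v=np.hstack([im[0:240,300:620],t[180:420,240:560]]); cv2.imwrite('pics/v6.png',v[:,:,::-1])
E
```

```text
t: 14.15
tool_pos: [0.3253, 0.0194, 0.52]
tool_rot: [0.493, -0.494, 0.507, -0.506]
ft_force: [0.5, 0.7, 0.8]
width: 0.008
z 0.5200 ft [0.5 0.7 0.8] eff [ -0.  -21.4 -35.4   0.   -0.   -0. ]
t: 14.82
tool_pos: [0.3253, 0.0194, 0.5119]
tool_rot: [0.493, -0.494, 0.507, -0.506]
ft_force: [0.1, 0.7, 0.8]
width: 0.003
z 0.5119 ft [0.1 0.7 0.8] eff [  0.  -21.2 -35.6   0.   -0.   -0. ]
t: 15.48
tool_pos: [0.3253, 0.0194, 0.5038]
tool_rot: [0.493, -0.494, 0.507, -0.506]
ft_force: [-0.8, 0.1, 0.1]
width: 0.004
z 0.5038 ft [-0.8  0.1  0.1] eff [ -0.  -21.  -35.8   0.   -0.   -0. ]
[396.95401125  51.49923074] [370.91180387 284.69816194]
```

View pics/v6.png

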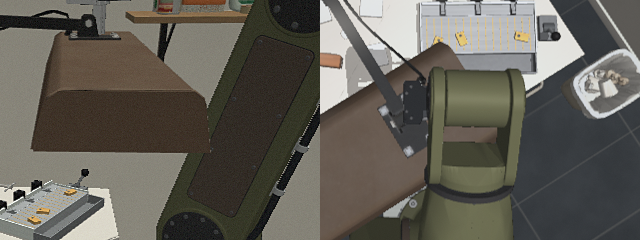

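```bash

python3 -m pendant '[{"wx":0,"wy":0,"wz":0,"x":0,"y":0.0015,"z":0,"fingers":1},{"wx":0,"wy":0,"wz":0,"x":0,"y":0.003,"z":0,"fingers":1},{"wx":0,"wy":0,"wz":0,"x":0,"y":0.0045,"z":0,"fingers":1},{"wx":0,"wy":0,"wz":0,"x":0,"y":0.006,"z":0,"fingers":1},{"wx":0,"wy":0,"wz":0,"x":0,"y":0.0075,"z":0,"fingers":1},{"wx":0,"wy":0,"wz":0,"x":0,"y":0.009,"z":0,"fingers":1},{"wx":0,"wy":0,"wz":0,"x":0,"y":0.0105,"z":0,"fingers":1},{"wx":0,"wy":0,"wz":0,"x":0,"y":0.012,"z":0,"fingers":1}]' && python3 chk.py 5 &&
python3 -m pendant '[{"wx":0,"wy":0,"wz":0,"x":0,"y":0.0015,"z":0,"fingers":1},{"wx":0,"wy":0,"wz":0,"x":0,"y":0.003,"z":0,"fingers":1},{"wx":0,"wy":0,"wz":0,"x":0,"y":0.0045,"z":0,"fingers":1},{"wx":0,"wy":0,"wz":0,"x":0,"y":0.006,"z":0,"fingers":1},{"wx":0,"wy":0,"wz":0,"x":0,"y":0.0075,"z":0,"fingers":1},{"wx":0,"wy":0,"wz":0,"x":0,"y":0.009,"z":0,"fingers":1},{"wx":0,"wy":0,"wz":0,"x":0,"y":0.0105,"z":0,"fingers":1},{"wx":0,"wy":0,"wz":0,"x":0,"y":0.012,"z":0,"fingers":1}]' && python3 chk.py 5 &&
python3 -m pendant '[{"wx":0,"wy":0,"wz":0,"x":0,"y":0.0015,"z":0,"fingers":1},{"wx":0,"wy":0,"wz":0,"x":0,"y":0.003,"z":0,"fingers":1},{"wx":0,"wy":0,"wz":0,"x":0,"y":0.0045,"z":0,"fingers":1},{"wx":0,"wy":0,"wz":0,"x":0,"y":0.006,"z":0,"fingers":1},{"wx":0,"wy":0,"wz":0,"x":0,"y":0.0075,"z":0,"fingers":1},{"wx":0,"wy":0,"wz":0,"x":0,"y":0.009,"z":0,"fingers":1},{"wx":0,"wy":0,"wz":0,"x":0,"y":0.0105,"z":0,"fingers":1},{"wx":0,"wy":0,"wz":0,"x":0,"y":0.012,"z":0,"fingers":1}]' && python3 chk.py 5 && python3 - <<'E'
from h import *
plan([.42,.26,.33],-.02+np.pi/2)
E
```

```text
t: 16.25
tool_pos: [0.3252, 0.0194, 0.4916]
tool_rot: [0.493, -0.494, 0.507, -0.505]
ft_force: [0.3, 0.2, -0.3]
width: 0.004
z 0.4916 ft [ 0.3  0.2 -0.3] eff [ -0.  -20.8 -36.2   0.    0.   -0. ]
t: 16.92
tool_pos: [0.3252, 0.0194, 0.4794]
tool_rot: [0.493, -0.494, 0.507, -0.505]
ft_force: [-0.2, -0.1, 0.2]
width: 0.008
z 0.4794 ft [-0.2 -0.1  0.2] eff [  0.  -20.6 -36.5   0.    0.   -0. ]
t: 17.58
tool_pos: [0.3252, 0.0195, 0.4673]
tool_rot: [0.493, -0.494, 0.507, -0.505]
ft_force: [0.0, 0.1, -0.3]
width: 0.007
z 0.4673 ft [ 0.   0.1 -0.3] eff [ -0.  -20.4 -36.7   0.    0.   -0. ]
pos [0.3252 0.0195 0.4673] t 17.6 shift xyz [-0.2429  0.1371  0.089 ] toolx-yaw -1.597 turn deg [ 0.19 -0.34 -0.03] (alt wy+179.7) q6 1.54
```

```bash

python3 -m pendant '[{"wx":0,"wy":0,"wz":0,"x":-0.24,"y":0.13,"z":0.055,"fingers":-1},{"wx":0,"wy":0,"wz":0,"x":-0.24,"y":0.13,"z":0.055,"fingers":-1},{"wx":0,"wy":0,"wz":0,"x":-0.24,"y":0.13,"z":0.055,"fingers":-1},{"wx":0,"wy":0,"wz":0,"x":-0.24,"y":0.13,"z":0.055,"fingers":-1},{"wx":0,"wy":0,"wz":0,"x":-0.24,"y":0.13,"z":0.055,"fingers":-1},{"wx":0,"wy":0,"wz":0,"x":-0.24,"y":0.13,"z":0.055,"fingers":-1},{"wx":0,"wy":0,"wz":0,"x":-0.24,"y":0.13,"z":0.055,"fingers":-1},{"wx":0,"wy":0,"wz":0,"x":-0.24,"y":0.13,"z":0.055,"fingers":-1}]'
python3 - <<'E'
from h import *
cm,im=shot('wrist','w4.png'); print(sensors.observe()['q'].round(2))
for q,z in (('block_1',.018),('scraper_block',.056),('pad',.003)):
    print(q,[(np.round(b['xy']).tolist(),round(b['p'],2),onz(cm,b['xy'],z).round(3).tolist()[:2]) for b in finder.boxes_of('wrist',q)])
E
```

```text
t: 18.25
tool_pos: [0.3855, 0.2609, 0.3333]
tool_rot: [0.492, -0.497, 0.507, -0.504]
ft_force: [0.2, -2.2, -1.8]
width: 0.534
[0.51 0.04 1.53 0.   1.58 2.11]
block_1 [([386.0, 127.0], 0.95, [0.479, 0.171]), ([262.0, 25.0], 0.93, [0.599, 0.325]), ([379.0, 16.0], 0.92, [0.606, 0.184]), ([558.0, 83.0], 0.73, [0.526, -0.043]), ([143.0, 284.0], 0.64, [0.267, 0.522])]
scraper_block [([274.0, 137.0], 0.73, [0.469, 0.314]), ([559.0, 86.0], 0.29, [0.519, -0.022])]
pad []
```

View pics/w4.png

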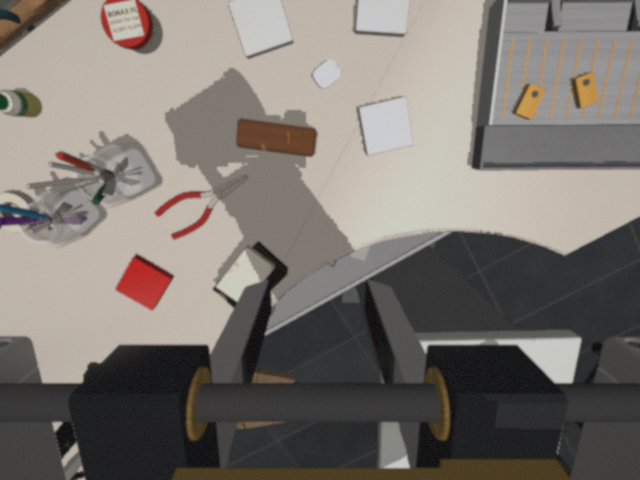

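```bash
python3 - <<'E'
from h import *
cm=optics.camera_model('wrist'); im=cv2.imread('pics/w4.png')
hsv=cv2.cvtColor(im,cv2.COLOR_BGR2HSV)
m=((hsv[...,0]<15)&(hsv[...,1]>130)&(hsv[...,2]>50)).astype(np.uint8); m[:, :225]=0; m[:,330:]=0; m[:100]=0; m[175:]=0
c=max(cv2.findContours(m,0,1)[0],key=cv2.contourArea); b=cv2.boxPoints(cv2.minAreaRect(c)); print(b.round(1).tolist())
for p in b: print(onz(cm,p,.056).round(4),onz(cm,p,.003).round(4))
cv2.imwrite('pics/v7.png',cv2.resize(im[90:190,210:430],None,fx=3.5,fy=3.5,interpolation=cv2.INTER_CUBIC))
a=cv2.imread('pics/scene0.png')[240:340,220:380]
v=np.vstack([cv2.resize(im[90:190,210:430],(660,300),interpolation=cv2.INTER_CUBIC),cv2.resize(a,(480,300),interpolation=cv2.INTER_CUBIC).repeat(1,0) if 0 else cv2.copyMakeBorder(cv2.resize(a,(480,300),interpolation=cv2.INTER_CUBIC),0,0,0,180,0)])
cv2.imwrite('pics/v7.png',v)
E
```

```text
[[235.89999389648438, 145.3000030517578], [239.39999389648438, 119.19999694824219], [315.0, 129.3000030517578], [311.6000061035156, 155.3000030517578]]
[0.4631 0.3586 0.056 ] [0.4627 0.3703 0.003 ]
[0.4933 0.3517 0.056 ] [0.4963 0.3626 0.003 ]
[0.4793 0.2606 0.056 ] [0.4807 0.261  0.003 ]
[0.4486 0.2658 0.056 ] [0.4465 0.2668 0.003 ]
```

View pics/v7.png

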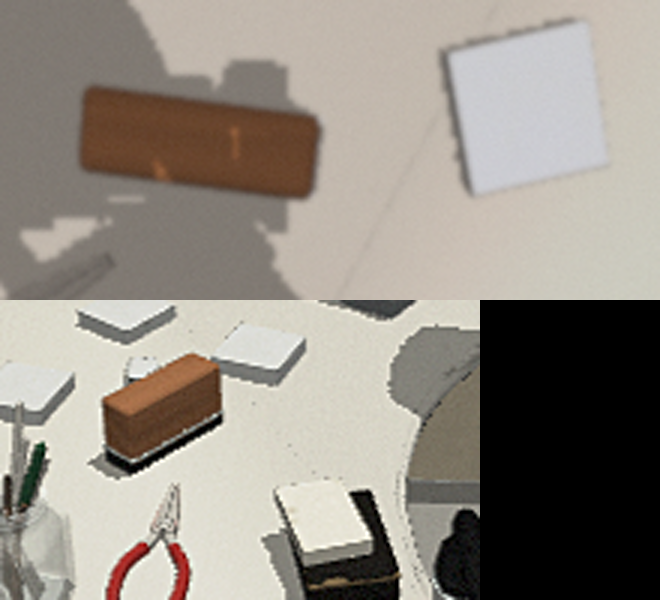

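```bash

python3 -m pendant '[{"wx":0,"wy":0,"wz":0,"x":-0.03,"y":0,"z":-0.09,"fingers":-1},{"wx":0,"wy":0,"wz":0,"x":-0.03,"y":0,"z":-0.09,"fingers":-1},{"wx":0,"wy":0,"wz":0,"x":-0.03,"y":0,"z":-0.09,"fingers":-1},{"wx":0,"wy":0,"wz":0,"x":-0.03,"y":0,"z":-0.09,"fingers":-1},{"wx":0,"wy":0,"wz":0,"x":-0.03,"y":0,"z":-0.09,"fingers":-1},{"wx":0,"wy":0,"wz":0,"x":-0.03,"y":0,"z":-0.09,"fingers":-1},{"wx":0,"wy":0,"wz":0,"x":-0.03,"y":0,"z":-0.09,"fingers":-1},{"wx":0,"wy":0,"wz":0,"x":-0.03,"y":0,"z":-0.09,"fingers":-1}]'
python3 - <<'E'
from h import *
cm,im=shot('wrist','w5.png')
for n in ('wrist','scene','top'):
    if n!='wrist': cm,im=shot(n,n+'5.png')
    for q,z in (('pad',.003),('scraper_block',.056)): print(n,q,[(np.round(b['xy']).tolist(),round(b['p'],2),onz(cm,b['xy'],z).round(3).tolist()[:2]) for b in finder.boxes_of(n,q)])
a=cv2.imread('pics/w5.png')[20:300,60:460]; b=cv2.imread('pics/scene5.png')[225:375,220:420]
v=np.vstack([cv2.resize(a,(480,336)),cv2.resize(b,(480,360),interpolation=cv2.INTER_CUBIC)[:264]]); cv2.imwrite('pics/v8.png',v)
E
```

```text
t: 19.12
tool_pos: [0.2977, 0.2894, 0.338]
tool_rot: [0.493, -0.493, 0.508, -0.506]
ft_force: [-0.6, -1.3, 0.4]
width: 1.001
wrist pad []
wrist scraper_block [([293.0, 63.0], 0.86, [0.465, 0.316]), ([572.0, 53.0], 0.68, [0.467, -0.006])]
scene pad [([348.0, 208.0], 0.56, [0.554, -0.155])]
scene scraper_block [([272.0, 276.0], 0.6, [0.448, 0.339])]
top pad [([409.0, 211.0], 0.55, [0.54, -0.149])]
top scraper_block [([243.0, 237.0], 0.94, [0.472, 0.306])]
```

View pics/v8.png

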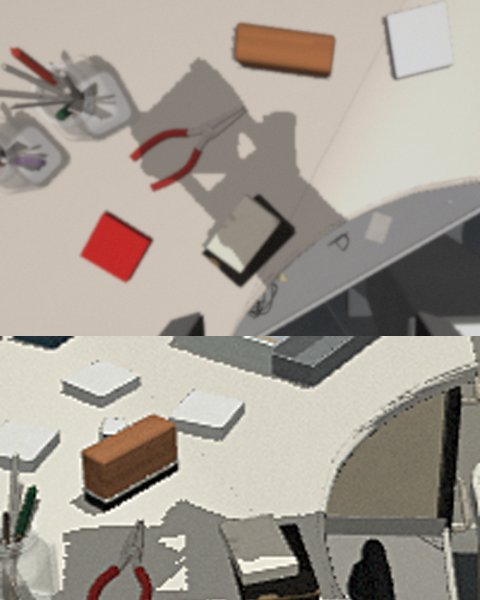

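```bash
python3 - <<'E'
from h import *
cm=optics.camera_model('wrist')
im=cv2.imread('pics/w5.png')
for z in (.003,.02):
    A,B,C=[onz(cm,(x/1.2+60,y/1.2+20),z)[:2] for x,y in ((240,285),(293,230),(205,252))]
    print(z,A,B,C,np.linalg.norm(A-B),np.linalg.norm(A-C),(B+C)/2)
a=im[160:280,200:330]; b=cv2.imread('pics/scene0.png')[285:355,290:370]
w=cv2.imread('pics/w5.png')[30:100,240:350]
v=np.hstack([cv2.resize(a,(390,360),interpolation=cv2.INTER_CUBIC),cv2.resize(b,(400,360),interpolation=cv2.INTER_CUBIC)]); v=np.vstack([v,cv2.copyMakeBorder(cv2.resize(w,(360,230),interpolation=cv2.INTER_CUBIC),0,0,0,430,0)])
cv2.imwrite('pics/v9.png',v)
E
```

```text
0.003 [0.21054586 0.38098081] [0.27855358 0.31223001] [0.2540276  0.42079141] 0.09670429734166992 0.05895375759194157 [0.26629059 0.36651071]
0.02 [0.21607501 0.37795559] [0.28183394 0.31147816] [0.25811895 0.41644979] 0.09350660043140441 0.057004348375572986 [0.26997644 0.36396397]
```

View pics/v9.png

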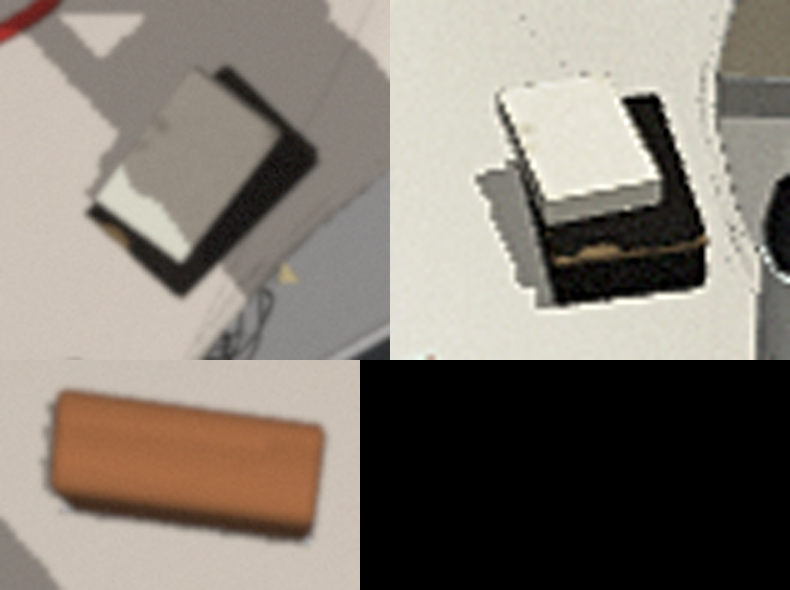

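```bash
python3 - <<'E'
from h import *
S=optics.camera_model('scene');W=optics.camera_model('wrist')
s=cv2.imread('pics/scene0.png');w=cv2.imread('pics/w5.png')
yaw=np.arctan2(.3552-.2632,.4782-.4640)-np.pi/2; print('yaw',yaw)
Rz=R.from_euler('z',yaw).as_matrix(); c=np.array([.4711,.3092,0])
for nm,cm in (('scene',S),('wrist',W)):
  print(nm,'pad',[proj(cm,c+Rz@[x,y,.003]).round().tolist() for x,y in ((-.032,-.058),(-.032,.058),(.032,.058),(.032,-.058))])
  print(nm,'foot',[proj(cm,c+Rz@[x,y,z]).round().tolist() for z in (0.003,.056) for x,y in ((-.017,-.049),(-.017,.049),(.017,.049),(.017,-.049))])
for x in np.arange(-.045,.05,.005): # across through y=0.
    print(round(x,3),w[tuple(proj(W,c+Rz@[x,0,.003]).round().astype(int)[::-1])], s[tuple(proj(S,c+Rz@[x,0.02,.003]).round().astype(int)[::-1])])
# dark-pixel mask of whole bench
for n in ('scene0','w5','w4','top0'):
    im=cv2.imread(f'pics/{n}.png'); m=(im.max(2)<45).astype(np.uint8)
    for k in cv2.findContours(m,0,1)[0]:
        if 60<cv2.contourArea(k)<4000: print(n,'dark',cv2.boundingRect(k),cv2.contourArea(k))
E
```

```text
yaw -0.1531393642920087
scene pad [[301.0, 281.0], [264.0, 303.0], [246.0, 292.0], [283.0, 272.0]]
scene foot [[294.0, 281.0], [263.0, 299.0], [253.0, 293.0], [284.0, 276.0], [293.0, 262.0], [261.0, 279.0], [251.0, 273.0], [283.0, 257.0]]
wrist pad [[342.0, 98.0], [255.0, 86.0], [259.0, 31.0], [349.0, 44.0]]
wrist foot [[337.0, 85.0], [262.0, 74.0], [265.0, 46.0], [340.0, 56.0], [339.0, 78.0], [256.0, 66.0], [258.0, 34.0], [343.0, 46.0]]
-0.045 [181 193 203] [202 218 220]
-0.04 [182 196 206] [214 225 228]
-0.035 [181 192 203] [208 222 224]
-0.03 [181 192 204] [207 220 223]
-0.025 [182 193 203] [210 224 225]
-0.02 [163 172 182] [223 234 237]
-0.015 [33 46 68] [71 75 76]
-0.01 [ 56  85 130] [0 3 3]
-0.005 [ 67 107 164] [127 139 140]
-0.0 [ 69 108 167] [54 70 96]
0.005 [ 69 106 165] [48 67 97]
0.01 [ 63 101 158] [41 65 94]
0.015 [ 71 108 168] [49 65 96]
0.02 [ 62 100 155] [41 64 90]
0.025 [141 153 171] [43 60 87]
0.03 [179 191 200] [35 58 84]
0.035 [181 192 201] [34 52 80]
0.04 [181 191 200] [29 48 77]
0.045 [180 190 200] [47 62 82]
scene0 dark (104, 418, 43, 49) 945.5
scene0 dark (80, 
[... 474 characters left out ...]
91, 20, 7) 77.5
scene0 dark (491, 67, 27, 7) 94.0
scene0 dark (460, 50, 8, 14) 68.0
scene0 dark (492, 0, 95, 65) 2789.5
scene0 dark (461, 0, 12, 45) 283.5
w5 dark (151, 437, 33, 36) 338.5
w5 dark (328, 382, 72, 8) 161.5
w5 dark (604, 324, 20, 13) 142.5
w5 dark (243, 184, 62, 73) 680.5
w4 dark (339, 422, 38, 33) 352.0
w4 dark (591, 341, 12, 15) 105.0
w4 dark (288, 282, 147, 109) 1761.5
w4 dark (201, 243, 86, 147) 1579.5
top0 dark (566, 463, 18, 17) 180.0
top0 dark (356, 374, 33, 10) 223.5
top0 dark (384, 311, 67, 28) 409.0
top0 dark (488, 296, 152, 81) 1016.0
top0 dark (307, 224, 39, 41) 98.0
top0 dark (184, 77, 76, 94) 235.5
top0 dark (191, 53, 14, 15) 93.5
top0 dark (39, 0, 210, 165) 3707.0
```

```bash
python3 - <<'E'
from h import *
plan([.471,.309,.15],-.153)
W=optics.camera_model('wrist'); im=cv2.imread('pics/w5.png'); hsv=cv2.cvtColor(im,cv2.COLOR_BGR2HSV)
m=((hsv[...,0]<15)&(hsv[...,1]>120)&(hsv[...,2]>120)).astype(np.uint8); m[:,:225]=0; m[:,380:]=0; m[110:]=0
c=max(cv2.findContours(m,0,1)[0],key=cv2.contourArea); b=cv2.boxPoints(cv2.minAreaRect(c))
P=np.array([onz(W,p,.056)[:2] for p in b]); print(P.round(4).tolist(),P.mean(0))
E
```

```text
pos [0.2969 0.2898 0.3382] t 19.6 shift xyz [-0.0236  0.1878  0.174 ] toolx-yaw -1.597 turn deg [ 7.000e-02 -8.275e+01 -1.400e-01] (alt wy+97.3) q6 2.28
[[0.4598, 0.3623], [0.4899, 0.3555], [0.4762, 0.2635], [0.4456, 0.2685]] [0.46786548 0.3124474 ]
```

```bash
python3 -m pendant '[{"wx":0,"wy":-7,"wz":0,"x":-0.003,"y":0.02,"z":0.02,"fingers":-1},{"wx":0,"wy":-14,"wz":0,"x":-0.006,"y":0.04,"z":0.04,"fingers":-1},{"wx":0,"wy":-21,"wz":0,"x":-0.01,"y":0.06,"z":0.06,"fingers":-1},{"wx":0,"wy":-28,"wz":0,"x":-0.015,"y":0.08,"z":0.09,"fingers":-1},{"wx":0,"wy":-35,"wz":0,"x":-0.02,"y":0.1,"z":0.12,"fingers":-1},{"wx":0,"wy":-42,"wz":0,"x":-0.025,"y":0.12,"z":0.15,"fingers":-1},{"wx":0,"wy":-49,"wz":0,"x":-0.025,"y":0.15,"z":0.172,"fingers":-1},{"wx":0,"wy":-56,"wz":0,"x":-0.025,"y":0.18,"z":0.172,"fingers":-1}]' 40
python3 -m pendant '[{"wx":0,"wy":-7,"wz":0,"x":0,"y":0,"z":0,"fingers":-1},{"wx":0,"wy":-14,"wz":0,"x":0,"y":0,"z":0,"fingers":-1},{"wx":0,"wy":-21,"wz":0,"x":0,"y":0,"z":0,"fingers":-1},{"wx":0,"wy":-27,"wz":0,"x":0,"y":0,"z":0,"fingers":-1},{"wx":0,"wy":-27,"wz":0,"x":0,"y":0,"z":0,"fingers":-1},{"wx":0,"wy":-27,"wz":0,"x":0,"y":0,"z":0,"fingers":-1},{"wx":0,"wy":-27,"wz":0,"x":0,"y":0,"z":0,"fingers":-1},{"wx":0,"wy":-27,"wz":0,"x":0,"y":0,"z":0,"fingers":-1}]' 
python3 - <<'E'
from h import *
plan([.4695,.311,.028],-.149)
E
```

```text
t: 20.23
tool_pos: [0.472, 0.3101, 0.1561]
tool_rot: [0.674, -0.674, 0.215, -0.213]
ft_force: [-1.8, 0.1, -0.0]
width: 0.998
t: 20.9
tool_pos: [0.472, 0.3101, 0.1561]
tool_rot: [0.706, -0.705, 0.052, -0.051]
ft_force: [-0.6, 0.3, 0.0]
width: 1.001
pos [0.472  0.3101 0.1561] t 20.9 shift xyz [-0.0024  0.1281  0.0004] toolx-yaw -0.147 turn deg [-0.06  0.14 -0.09] (alt wy-179.9) q6 0.66
```

```bash
python3 -m pendant '[{"wx":0,"wy":0,"wz":0,"x":-0.002,"y":0.04,"z":0,"fingers":-1},{"wx":0,"wy":0,"wz":0,"x":-0.002,"y":0.07,"z":0,"fingers":-1},{"wx":0,"wy":0,"wz":0,"x":-0.002,"y":0.1,"z":0,"fingers":-1},{"wx":0,"wy":0,"wz":0,"x":-0.002,"y":0.128,"z":0,"fingers":-1},{"wx":0,"wy":0,"wz":0,"x":-0.002,"y":0.128,"z":0,"fingers":-1},{"wx":0,"wy":0,"wz":0,"x":-0.002,"y":0.128,"z":0,"fingers":-1},{"wx":0,"wy":0,"wz":0,"x":-0.002,"y":0.128,"z":0,"fingers":-1},{"wx":0,"wy":0,"wz":0,"x":-0.002,"y":0.128,"z":0,"fingers":-1}]'
python3 -m pendant '[{"wx":0,"wy":0,"wz":0,"x":0,"y":0,"z":0,"fingers":1},{"wx":0,"wy":0,"wz":0,"x":0,"y":0,"z":0,"fingers":1},{"wx":0,"wy":0,"wz":0,"x":0,"y":0,"z":0,"fingers":1},{"wx":0,"wy":0,"wz":0,"x":0,"y":0,"z":0,"fingers":1},{"wx":0,"wy":0,"wz":0,"x":0,"y":0,"z":0,"fingers":1},{"wx":0,"wy":0,"wz":0,"x":0,"y":0,"z":0,"fingers":1},{"wx":0,"wy":0,"wz":0,"x":0,"y":0,"z":0,"fingers":1},{"wx":0,"wy":0,"wz":0,"x":0,"y":0,"z":0,"fingers":1}]' 30
python3 -m pendant '[{"wx":0,"wy":0,"wz":0,"x":0,"y":0,"z":0,"fingers":1},{"wx":0,"wy":0,"wz":0,"x":0,"y":0,"z":0,"fingers":1},{"wx":0,"wy":0,"wz":0,"x":0,"y":0,"z":0,"fingers":1},{"wx":0,"wy":0,"wz":0,"x":0,"y":-0.04,"z":0,"fingers":1},{"wx":0,"wy":0,"wz":0,"x":0,"y":-0.08,"z":0,"fingers":1},{"wx":0,"wy":0,"wz":0,"x":0,"y":-0.12,"z":0,"fingers":1},{"wx":0,"wy":0,"wz":0,"x":0,"y":-0.15,"z":0,"fingers":1},{"wx":0,"wy":0,"wz":0,"x":0,"y":-0.15,"z":0,"fingers":1}]' 
python3 - <<'E'
from h import *
cm,im=shot('scene','s6.png'); _,t=shot('top','t6.png')
for n in ('scene','top'):
    print(n,[(np.round(b['xy']).tolist(),round(b['p'],2)) for b in finder.boxes_of(n,'pad')])
print(im[270:305:3,250:304:6].max(2)); print(t[225:255:3,228:260:4].max(2))
E
```

```text
t: 21.57
tool_pos: [0.4708, 0.3111, 0.0302]
tool_rot: [0.706, -0.704, 0.052, -0.052]
ft_force: [-0.3, 0.6, -0.2]
width: 1.001
t: 22.23
tool_pos: [0.4708, 0.3111, 0.0302]
tool_rot: [0.706, -0.704, 0.052, -0.052]
ft_force: [0.5, 0.1, 0.1]
width: 0.47
t: 22.9
tool_pos: [0.4725, 0.3118, 0.1867]
tool_rot: [0.708, -0.702, 0.049, -0.055]
ft_force: [0.6, 0.6, -0.5]
width: 0.361
scene []
top []
[[229 228 239 246 230 226 225 224 224]
 [229 231 230 229 228 227 226 223 226]
 [228 231 231 226 231 229 227 226 223]
 [230 228 248 239 229 228 227 224 224]
 [233 156 136 136 239 228 228 228 224]
 [135 138 137 140 243 121 237 148 124]
 [141 137 139 137 140 134 138 144 140]
 [138 137 141 138 139 140 138 137 136]
 [136 138 140 139 139 135 137 140 137]
 [135 133 137 136 141 134 137 139 138]
 [139 136 136 140 139 140 141 138 134]
 [138 138 141 138 139 137 135 136 137]]
[[109 109  95 123 119 123 123 223]
 [120  94  86 129 134 121 121 180]
 [103  86  95 120 113 118 123 100]
 [ 83 124 105 105 108  98 128 134]
 [137  97  99 101 104 104 132 131]
 [ 92  94  98 111 109  80  70  67]
 [ 89 115 115  81  73  71  67  64]
 [115 100  75  74  65  70  83  90]
 [ 86  73  70  72 100  97  97  89]
 [ 72  90  85 107 101  98  99  94]]
```

```bash
cat >> h.py <<'E'
O=np.array([.5355,-.1135,0]); YAW=-.021; RC=R.from_euler('z',YAW).as_matrix()
def L(x,y,z): return O+RC@np.array([x,y,z])
E
python3 - <<'E'
from h import *
plan(L(.030,.045,.12),YAW)
cm,im=shot('wrist'); 
E
```

```text
pos [0.47   0.3104 0.1785] t 23.1 shift xyz [ 0.1511  0.0578 -0.3613] toolx-yaw -0.147 turn deg [-0.07 -7.22 -0.07] (alt wy+172.8) q6 0.66
```

```bash
python3 -m pendant '[{"wx":0,"wy":-7.2,"wz":0,"x":0.12,"y":0,"z":-0.29,"fingers":1},{"wx":0,"wy":-7.2,"wz":0,"x":0.12,"y":0,"z":-0.29,"fingers":1},{"wx":0,"wy":-7.2,"wz":0,"x":0.12,"y":0,"z":-0.29,"fingers":1},{"wx":0,"wy":-7.2,"wz":0,"x":0.12,"y":0,"z":-0.29,"fingers":1},{"wx":0,"wy":-7.2,"wz":0,"x":0.12,"y":0,"z":-0.29,"fingers":1},{"wx":0,"wy":-7.2,"wz":0,"x":0.12,"y":0,"z":-0.29,"fingers":1},{"wx":0,"wy":-7.2,"wz":0,"x":0.12,"y":0,"z":-0.29,"fingers":1},{"wx":0,"wy":-7.2,"wz":0,"x":0.12,"y":0,"z":-0.29,"fingers":1}]'
python3 - <<'E'
from h import *
plan(L(.030,.045,.10),YAW)
cm,im=shot('top','t7.png')
E
```

```text
t: 23.82
tool_pos: [0.5461, 0.0024, 0.1763]
tool_rot: [0.707, -0.707, 0.01, -0.007]
ft_force: [0.0, 0.0, -2.0]
width: 0.361
pos [0.5461 0.0024 0.1763] t 23.8 shift xyz [ 0.0223  0.0761 -0.0711] toolx-yaw -0.023 turn deg [-0.04 -0.13 -0.22] (alt wy+179.9) q6 -0.04
```

```bash
python3 -m pendant '[{"wx":0,"wy":0,"wz":0,"x":0.022,"y":0,"z":-0.071,"fingers":1},{"wx":0,"wy":0,"wz":0,"x":0.022,"y":0,"z":-0.071,"fingers":1},{"wx":0,"wy":0,"wz":0,"x":0.022,"y":0.03,"z":-0.071,"fingers":1},{"wx":0,"wy":0,"wz":0,"x":0.022,"y":0.06,"z":-0.071,"fingers":1},{"wx":0,"wy":0,"wz":0,"x":0.022,"y":0.09,"z":-0.071,"fingers":1},{"wx":0,"wy":0,"wz":0,"x":0.022,"y":0.104,"z":-0.071,"fingers":1},{"wx":0,"wy":0,"wz":0,"x":0.022,"y":0.104,"z":-0.071,"fingers":1},{"wx":0,"wy":0,"wz":0,"x":0.022,"y":0.104,"z":-0.071,"fingers":1}]' && python3 chk.py 6 && python3 -m pendant '[{"wx":0,"wy":0,"wz":0,"x":0,"y":0.001,"z":0,"fingers":1},{"wx":0,"wy":0,"wz":0,"x":0,"y":0.002,"z":0,"fingers":1},{"wx":0,"wy":0,"wz":0,"x":0,"y":0.003,"z":0,"fingers":1},{"wx":0,"wy":0,"wz":0,"x":0,"y":0.004,"z":0,"fingers":1},{"wx":0,"wy":0,"wz":0,"x":0,"y":0.004,"z":0,"fingers":1},{"wx":0,"wy":0,"wz":0,"x":0,"y":0.004,"z":0,"fingers":1},{"wx":0,"wy":0,"wz":0,"x":0,"y":0.004,"z":0,"fingers":1},{"wx":0,"wy":0,"wz":0,"x":0,"y":0.004,"z":0,"fingers":1}]' && python3 chk.py 5 && python3 -m pendant '[{"wx":0,"wy":0,"wz":0,"x":0,"y":0.001,"z":0,"fingers":1},{"wx":0,"wy":0,"wz":0,"x":0,"y":0.002,"z":0,"fingers":1},{"wx":0,"wy":0,"wz":0,"x":0,"y":0.002,"z":0,"fingers":1},{"wx":0,"wy":0,"wz":0,"x":0,"y":0.002,"z":0,"fingers":1},{"wx":0,"wy":0,"wz":0,"x":0,"y":0.002,"z":0,"fingers":1},{"wx":0,"wy":0,"wz":0,"x":0,"y":0.002,"z":0,"fingers":1},{"wx":0,"wy":0,"wz":0,"x":0,"y":0.002,"z":0,"fingers":1},{"wx":0,"wy":0,"wz":0,"x":0,"y":0.002,"z":0,"fingers":1}]' && python3 chk.py 5 && python3 -m pendant '[{"wx":0,"wy":0,"wz":0,"x":0,"y":0.001,"z":0,"fingers":1},{"wx":0,"wy":0,"wz":0,"x":0,"y":0.002,"z":0,"fingers":1},{"wx":0,"wy":0,"wz":0,"x":0,"y":0.002,"z":0,"fingers":1},{"wx":0,"wy":0,"wz":0,"x":0,"y":0.002,"z":0,"fingers":1},{"wx":0,"wy":0,"wz":0,"x":0,"y":0.002,"z":0,"fingers":1},{"wx":0,"wy":0,"wz":0,"x":0,"y":0.002,"z":0,"fingers":1},{"wx":0,"wy":0,"wz":0,"x":0,"y":0.002,"z":0,"fingers":1},{"wx":0,"wy":0,"wz":0,"x":0,"y":0.002,"z":0,"fingers":1}]' && python3 chk.py 5
```

```text
t: 24.53
tool_pos: [0.5659, -0.0715, 0.071]
tool_rot: [0.707, -0.707, 0.011, -0.007]
ft_force: [0.1, 0.2, -1.0]
width: 0.361
z 0.0710 ft [ 0.1  0.2 -1. ] eff [ -0.1 -57.1 -29.3   0.1  -0.2   0. ]
t: 25.2
tool_pos: [0.566, -0.0715, 0.0671]
tool_rot: [0.707, -0.707, 0.011, -0.007]
ft_force: [-0.3, 0.3, -1.4]
width: 0.358
z 0.0671 ft [-0.3  0.3 -1.4] eff [  0.  -60.5 -31.3   0.1   0.   -0. ]
t: 25.87
tool_pos: [0.566, -0.0715, 0.0652]
tool_rot: [0.707, -0.707, 0.011, -0.007]
ft_force: [-0.7, -0.2, -1.6]
width: 0.36
z 0.0652 ft [-0.7 -0.2 -1.6] eff [  0.  -60.5 -31.2   0.1   0.   -0. ]
t: 26.53
tool_pos: [0.566, -0.0716, 0.0633]
tool_rot: [0.707, -0.707, 0.011, -0.007]
ft_force: [-0.2, -1.1, 2.6]
width: 0.358
z 0.0633 ft [-0.2 -1.1  2.6] eff [  0.6 -58.5 -30.    0.2  -0.    0. ]
```

```bash
python3 -m pendant '[{"wx":0,"wy":0,"wz":0,"x":0,"y":-0.0015,"z":0,"fingers":1},{"wx":0,"wy":0,"wz":0,"x":-0.006,"y":-0.0015,"z":0,"fingers":1},{"wx":0,"wy":0,"wz":0,"x":-0.012,"y":-0.0015,"z":0,"fingers":1},{"wx":0,"wy":0,"wz":0,"x":-0.018,"y":-0.0015,"z":0,"fingers":1},{"wx":0,"wy":0,"wz":0,"x":-0.024,"y":-0.0015,"z":0,"fingers":1},{"wx":0,"wy":0,"wz":0,"x":-0.03,"y":-0.0015,"z":0,"fingers":1},{"wx":0,"wy":0,"wz":0,"x":-0.036,"y":-0.0015,"z":0,"fingers":1},{"wx":0,"wy":0,"wz":0,"x":-0.042,"y":-0.0015,"z":0,"fingers":1}]' && python3 chk.py 12 && python3 -m pendant '[{"wx":0,"wy":0,"wz":0,"x":-0.006,"y":0,"z":0,"fingers":1},{"wx":0,"wy":0,"wz":0,"x":-0.012,"y":0,"z":0,"fingers":1},{"wx":0,"wy":0,"wz":0,"x":-0.018,"y":0,"z":0,"fingers":1},{"wx":0,"wy":0,"wz":0,"x":-0.024,"y":0,"z":0,"fingers":1},{"wx":0,"wy":0,"wz":0,"x":-0.03,"y":0,"z":0,"fingers":1},{"wx":0,"wy":0,"wz":0,"x":-0.036,"y":0,"z":0,"fingers":1},{"wx":0,"wy":0,"wz":0,"x":-0.042,"y":0,"z":0,"fingers":1},{"wx":0,"wy":0,"wz":0,"x":-0.042,"y":0,"z":0,"fingers":1}]' && python3 chk.py 12
python3 - <<'E'
from h import *
plan(L(.030,.098,.0645),YAW)
E
```

```text
t: 27.2
tool_pos: [0.5234, -0.0705, 0.0651]
tool_rot: [0.707, -0.707, 0.011, -0.007]
ft_force: [0.3, 0.3, -1.6]
width: 0.361
z 0.0651 ft [ 0.3  0.3 -1.6] eff [  0.2 -53.9 -31.2   0.1   0.2   0.1]
t: 27.87
tool_pos: [0.4804, -0.0694, 0.0653]
tool_rot: [0.707, -0.707, 0.011, -0.007]
ft_force: [-0.6, -0.4, -1.8]
width: 0.36
z 0.0653 ft [-0.6 -0.4 -1.8] eff [ -0.1 -50.  -29.1   0.   -0.1  -0.1]
pos [ 0.4804 -0.0694  0.0653] t 27.9 shift xyz [0.0858 0.0003 0.0554] toolx-yaw -0.025 turn deg [-0.02 -0.24 -0.36] (alt wy+179.8) q6 -0.19
```

```bash
python3 -m pendant '[{"wx":0,"wy":0,"wz":0,"x":0,"y":-0.035,"z":0,"fingers":1},{"wx":0,"wy":0,"wz":0,"x":0,"y":-0.05,"z":0,"fingers":1},{"wx":0,"wy":0,"wz":0,"x":0.035,"y":-0.05,"z":0.02,"fingers":1},{"wx":0,"wy":0,"wz":0,"x":0.07,"y":-0.05,"z":0.04,"fingers":1},{"wx":0,"wy":0,"wz":0,"x":0.086,"y":-0.05,"z":0.055,"fingers":1},{"wx":0,"wy":0,"wz":0,"x":0.086,"y":-0.03,"z":0.055,"fingers":1},{"wx":0,"wy":0,"wz":0,"x":0.086,"y":0,"z":0.055,"fingers":1},{"wx":0,"wy":0,"wz":0,"x":0.086,"y":0,"z":0.055,"fingers":1}]' && python3 chk.py 12 && python3 -m pendant '[{"wx":0,"wy":0,"wz":0,"x":0,"y":0,"z":0,"fingers":1},{"wx":0,"wy":0,"wz":0,"x":-0.006,"y":0,"z":0,"fingers":1},{"wx":0,"wy":0,"wz":0,"x":-0.012,"y":0,"z":0,"fingers":1},{"wx":0,"wy":0,"wz":0,"x":-0.018,"y":0,"z":0,"fingers":1},{"wx":0,"wy":0,"wz":0,"x":-0.024,"y":0,"z":0,"fingers":1},{"wx":0,"wy":0,"wz":0,"x":-0.03,"y":0,"z":0,"fingers":1},{"wx":0,"wy":0,"wz":0,"x":-0.036,"y":0,"z":0,"fingers":1},{"wx":0,"wy":0,"wz":0,"x":-0.042,"y":0,"z":0,"fingers":1}]' && python3 chk.py 12 && python3 -m pendant '[{"wx":0,"wy":0,"wz":0,"x":-0.006,"y":0,"z":0,"fingers":1},{"wx":0,"wy":0,"wz":0,"x":-0.012,"y":0,"z":0,"fingers":1},{"wx":0,"wy":0,"wz":0,"x":-0.018,"y":0,"z":0,"fingers":1},{"wx":0,"wy":0,"wz":0,"x":-0.024,"y":0,"z":0,"fingers":1},{"wx":0,"wy":0,"wz":0,"x":-0.03,"y":0,"z":0,"fingers":1},{"wx":0,"wy":0,"wz":0,"x":-0.036,"y":0,"z":0,"fingers":1},{"wx":0,"wy":0,"wz":0,"x":-0.042,"y":0,"z":0,"fingers":1},{"wx":0,"wy":0,"wz":0,"x":-0.042,"y":0,"z":0,"fingers":1}]' && python3 chk.py 12
python3 - <<'E'
from h import *
plan(L(.030,-.098,.0645),YAW)
E
```

```text
t: 28.53
tool_pos: [0.5672, -0.0161, 0.0614]
tool_rot: [0.707, -0.707, 0.012, -0.006]
ft_force: [0.7, 0.0, -1.3]
width: 0.363
z 0.0614 ft [ 0.7  0.  -1.3] eff [  0.3 -58.3 -30.3   0.   -0.8   0. ]
t: 29.2
tool_pos: [0.5246, -0.015, 0.062]
tool_rot: [0.707, -0.707, 0.012, -0.006]
ft_force: [-0.1, 0.2, -1.2]
width: 0.355
z 0.0620 ft [-0.1  0.2 -1.2] eff [  0.1 -53.7 -31.    0.    0.2   0. ]
t: 29.87
tool_pos: [0.4816, -0.0139, 0.0623]
tool_rot: [0.707, -0.707, 0.012, -0.006]
ft_force: [-0.0, -1.0, -1.5]
width: 0.361
z 0.0623 ft [-0.  -1.  -1.5] eff [ -0.  -49.8 -28.9   0.1  -0.1  -0. ]
pos [ 0.4816 -0.0139  0.0623] t 29.9 shift xyz [ 0.0867 -0.0032 -0.1961] toolx-yaw -0.025 turn deg [-0.04 -0.21 -0.51] (alt wy+179.8) q6 -0.08
```

```bash
python3 -m pendant '[{"wx":0,"wy":0,"wz":0,"x":0,"y":-0.035,"z":0,"fingers":1},{"wx":0,"wy":0,"wz":0,"x":0,"y":-0.05,"z":0,"fingers":1},{"wx":0,"wy":0,"wz":0,"x":0.035,"y":-0.05,"z":-0.03,"fingers":1},{"wx":0,"wy":0,"wz":-0.4,"x":0.07,"y":-0.05,"z":-0.06,"fingers":1},{"wx":0,"wy":0,"wz":-0.4,"x":0.087,"y":-0.05,"z":-0.1,"fingers":1},{"wx":0,"wy":0,"wz":-0.4,"x":0.087,"y":-0.05,"z":-0.14,"fingers":1},{"wx":0,"wy":0,"wz":-0.4,"x":0.087,"y":-0.05,"z":-0.18,"fingers":1},{"wx":0,"wy":0,"wz":-0.4,"x":0.087,"y":-0.05,"z":-0.196,"fingers":1}]' && python3 chk.py 12 && python3 -m pendant '[{"wx":0,"wy":0,"wz":0,"x":0,"y":0.025,"z":0,"fingers":1},{"wx":0,"wy":0,"wz":0,"x":0,"y":0.048,"z":0,"fingers":1},{"wx":0,"wy":0,"wz":0,"x":0,"y":0.048,"z":0,"fingers":1},{"wx":0,"wy":0,"wz":0,"x":-0.006,"y":0.048,"z":0,"fingers":1},{"wx":0,"wy":0,"wz":0,"x":-0.012,"y":0.048,"z":0,"fingers":1},{"wx":0,"wy":0,"wz":0,"x":-0.018,"y":0.048,"z":0,"fingers":1},{"wx":0,"wy":0,"wz":0,"x":-0.024,"y":0.048,"z":0,"fingers":1},{"wx":0,"wy":0,"wz":0,"x":-0.03,"y":0.048,"z":0,"fingers":1}]' && python3 chk.py 12 && python3 -m pendant '[{"wx":0,"wy":0,"wz":0,"x":-0.007,"y":0,"z":0,"fingers":1},{"wx":0,"wy":0,"wz":0,"x":-0.014,"y":0,"z":0,"fingers":1},{"wx":0,"wy":0,"wz":0,"x":-0.021,"y":0,"z":0,"fingers":1},{"wx":0,"wy":0,"wz":0,"x":-0.028,"y":0,"z":0,"fingers":1},{"wx":0,"wy":0,"wz":0,"x":-0.035,"y":0,"z":0,"fingers":1},{"wx":0,"wy":0,"wz":0,"x":-0.042,"y":0,"z":0,"fingers":1},{"wx":0,"wy":0,"wz":0,"x":-0.049,"y":0,"z":0,"fingers":1},{"wx":0,"wy":0,"wz":0,"x":-0.054,"y":0,"z":0,"fingers":1}]' && python3 chk.py 12
python3 -m pendant '[{"wx":0,"wy":0,"wz":0,"x":0,"y":-0.04,"z":0,"fingers":1},{"wx":0,"wy":0,"wz":0,"x":0,"y":-0.08,"z":0,"fingers":1},{"wx":0,"wy":0,"wz":0,"x":0,"y":-0.12,"z":0.02,"fingers":1},{"wx":0,"wy":0,"wz":0,"x":-0.02,"y":-0.16,"z":0.04,"fingers":1},{"wx":0,"wy":0,"wz":0,"x":-0.02,"y":-0.18,"z":0.08,"fingers":1},{"wx":0,"wy":0,"wz":0,"x":-0.02,"y":-0.18,"z":0.12,"fingers":1},{"wx":0,"wy":0,"wz":0,"x":-0.02,"y":-0.18,"z":0.16,"fingers":1},{"wx":0,"wy":0,"wz":0,"x":-0.02,"y":-0.18,"z":0.19,"fingers":1}]' && python3 - <<'E'
from h import *
for n in ('wrist','top','scene'):
    cm,im=shot(n,n+'8.png')
    print(n,[(np.round(b['xy']).tolist(),round(b['p'],2),(RC.T@(onz(cm,b['xy'],.045)-O)).round(3).tolist()[:2],(RC.T@(onz(cm,b['xy'],.013)-O)).round(3).tolist()[:2]) for b in finder.boxes_of(n,'chip_1')])
E
```

```text
t: 30.53
tool_pos: [0.5639, -0.216, 0.1109]
tool_rot: [0.707, -0.707, 0.01, -0.009]
ft_force: [0.0, 0.6, -1.9]
width: 0.358
z 0.1109 ft [ 0.   0.6 -1.9] eff [  1.9 -64.  -32.9   0.   -0.    0.1]
t: 31.2
tool_pos: [0.5332, -0.2151, 0.0635]
tool_rot: [0.707, -0.707, 0.01, -0.009]
ft_force: [0.4, 0.4, -0.4]
width: 0.36
z 0.0635 ft [ 0.4  0.4 -0.4] eff [  0.5 -59.7 -32.2   0.    0.2   0.1]
t: 31.87
tool_pos: [0.4784, -0.2137, 0.0636]
tool_rot: [0.707, -0.707, 0.01, -0.009]
ft_force: [0.2, 0.1, -1.5]
width: 0.361
z 0.0636 ft [ 0.2  0.1 -1.5] eff [  0.4 -53.7 -30.8   0.    0.1   0.1]
t: 32.53
tool_pos: [0.4632, -0.0213, 0.2444]
tool_rot: [0.707, -0.707, 0.009, -0.01]
ft_force: [1.2, -0.3, -1.3]
width: 0.361
wrist [([315.0, 199.0], 0.72, [-0.077, 0.114], [-0.077, 0.109])]
top []
scene [([357.0, 221.0], 0.57, [-0.097, 0.09], [-0.063, 0.035]), ([385.0, 205.0], 0.56, [-0.106, -0.049], [-0.073, -0.111])]
```

```bash
python3 - <<'E'
from h import *
for n,ref in (('scene','scene0'),('wrist',None),('scene','scene8'),('top','top0'),('top','top8')):
    f=ref or 'wrist8'; im=cv2.imread(f'pics/{f}.png'); cm=optics.camera_model(n)
    hsv=cv2.cvtColor(im,cv2.COLOR_BGR2HSV); m=((hsv[...,0]>12)&(hsv[...,0]<30)&(hsv[...,1]>120)&(hsv[...,2]>80)).astype(np.uint8)
    m=cv2.morphologyEx(m,cv2.MORPH_OPEN,np.ones((3,3),np.uint8)); k,l,st,ce=cv2.connectedComponentsWithStats(m)
    for i in range(1,k):
        P=(RC.T@(onz(cm,ce[i],.02)-O)).round(3)
        if abs(P[0])<.16 and abs(P[1])<.22: print(f,ce[i].round(),st[i,4],'z.045',(RC.T@(onz(cm,ce[i],.045)-O)).round(3)[:2],'z.013',P[:2])
plan([.4708,.3111,.12],-.149)
E
```

```text
scene0 [370. 192.] 43 z.045 [-0.022 -0.108] z.013 [ 0.007 -0.159]
scene0 [343. 211.] 62 z.045 [-0.028  0.055] z.013 [0.002 0.01 ]
scene0 [330. 219.] 15 z.045 [-0.026  0.121] z.013 [0.003 0.079]
scene0 [336. 221.] 41 z.045 [-0.046  0.12 ] z.013 [-0.018  0.078]
wrist8 [316. 199.] 359 z.045 [-0.076  0.112] z.013 [-0.076  0.108]
wrist8 [404. 409.] 366 z.045 [ 0.033 -0.153] z.013 [ 0.04  -0.174]
scene8 [387. 205.] 44 z.045 [-0.115 -0.048] z.013 [-0.09  -0.097]
scene8 [357. 223.] 63 z.045 [-0.103  0.099] z.013 [-0.077  0.056]
scene8 [348. 230.] 68 z.045 [-0.104  0.15 ] z.013 [-0.078  0.11 ]
top0 [444. 217.] 44 z.045 [-0.019 -0.122] z.013 [-0.015 -0.129]
top0 [382. 220.] 51 z.045 [-0.027  0.045] z.013 [-0.023  0.042]
top8 [439. 241.] 72 z.045 [-0.084 -0.107] z.013 [-0.081 -0.113]
pos [ 0.4636 -0.024   0.2435] t 32.8 shift xyz [-0.0017  0.1235  0.3352] toolx-yaw -0.027 turn deg [ 0.01  6.98 -0.11] (alt wy-173.0) q6 -0.10
```

```bash
python3 -m pendant '[{"wx":0,"wy":7,"wz":0,"x":0,"y":0.02,"z":0.04,"fingers":1},{"wx":0,"wy":7,"wz":0,"x":0,"y":0.02,"z":0.08,"fingers":1},{"wx":0,"wy":7,"wz":0,"x":0,"y":0.02,"z":0.12,"fingers":1},{"wx":0,"wy":7,"wz":0,"x":0,"y":0.02,"z":0.16,"fingers":1},{"wx":0,"wy":7,"wz":0,"x":0,"y":0.05,"z":0.2,"fingers":1},{"wx":0,"wy":7,"wz":0,"x":0,"y":0.08,"z":0.24,"fingers":1},{"wx":0,"wy":7,"wz":0,"x":0,"y":0.1,"z":0.28,"fingers":1},{"wx":0,"wy":7,"wz":0,"x":0,"y":0.12,"z":0.315,"fingers":1}]'
python3 - <<'E'
from h import *
plan([.4703,.311,.035],-.149)
E
```

```text
t: 33.5
tool_pos: [0.472, 0.2749, 0.1315]
tool_rot: [-0.705, 0.705, -0.054, 0.053]
ft_force: [1.3, 0.4, -0.9]
width: 0.359
pos [0.472  0.2749 0.1315] t 33.5 shift xyz [-0.0069  0.0964  0.0355] toolx-yaw -0.152 turn deg [ 0.04 -0.15 -0.11] (alt wy+179.9) q6 0.61
```

```bash
python3 -m pendant '[{"wx":0,"wy":0,"wz":0,"x":-0.007,"y":0,"z":0.0355,"fingers":1},{"wx":0,"wy":0,"wz":0,"x":-0.007,"y":0.03,"z":0.0355,"fingers":1},{"wx":0,"wy":0,"wz":0,"x":-0.007,"y":0.06,"z":0.0355,"fingers":1},{"wx":0,"wy":0,"wz":0,"x":-0.007,"y":0.085,"z":0.0355,"fingers":1},{"wx":0,"wy":0,"wz":0,"x":-0.007,"y":0.096,"z":0.0355,"fingers":1},{"wx":0,"wy":0,"wz":0,"x":-0.007,"y":0.096,"z":0.0355,"fingers":1},{"wx":0,"wy":0,"wz":0,"x":-0.007,"y":0.096,"z":0.0355,"fingers":1},{"wx":0,"wy":0,"wz":0,"x":-0.007,"y":0.096,"z":0.0355,"fingers":1}]' && python3 chk.py 6 && 
python3 -m pendant '[{"wx":0,"wy":0,"wz":0,"x":0,"y":0.001,"z":0,"fingers":1},{"wx":0,"wy":0,"wz":0,"x":0,"y":0.002,"z":0,"fingers":1},{"wx":0,"wy":0,"wz":0,"x":0,"y":0.003,"z":0,"fingers":1},{"wx":0,"wy":0,"wz":0,"x":0,"y":0.003,"z":0,"fingers":1},{"wx":0,"wy":0,"wz":0,"x":0,"y":0.003,"z":0,"fingers":1},{"wx":0,"wy":0,"wz":0,"x":0,"y":0.003,"z":0,"fingers":1},{"wx":0,"wy":0,"wz":0,"x":0,"y":0.003,"z":0,"fingers":1},{"wx":0,"wy":0,"wz":0,"x":0,"y":0.003,"z":0,"fingers":1}]' && python3 chk.py 3 &&
python3 -m pendant '[{"wx":0,"wy":0,"wz":0,"x":0,"y":0.001,"z":0,"fingers":1},{"wx":0,"wy":0,"wz":0,"x":0,"y":0.0015,"z":0,"fingers":1},{"wx":0,"wy":0,"wz":0,"x":0,"y":0.0015,"z":0,"fingers":1},{"wx":0,"wy":0,"wz":0,"x":0,"y":0.0015,"z":0,"fingers":1},{"wx":0,"wy":0,"wz":0,"x":0,"y":0.0015,"z":0,"fingers":1},{"wx":0,"wy":0,"wz":0,"x":0,"y":0.0015,"z":0,"fingers":1},{"wx":0,"wy":0,"wz":0,"x":0,"y":0.0015,"z":0,"fingers":1},{"wx":0,"wy":0,"wz":0,"x":0,"y":0.0015,"z":0,"fingers":1}]' && python3 chk.py 3 &&
python3 -m pendant '[{"wx":0,"wy":0,"wz":0,"x":0,"y":0.001,"z":0,"fingers":1},{"wx":0,"wy":0,"wz":0,"x":0,"y":0.0015,"z":0,"fingers":1},{"wx":0,"wy":0,"wz":0,"x":0,"y":0.0015,"z":0,"fingers":1},{"wx":0,"wy":0,"wz":0,"x":0,"y":0.0015,"z":0,"fingers":1},{"wx":0,"wy":0,"wz":0,"x":0,"y":0.0015,"z":0,"fingers":1},{"wx":0,"wy":0,"wz":0,"x":0,"y":0.0015,"z":0,"fingers":1},{"wx":0,"wy":0,"wz":0,"x":0,"y":0.0015,"z":0,"fingers":1},{"wx":0,"wy":0,"wz":0,"x":0,"y":0.0015,"z":0,"fingers":1}]' && python3 chk.py 3 &&
python3 -m pendant '[{"wx":0,"wy":0,"wz":0,"x":0,"y":0.001,"z":0,"fingers":1},{"wx":0,"wy":0,"wz":0,"x":0,"y":0.0015,"z":0,"fingers":1},{"wx":0,"wy":0,"wz":0,"x":0,"y":0.0015,"z":0,"fingers":1},{"wx":0,"wy":0,"wz":0,"x":0,"y":0.0015,"z":0,"fingers":1},{"wx":0,"wy":0,"wz":0,"x":0,"y":0.0015,"z":0,"fingers":1},{"wx":0,"wy":0,"wz":0,"x":0,"y":0.0015,"z":0,"fingers":1},{"wx":0,"wy":0,"wz":0,"x":0,"y":0.0015,"z":0,"fingers":1},{"wx":0,"wy":0,"wz":0,"x":0,"y":0.0015,"z":0,"fingers":1}]' && python3 chk.py 3
```

```text
t: 34.17
tool_pos: [0.4714, 0.311, 0.0371]
tool_rot: [0.705, -0.705, 0.054, -0.054]
ft_force: [-0.5, 1.1, -1.1]
width: 0.359
z 0.0371 ft [-0.5  1.1 -1.1] eff [ -0.1 -58.8 -29.1   0.1  -0.   -0. ]
t: 34.83
tool_pos: [0.4714, 0.311, 0.0341]
tool_rot: [0.705, -0.705, 0.054, -0.054]
ft_force: [-1.6, 0.3, -1.4]
width: 0.36
z 0.0341 ft [-1.6  0.3 -1.4] eff [  0.  -60.6 -29.7   0.1  -0.   -0. ]
t: 35.5
tool_pos: [0.4714, 0.311, 0.0326]
tool_rot: [0.705, -0.705, 0.054, -0.054]
ft_force: [-0.2, 1.0, -0.8]
width: 0.36
z 0.0326 ft [-0.2  1.  -0.8] eff [ -0.  -60.6 -29.6   0.1  -0.    0. ]
t: 36.17
tool_pos: [0.4714, 0.311, 0.0312]
tool_rot: [0.705, -0.705, 0.054, -0.054]
ft_force: [-0.3, 0.4, -2.3]
width: 0.359
z 0.0312 ft [-0.3  0.4 -2.3] eff [ -0.  -60.7 -29.6   0.1  -0.   -0. ]
t: 36.83
tool_pos: [0.4714, 0.311, 0.0297]
tool_rot: [0.705, -0.705, 0.054, -0.054]
ft_force: [0.2, -0.7, -1.4]
width: 0.357
z 0.0297 ft [ 0.2 -0.7 -1.4] eff [  0.  -60.7 -29.5   0.1  -0.    0. ]
```

```bash

python3 -m pendant '[{"wx":0,"wy":0,"wz":0,"x":0,"y":0.001,"z":0,"fingers":1},{"wx":0,"wy":0,"wz":0,"x":0,"y":0.0015,"z":0,"fingers":1},{"wx":0,"wy":0,"wz":0,"x":0,"y":0.0015,"z":0,"fingers":1},{"wx":0,"wy":0,"wz":0,"x":0,"y":0.0015,"z":0,"fingers":1},{"wx":0,"wy":0,"wz":0,"x":0,"y":0.0015,"z":0,"fingers":1},{"wx":0,"wy":0,"wz":0,"x":0,"y":0.0015,"z":0,"fingers":1},{"wx":0,"wy":0,"wz":0,"x":0,"y":0.0015,"z":0,"fingers":1},{"wx":0,"wy":0,"wz":0,"x":0,"y":0.0015,"z":0,"fingers":1}]' && python3 chk.py 3 &&
python3 -m pendant '[{"wx":0,"wy":0,"wz":0,"x":0,"y":0.001,"z":0,"fingers":1},{"wx":0,"wy":0,"wz":0,"x":0,"y":0.0015,"z":0,"fingers":1},{"wx":0,"wy":0,"wz":0,"x":0,"y":0.0015,"z":0,"fingers":1},{"wx":0,"wy":0,"wz":0,"x":0,"y":0.0015,"z":0,"fingers":1},{"wx":0,"wy":0,"wz":0,"x":0,"y":0.0015,"z":0,"fingers":1},{"wx":0,"wy":0,"wz":0,"x":0,"y":0.0015,"z":0,"fingers":1},{"wx":0,"wy":0,"wz":0,"x":0,"y":0.0015,"z":0,"fingers":1},{"wx":0,"wy":0,"wz":0,"x":0,"y":0.0015,"z":0,"fingers":1}]' && python3 chk.py 3 &&
python3 -m pendant '[{"wx":0,"wy":0,"wz":0,"x":0,"y":0.001,"z":0,"fingers":1},{"wx":0,"wy":0,"wz":0,"x":0,"y":0.0015,"z":0,"fingers":1},{"wx":0,"wy":0,"wz":0,"x":0,"y":0.0015,"z":0,"fingers":1},{"wx":0,"wy":0,"wz":0,"x":0,"y":0.0015,"z":0,"fingers":1},{"wx":0,"wy":0,"wz":0,"x":0,"y":0.0015,"z":0,"fingers":1},{"wx":0,"wy":0,"wz":0,"x":0,"y":0.0015,"z":0,"fingers":1},{"wx":0,"wy":0,"wz":0,"x":0,"y":0.0015,"z":0,"fingers":1},{"wx":0,"wy":0,"wz":0,"x":0,"y":0.0015,"z":0,"fingers":1}]' && python3 chk.py 3 &&
python3 -m pendant '[{"wx":0,"wy":0,"wz":0,"x":0,"y":0.001,"z":0,"fingers":1},{"wx":0,"wy":0,"wz":0,"x":0,"y":0.0015,"z":0,"fingers":1},{"wx":0,"wy":0,"wz":0,"x":0,"y":0.0015,"z":0,"fingers":1},{"wx":0,"wy":0,"wz":0,"x":0,"y":0.0015,"z":0,"fingers":1},{"wx":0,"wy":0,"wz":0,"x":0,"y":0.0015,"z":0,"fingers":1},{"wx":0,"wy":0,"wz":0,"x":0,"y":0.0015,"z":0,"fingers":1},{"wx":0,"wy":0,"wz":0,"x":0,"y":0.0015,"z":0,"fingers":1},{"wx":0,"wy":0,"wz":0,"x":0,"y":0.0015,"z":0,"fingers":1}]' && python3 chk.py 3
```

```text
t: 37.5
tool_pos: [0.4714, 0.311, 0.0282]
tool_rot: [0.705, -0.705, 0.054, -0.054]
ft_force: [-0.4, 0.5, -1.1]
width: 0.359
z 0.0282 ft [-0.4  0.5 -1.1] eff [  0.  -60.8 -29.4   0.1  -0.    0. ]
t: 38.17
tool_pos: [0.4714, 0.311, 0.0267]
tool_rot: [0.705, -0.705, 0.054, -0.054]
ft_force: [-0.6, -0.7, -2.0]
width: 0.358
z 0.0267 ft [-0.6 -0.7 -2. ] eff [ -0.  -60.8 -29.4   0.1  -0.    0. ]
t: 38.83
tool_pos: [0.4715, 0.311, 0.0253]
tool_rot: [0.705, -0.705, 0.054, -0.054]
ft_force: [0.2, -1.7, 1.9]
width: 0.358
z 0.0253 ft [ 0.2 -1.7  1.9] eff [  0.2 -58.9 -28.6   0.1  -0.3   0. ]
t: 39.5
tool_pos: [0.4718, 0.3111, 0.025]
tool_rot: [0.706, -0.705, 0.053, -0.054]
ft_force: [-6.1, -5.2, 15.7]
width: 0.359
z 0.0250 ft [-6.1 -5.2 15.7] eff [  0.7 -52.4 -27.1   0.2  -1.7   0.1]
```

```bash

python3 -m pendant '[{"wx":0,"wy":0,"wz":0,"x":0,"y":-0.001,"z":0,"fingers":1},{"wx":0,"wy":0,"wz":0,"x":0,"y":-0.0005,"z":0,"fingers":1},{"wx":0,"wy":0,"wz":0,"x":0,"y":-0.0005,"z":0,"fingers":0.1},{"wx":0,"wy":0,"wz":0,"x":0,"y":-0.0005,"z":0,"fingers":0.1},{"wx":0,"wy":0,"wz":0,"x":0,"y":-0.0005,"z":0,"fingers":0},{"wx":0,"wy":0,"wz":0,"x":0,"y":-0.0005,"z":0,"fingers":0},{"wx":0,"wy":0,"wz":0,"x":0,"y":-0.0005,"z":0,"fingers":-0.1},{"wx":0,"wy":0,"wz":0,"x":0,"y":-0.0005,"z":0,"fingers":-0.1}]'
python3 -m pendant '[{"wx":0,"wy":0,"wz":0,"x":0,"y":-0.03,"z":0,"fingers":-0.1},{"wx":0,"wy":0,"wz":0,"x":0,"y":-0.07,"z":0,"fingers":-0.1},{"wx":0,"wy":0,"wz":0,"x":0,"y":-0.11,"z":0,"fingers":-0.1},{"wx":0,"wy":0,"wz":0,"x":0,"y":-0.15,"z":-0.04,"fingers":-1},{"wx":0,"wy":0,"wz":0,"x":0,"y":-0.19,"z":-0.08,"fingers":-1},{"wx":0,"wy":0,"wz":0,"x":-0.01,"y":-0.23,"z":-0.12,"fingers":-1},{"wx":0,"wy":0,"wz":0,"x":-0.02,"y":-0.23,"z":-0.15,"fingers":-1},{"wx":0,"wy":0,"wz":0,"x":-0.02,"y":-0.23,"z":-0.15,"fingers":-1}]'
cat > blk.py <<'E'
from h import *
import sys
def blocks(n,f,z=.018):
    cm,im=shot(n,f); out=[]
    hsv=cv2.cvtColor(im,cv2.COLOR_RGB2HSV)
    for b in finder.boxes_of(n,'block_1'):
        c=onz(cm,b['xy'],z)
        u,v=np.round(b['xy']).astype(int)
        g=im.astype(int); col=np.median(g[max(v-4,0):v+5,max(u-4,0):u+5].reshape(-1,3),0)
        # segment: similar colour to centre, connected
        m=(np.abs(g-col).max(2)<int(sys.argv[1]) if len(sys.argv)>1 else np.abs(g-col).max(2)<16).astype(np.uint8)
        m=cv2.morphologyEx(m,cv2.MORPH_OPEN,np.ones((3,3),np.uint8))
        k,l=cv2.connectedComponents(m)
        r=None
        if l[v,u]:
            ct=max(cv2.findContours((l==l[v,u]).astype(np.uint8),0,1)[0],key=cv2.contourArea)
            P=np.array([onz(cm,p,z)[:2] for p in ct[:,0,:]]).astype(np.float32)*1000
            r=cv2.minAreaRect(P); r=([round(x,1) for x in r[0]],[round(x,1) for x in r[1]],round(r[2],1))
        out.append((b['xy'],round(b['p'],2),c[:2].round(3).tolist(),col.tolist(),r))
    return out
if __name__=='__main__':
    for o in blocks('wrist','b.png'): print(o)
E
python3 blk.py
```

```text
t: 40.17
tool_pos: [0.4718, 0.3111, 0.0255]
tool_rot: [0.706, -0.705, 0.053, -0.054]
ft_force: [0.3, 0.0, -0.2]
width: 0.547
t: 40.83
tool_pos: [0.4283, 0.1639, 0.2573]
tool_rot: [0.706, -0.704, 0.053, -0.055]
ft_force: [-0.6, 0.5, 0.9]
width: 0.871
([460.0, 37.7], 0.73, [0.603, 0.325], [189.0, 185.0, 181.0], ([603.9, 326.6], [59.7, 59.9], 15.9))
([358.4, 197.8], 0.72, [0.479, 0.176], [194.0, 195.0, 194.0], ([479.5, 170.7], [59.6, 59.6], 11.6))
([475.5, 171.5], 0.61, [0.615, 0.185], [193.0, 188.0, 183.0], ([620.1, 178.2], [60.1, 60.7], 85.4))
```

```bash
python3 - <<'E'
from h import *
plan([.4795,.1707,.1],np.radians(-78.4))
E
```

```text
pos [0.4289 0.1635 0.258 ] t 40.9 shift xyz [0.0481 0.1583 0.0144] toolx-yaw -0.155 turn deg [-0.34 69.54  0.16] (alt wy-110.5) q6 0.44
```

```bash
python3 -m pendant '[{"wx":0,"wy":7,"wz":0,"x":0.01,"y":0,"z":0.003,"fingers":-1},{"wx":0,"wy":14,"wz":0,"x":0.02,"y":0,"z":0.006,"fingers":-1},{"wx":0,"wy":21,"wz":0,"x":0.03,"y":0.03,"z":0.009,"fingers":-1},{"wx":0,"wy":28,"wz":0,"x":0.04,"y":0.06,"z":0.012,"fingers":-1},{"wx":0,"wy":35,"wz":0,"x":0.048,"y":0.09,"z":0.0144,"fingers":-1},{"wx":0,"wy":42,"wz":0,"x":0.048,"y":0.12,"z":0.0144,"fingers":-1},{"wx":0,"wy":49,"wz":0,"x":0.048,"y":0.12,"z":0.0144,"fingers":-1},{"wx":0,"wy":56,"wz":0,"x":0.048,"y":0.12,"z":0.0144,"fingers":-1}]'
python3 -m pendant '[{"wx":0,"wy":7,"wz":0,"x":0,"y":0,"z":0,"fingers":-1},{"wx":0,"wy":13.5,"wz":0,"x":0,"y":0,"z":0,"fingers":-1},{"wx":0,"wy":13.5,"wz":0,"x":0,"y":0,"z":0,"fingers":-1},{"wx":0,"wy":13.5,"wz":0,"x":0,"y":0,"z":0,"fingers":-1},{"wx":0,"wy":13.5,"wz":0,"x":0,"y":0,"z":0,"fingers":-1},{"wx":0,"wy":13.5,"wz":0,"x":0,"y":0,"z":0,"fingers":-1},{"wx":0,"wy":13.5,"wz":0,"x":0,"y":0,"z":0,"fingers":-1},{"wx":0,"wy":13.5,"wz":0,"x":0,"y":0,"z":0,"fingers":-1}]'
python3 blk.py
python3 - <<'E'
from h import *
plan([.4795,.1707,.004],np.radians(-78.4))
E
```

```text
t: 41.6
tool_pos: [0.4783, 0.1709, 0.1357]
tool_rot: [0.596, -0.595, 0.381, -0.381]
ft_force: [0.5, 0.6, 1.5]
width: 0.998
t: 42.27
tool_pos: [0.4783, 0.1709, 0.1357]
tool_rot: [0.548, -0.546, 0.448, -0.448]
ft_force: [-0.5, 0.8, -0.2]
width: 1.002
([346.2, 52.8], 0.85, [0.623, 0.181], [175.0, 175.0, 176.0], ([619.7, 178.6], [59.7, 59.6], 85.2))
([319.5, 234.8], 0.76, [0.482, 0.172], [178.0, 178.0, 177.0], ([476.7, 161.8], [49.8, 43.5], 11.4))
([152.7, 40.5], 0.56, [0.603, 0.322], [171.0, 166.0, 163.0], ([602.2, 326.2], [56.7, 60.5], 15.7))
pos [0.4783 0.1709 0.1357] t 42.4 shift xyz [0.0005 0.1317 0.0009] toolx-yaw -1.373 turn deg [-0.1  -0.26 -0.05] (alt wy+179.7) q6 1.64
```

```bash
python3 -m pendant '[{"wx":0,"wy":0,"wz":0,"x":0,"y":0.04,"z":0.001,"fingers":-1},{"wx":0,"wy":0,"wz":0,"x":0,"y":0.075,"z":0.001,"fingers":-1},{"wx":0,"wy":0,"wz":0,"x":0,"y":0.1,"z":0.001,"fingers":-1},{"wx":0,"wy":0,"wz":0,"x":0,"y":0.115,"z":0.001,"fingers":-1},{"wx":0,"wy":0,"wz":0,"x":0,"y":0.125,"z":0.001,"fingers":-1},{"wx":0,"wy":0,"wz":0,"x":0,"y":0.131,"z":0.001,"fingers":-1},{"wx":0,"wy":0,"wz":0,"x":0,"y":0.131,"z":0.001,"fingers":-1},{"wx":0,"wy":0,"wz":0,"x":0,"y":0.131,"z":0.001,"fingers":-1}]' 45 && python3 chk.py 8 && python3 -m pendant '[{"wx":0,"wy":0,"wz":0,"x":0,"y":0,"z":0,"fingers":1},{"wx":0,"wy":0,"wz":0,"x":0,"y":0,"z":0,"fingers":1},{"wx":0,"wy":0,"wz":0,"x":0,"y":0,"z":0,"fingers":1},{"wx":0,"wy":0,"wz":0,"x":0,"y":0,"z":0,"fingers":1},{"wx":0,"wy":0,"wz":0,"x":0,"y":0,"z":0,"fingers":1},{"wx":0,"wy":0,"wz":0,"x":0,"y":0,"z":0,"fingers":1},{"wx":0,"wy":0,"wz":0,"x":0,"y":0,"z":0,"fingers":1},{"wx":0,"wy":0,"wz":0,"x":0,"y":0,"z":0,"fingers":1}]' && python3 -m pendant '[{"wx":0,"wy":0,"wz":0,"x":0,"y":-0.02,"z":0,"fingers":1},{"wx":0,"wy":0,"wz":0,"x":0,"y":-0.05,"z":0,"fingers":1},{"wx":0,"wy":0,"wz":0,"x":0,"y":-0.08,"z":0,"fingers":1},{"wx":0,"wy":0,"wz":0,"x":0,"y":-0.11,"z":0,"fingers":1},{"wx":0,"wy":0,"wz":0,"x":0,"y":-0.13,"z":0,"fingers":1},{"wx":0,"wy":0,"wz":0,"x":0,"y":-0.13,"z":0,"fingers":1},{"wx":0,"wy":0,"wz":0,"x":0,"y":-0.13,"z":0,"fingers":1},{"wx":0,"wy":0,"wz":0,"x":0,"y":-0.13,"z":0,"fingers":1}]'
python3 - <<'E'
from h import *
for y in (.096,-.096): plan(L(.039,y,.09),YAW-np.pi/2)
E
```

```text
t: 43.03
tool_pos: [0.4799, 0.1713, 0.0054]
tool_rot: [0.548, -0.546, 0.448, -0.448]
ft_force: [-0.3, 1.1, -0.9]
width: 0.999
z 0.0054 ft [-0.3  1.1 -0.9] eff [ -0.  -52.4 -25.5   0.   -0.2  -0. ]
t: 43.7
tool_pos: [0.4802, 0.1712, 0.0057]
tool_rot: [0.548, -0.546, 0.448, -0.449]
ft_force: [-0.6, -3.8, 5.9]
width: 0.65
t: 44.37
tool_pos: [0.4788, 0.1708, 0.1336]
tool_rot: [0.547, -0.547, 0.448, -0.448]
ft_force: [-0.1, 0.0, -5.2]
width: 0.655
pos [0.4788 0.1708 0.1336] t 44.4 shift xyz [0.2047 0.0434 0.0586] toolx-yaw -1.373 turn deg [ 1.000e-02  1.255e+01 -4.000e-02] (alt wy-167.5) q6 1.64
pos [0.4788 0.1708 0.1336] t 44.4 shift xyz [0.3921 0.0433 0.0169] toolx-yaw -1.373 turn deg [ 1.000e-02  1.255e+01 -4.000e-02] (alt wy-167.5) q6 1.64
```

```bash
python3 -m pendant '[{"wx":0,"wy":6,"wz":0,"x":0.035,"y":0,"z":0.01,"fingers":1},{"wx":0,"wy":12.5,"wz":0,"x":0.07,"y":0,"z":0.02,"fingers":1},{"wx":0,"wy":12.5,"wz":0,"x":0.105,"y":0,"z":0.03,"fingers":1},{"wx":0,"wy":12.5,"wz":0,"x":0.14,"y":0,"z":0.04,"fingers":1},{"wx":0,"wy":12.5,"wz":0,"x":0.175,"y":0,"z":0.05,"fingers":1},{"wx":0,"wy":12.5,"wz":0,"x":0.205,"y":0.02,"z":0.053,"fingers":1},{"wx":0,"wy":12.5,"wz":0,"x":0.205,"y":0.043,"z":0.053,"fingers":1},{"wx":0,"wy":12.5,"wz":0,"x":0.205,"y":0.043,"z":0.053,"fingers":1}]' && python3 - <<'E'
from h import *
plan(L(.033,.096,.045),YAW-np.pi/2)
cm,im=shot('wrist','w9.png')
P=lambda u,z:(RC.T@(onz(cm,u,z)-O)).round(4)[:2]
print([(np.round(b['xy']).tolist(),round(b['p'],2),P(b['xy'],.043)) for b in finder.boxes_of('wrist','lever_1')])
for nm,c in (('fenceFrontTopL',(.073,.15,.05)),('R',(.073,-.15,.05)),('hous3',(.098,.096,.058)),('lever2tip',(.048,0,.047)),('bed front R',(-.06,-.154,.036))): print(nm,proj(cm,L(*c)).round())
g=cv2.cvtColor(cv2.imread('pics/w9.png'),cv2.COLOR_BGR2GRAY)
cv2.imwrite('pics/v10.png',cv2.imread('pics/w9.png'))
E
```

```text
t: 45.03
tool_pos: [0.5681, -0.0208, 0.0838]
tool_rot: [0.492, -0.496, 0.509, -0.503]
ft_force: [-1.9, 0.6, -8.3]
width: 0.655
pos [ 0.5681 -0.0208  0.0838] t 45.0 shift xyz [-0.0026  0.0388  0.0028] toolx-yaw -1.594 turn deg [ 0.6  -0.1  -0.09] (alt wy+179.9) q6 1.49
[([312.0, 214.0], 0.77, array([0.0672, 0.0986])), ([618.0, 222.0], 0.68, array([ 0.0617, -0.0914])), ([466.0, 221.0], 0.56, array([0.0625, 0.0032]))]
fenceFrontTopL [226. 207.]
R [731. 206.]
hous3 [316. 165.]
lever2tip [471. 245.]
bed front R [657. 381.]
```

View pics/v10.png

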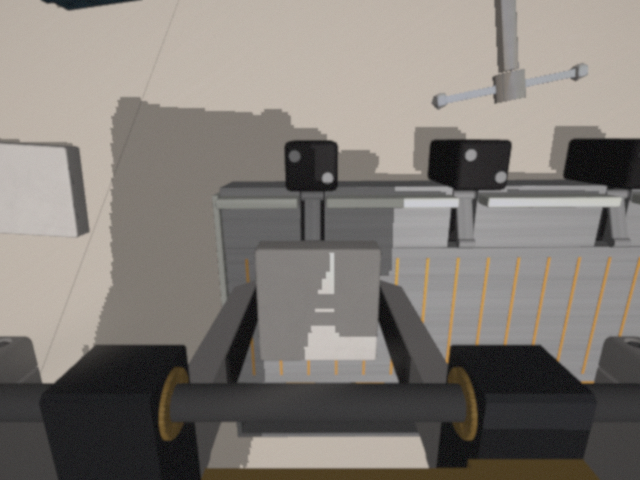

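```bash
python3 - <<'E'
from h import *
cm=optics.camera_model('wrist'); P=lambda u,z:(RC.T@(onz(cm,u,z)-O)).round(4)[:2]
for u in ((257,243),(380,243),(378,360),(258,358)): print('blk',P(u,.0964))
print('tcp local',RC.T@(sensors.observe()['tool_pos']-O))
print('lever3 base',P((312,200),.047),'lever3',P((312,235),.045),'lever2',P((465,205),.046),P((462,243),.047))
print('fence top front/back', P((280,207),.05),P((280,196),.05),P((560,206),.05),'housing top3',P((286,142),.058),P((337,142),.058),P((337,190),.058))
print('bed R?')
E
```

```text
blk [0.0644 0.1269]
blk [0.0645 0.0662]
blk [-0.0018  0.064 ]
blk [-0.0007  0.1294]
tcp local [0.03249613 0.09496961 0.08868946]
lever3 base [0.0778 0.1006] lever3 [0.055  0.1007] lever2 [0.0746 0.0058] [0.0504 0.0053]
fence top front/back [0.0739 0.12  ] [0.0806 0.1198] [ 0.0748 -0.0503] housing top3 [0.1121 0.1148] [0.1121 0.0863] [0.0854 0.0859]
bed R?
```

```bash
sed -i 's/^O=.*; YAW/O=np.array([.5365,-.1100,0]); YAW/' h.py; python3 - <<'E'
from h import *
plan(L(.031,.096,.0425),YAW-np.pi/2)
E
```

```text
pos [ 0.57   -0.0192  0.0887] t 45.1 shift xyz [-0.0045  0.0462 -0.0004] toolx-yaw -1.591 turn deg [ 0.25  0.05 -0.07] (alt wy-180.0) q6 1.49
```

```bash
python3 -m pendant '[{"wx":0.2,"wy":0,"wz":0,"x":-0.0045,"y":0,"z":0,"fingers":1},{"wx":0.2,"wy":0,"wz":0,"x":-0.0045,"y":0.01,"z":0,"fingers":1},{"wx":0.2,"wy":0,"wz":0,"x":-0.0045,"y":0.02,"z":0,"fingers":1},{"wx":0.2,"wy":0,"wz":0,"x":-0.0045,"y":0.03,"z":0,"fingers":1},{"wx":0.2,"wy":0,"wz":0,"x":-0.0045,"y":0.037,"z":0,"fingers":1},{"wx":0.2,"wy":0,"wz":0,"x":-0.0045,"y":0.042,"z":0,"fingers":1},{"wx":0.2,"wy":0,"wz":0,"x":-0.0045,"y":0.044,"z":0,"fingers":1},{"wx":0.2,"wy":0,"wz":0,"x":-0.0045,"y":0.044,"z":0,"fingers":1}]' && python3 chk.py 12 && python3 -m pendant '[{"wx":0,"wy":0,"wz":0,"x":0,"y":0.001,"z":0,"fingers":1},{"wx":0,"wy":0,"wz":0,"x":0,"y":0.002,"z":0,"fingers":1},{"wx":0,"wy":0,"wz":0,"x":0,"y":0.002,"z":0,"fingers":1},{"wx":0,"wy":0,"wz":0,"x":0,"y":0.002,"z":0,"fingers":1},{"wx":0,"wy":0,"wz":0,"x":0,"y":0.002,"z":0,"fingers":1},{"wx":0,"wy":0,"wz":0,"x":0,"y":0.002,"z":0,"fingers":1},{"wx":0,"wy":0,"wz":0,"x":0,"y":0.002,"z":0,"fingers":1},{"wx":0,"wy":0,"wz":0,"x":0,"y":0.002,"z":0,"fingers":1}]' && python3 chk.py 12 
python3 - <<'E'
from h import *
plan(L(.031,.096,.0425),YAW-np.pi/2)
E
```

```text
t: 45.8
tool_pos: [0.5697, -0.0147, 0.0442]
tool_rot: [0.495, -0.495, 0.506, -0.504]
ft_force: [-0.5, -0.6, -5.3]
width: 0.656
z 0.0442 ft [-0.5 -0.6 -5.3] eff [  0.  -62.6 -31.6   0.   -0.3   0. ]
t: 46.47
tool_pos: [0.5697, -0.0147, 0.0422]
tool_rot: [0.495, -0.495, 0.506, -0.504]
ft_force: [0.7, -0.2, -4.9]
width: 0.657
z 0.0422 ft [ 0.7 -0.2 -4.9] eff [  0.  -63.2 -31.5   0.   -0.   -0. ]
pos [ 0.5697 -0.0147  0.0422] t 46.5 shift xyz [-0.     -0.0003 -0.0002] toolx-yaw -1.591 turn deg [ 0.09  0.04 -0.07] (alt wy-180.0) q6 1.50
```

```bash
python3 -m pendant '[{"wx":0,"wy":0,"wz":0,"x":0,"y":0,"z":0.0015,"fingers":1},{"wx":0,"wy":0,"wz":0,"x":0,"y":0,"z":0.003,"fingers":1},{"wx":0,"wy":0,"wz":0,"x":0,"y":0,"z":0.0045,"fingers":1},{"wx":0,"wy":0,"wz":0,"x":0,"y":0,"z":0.006,"fingers":1},{"wx":0,"wy":0,"wz":0,"x":0,"y":0,"z":0.007,"fingers":1},{"wx":0,"wy":0,"wz":0,"x":0,"y":0,"z":0.008,"fingers":1},{"wx":0,"wy":0,"wz":0,"x":0,"y":0,"z":0.008,"fingers":1},{"wx":0,"wy":0,"wz":0,"x":0,"y":0,"z":0.008,"fingers":1}]' && python3 chk.py 8 && python3 -m pendant '[{"wx":0,"wy":0,"wz":0,"x":0,"y":0,"z":0.001,"fingers":1},{"wx":0,"wy":0,"wz":0,"x":0,"y":0,"z":0.0015,"fingers":1},{"wx":0,"wy":0,"wz":0,"x":0,"y":0,"z":0.0015,"fingers":1},{"wx":0,"wy":0,"wz":0,"x":0,"y":0,"z":0.0015,"fingers":1},{"wx":0,"wy":0,"wz":0,"x":0,"y":0,"z":0.0015,"fingers":1},{"wx":0,"wy":0,"wz":0,"x":0,"y":0,"z":0.0015,"fingers":1},{"wx":0,"wy":0,"wz":0,"x":0,"y":0,"z":0.0015,"fingers":1},{"wx":0,"wy":0,"wz":0,"x":0,"y":0,"z":0.0015,"fingers":1}]' && python3 chk.py 8 && python3 -m pendant '[{"wx":0,"wy":0,"wz":0,"x":0,"y":0,"z":0.001,"fingers":1},{"wx":0,"wy":0,"wz":0,"x":0,"y":0,"z":0.0015,"fingers":1},{"wx":0,"wy":0,"wz":0,"x":0,"y":0,"z":0.0015,"fingers":1},{"wx":0,"wy":0,"wz":0,"x":0,"y":0,"z":0.0015,"fingers":1},{"wx":0,"wy":0,"wz":0,"x":0,"y":0,"z":0.0015,"fingers":1},{"wx":0,"wy":0,"wz":0,"x":0,"y":0,"z":0.0015,"fingers":1},{"wx":0,"wy":0,"wz":0,"x":0,"y":0,"z":0.0015,"fingers":1},{"wx":0,"wy":0,"wz":0,"x":0,"y":0,"z":0.0015,"fingers":1}]' && python3 chk.py 8 && python3 -m pendant '[{"wx":0,"wy":0,"wz":0,"x":0,"y":0,"z":0.001,"fingers":1},{"wx":0,"wy":0,"wz":0,"x":0,"y":0,"z":0.0015,"fingers":1},{"wx":0,"wy":0,"wz":0,"x":0,"y":0,"z":0.0015,"fingers":1},{"wx":0,"wy":0,"wz":0,"x":0,"y":0,"z":0.0015,"fingers":1},{"wx":0,"wy":0,"wz":0,"x":0,"y":0,"z":0.0015,"fingers":1},{"wx":0,"wy":0,"wz":0,"x":0,"y":0,"z":0.0015,"fingers":1},{"wx":0,"wy":0,"wz":0,"x":0,"y":0,"z":0.0015,"fingers":1},{"wx":0,"wy":0,"wz":0,"x":0,"y":0,"z":0.0015,"fingers":1}]' && python3 chk.py 8
```

```text
t: 47.13
tool_pos: [0.5778, -0.0149, 0.0422]
tool_rot: [0.495, -0.495, 0.506, -0.504]
ft_force: [0.8, -0.7, -5.4]
width: 0.651
z 0.0422 ft [ 0.8 -0.7 -5.4] eff [ -0.  -64.2 -31.8   0.    0.    0. ]
t: 47.8
tool_pos: [0.5793, -0.0149, 0.0422]
tool_rot: [0.495, -0.495, 0.506, -0.504]
ft_force: [0.3, 0.5, -5.5]
width: 0.655
z 0.0422 ft [ 0.3  0.5 -5.5] eff [  0.  -64.4 -31.8   0.   -0.    0. ]
t: 48.47
tool_pos: [0.5796, -0.0149, 0.0419]
tool_rot: [0.494, -0.496, 0.506, -0.503]
ft_force: [-8.3, -0.7, -1.6]
width: 0.653
z 0.0419 ft [-8.3 -0.7 -1.6] eff [  0.2 -64.  -35.    0.3  -2.1   0.2]
```

```bash
python3 -m pendant '[{"wx":0,"wy":0,"wz":0,"x":0,"y":0,"z":-0.0015,"fingers":1},{"wx":0,"wy":0,"wz":0,"x":0,"y":0,"z":-0.003,"fingers":1},{"wx":-0.15,"wy":0,"wz":0.15,"x":0,"y":0,"z":-0.003,"fingers":1},{"wx":-0.15,"wy":0,"wz":0.15,"x":0,"y":0.0005,"z":-0.003,"fingers":1},{"wx":-0.15,"wy":0,"wz":0.15,"x":0,"y":0.0008,"z":-0.003,"fingers":1},{"wx":-0.15,"wy":0,"wz":0.15,"x":0,"y":0.0008,"z":-0.003,"fingers":1},{"wx":-0.15,"wy":0,"wz":0.15,"x":0,"y":0.0008,"z":-0.003,"fingers":1},{"wx":-0.15,"wy":0,"wz":0.15,"x":0,"y":0.0008,"z":-0.003,"fingers":1}]' && python3 chk.py 9
python3 - <<'E'
from h import *
plan(L(.039,.096,.0414),YAW-np.pi/2)
E
```

```text
t: 49.13
tool_pos: [0.5768, -0.0149, 0.0418]
tool_rot: [0.494, -0.496, 0.508, -0.502]
ft_force: [-5.5, 1.0, 4.2]
width: 0.651
z 0.0418 ft [-5.5  1.   4.2] eff [ -0.2 -59.2 -30.8   0.1  -1.2  -0.1]
pos [ 0.5768 -0.0149  0.0418] t 49.1 shift xyz [-0.      0.0004  0.0007] toolx-yaw -1.591 turn deg [ 0.39  0.06 -0.21] (alt wy-179.9) q6 1.50
```

```bash
python3 -m pendant '[{"wx":0,"wy":0,"wz":0,"x":0,"y":0,"z":0,"fingers":-0.55},{"wx":0,"wy":0,"wz":0,"x":0,"y":0,"z":0,"fingers":-0.55},{"wx":0,"wy":0,"wz":0,"x":0,"y":0,"z":0,"fingers":-0.55},{"wx":0,"wy":0,"wz":0,"x":0,"y":0,"z":0,"fingers":-0.55},{"wx":0,"wy":0,"wz":0,"x":0,"y":-0.01,"z":0,"fingers":-0.55},{"wx":0,"wy":0,"wz":0,"x":0,"y":-0.03,"z":0,"fingers":-0.55},{"wx":0,"wy":0,"wz":0,"x":0,"y":-0.06,"z":0,"fingers":-0.55},{"wx":0,"wy":0,"wz":0,"x":0,"y":-0.1,"z":0,"fingers":-0.55}]'
python3 -m pendant '[{"wx":0,"wy":0,"wz":0,"x":-0.03,"y":-0.03,"z":0,"fingers":-1},{"wx":0,"wy":0,"wz":0,"x":-0.07,"y":-0.06,"z":-0.04,"fingers":-1},{"wx":0,"wy":0,"wz":0,"x":-0.1,"y":-0.1,"z":-0.08,"fingers":-1},{"wx":0,"wy":0,"wz":0,"x":-0.12,"y":-0.11,"z":-0.08,"fingers":-1},{"wx":0,"wy":0,"wz":0,"x":-0.12,"y":-0.11,"z":-0.08,"fingers":-1},{"wx":0,"wy":0,"wz":0,"x":-0.12,"y":-0.11,"z":-0.08,"fingers":-1},{"wx":0,"wy":0,"wz":0,"x":-0.12,"y":-0.11,"z":-0.08,"fingers":-1},{"wx":0,"wy":0,"wz":0,"x":-0.12,"y":-0.11,"z":-0.08,"fingers":-1}]'
python3 blk.py; python3 - <<'E'
from h import *
plan([.6198,.1783,.1],np.radians(-94.7))
cm=optics.camera_model('wrist')
print([(np.round(b['xy']).tolist(),round(b['p'],2),(RC.T@(onz(cm,b['xy'],.054)-O)).round(4)[:2]) for b in finder.boxes_of('wrist','block_1')+finder.boxes_of('wrist','lever_1')+finder.boxes_of('wrist','scraper_block')])
E
```

```text
t: 49.8
tool_pos: [0.5763, -0.0152, 0.1416]
tool_rot: [0.493, -0.497, 0.509, -0.501]
ft_force: [-0.5, 0.3, -0.2]
width: 0.774
t: 50.47
tool_pos: [0.5, 0.1054, 0.2525]
tool_rot: [0.493, -0.497, 0.509, -0.501]
ft_force: [0.3, -0.3, -0.8]
width: 1.0
([118.6, 118.9], 0.79, [0.605, 0.322], [176.0, 171.0, 167.0], ([521.0, 170.1], [385.9, 629.4], 0.3))
([435.2, 140.9], 0.77, [0.575, -0.022], [183.0, 183.0, 185.0], ([575.4, -23.8], [64.9, 63.3], 88.9))
([251.2, 100.8], 0.64, [0.62, 0.177], [123.0, 119.0, 117.0], ([521.1, 209.7], [228.0, 126.8], 4.7))
([139.4, 240.6], 0.47, [0.468, 0.322], [136.0, 88.0, 56.0], ([459.0, 331.9], [100.7, 31.4], 81.5))
pos [0.5    0.1051 0.2519] t 50.6 shift xyz [-0.0752  0.1507  0.1201] toolx-yaw -1.592 turn deg [ 0.72  3.49 -0.18] (alt wy-176.5) q6 1.72
[([119.0, 119.0], 0.79, array([0.0577, 0.4137])), ([435.0, 141.0], 0.77, array([0.037 , 0.0994])), ([251.0, 101.0], 0.64, array([0.0744, 0.2817])), ([139.0, 241.0], 0.47, array([-0.0674,  0.4108])), ([533.0, 119.0], 0.94, array([0.0575, 0.0049])), ([623.0, 119.0], 0.91, array([ 0.0575, -0.0829])), ([436.0, 104.0], 0.42, array([0.0718, 0.102 ])), ([142.0, 243.0], 0.84, array([-0.0702,  0.4085])), ([411.0, 240.0], 0.23, array([-0.0661,  0.1162]))]
```

```bash
python3 -m pendant '[{"wx":0.7,"wy":3.5,"wz":-0.2,"x":-0.02,"y":0,"z":0.035,"fingers":-1},{"wx":0.7,"wy":3.5,"wz":-0.2,"x":-0.04,"y":0,"z":0.07,"fingers":-1},{"wx":0.7,"wy":3.5,"wz":-0.2,"x":-0.06,"y":0.02,"z":0.1,"fingers":-1},{"wx":0.7,"wy":3.5,"wz":-0.2,"x":-0.075,"y":0.05,"z":0.12,"fingers":-1},{"wx":0.7,"wy":3.5,"wz":-0.2,"x":-0.075,"y":0.09,"z":0.12,"fingers":-1},{"wx":0.7,"wy":3.5,"wz":-0.2,"x":-0.075,"y":0.12,"z":0.12,"fingers":-1},{"wx":0.7,"wy":3.5,"wz":-0.2,"x":-0.075,"y":0.15,"z":0.12,"fingers":-1},{"wx":0.7,"wy":3.5,"wz":-0.2,"x":-0.075,"y":0.15,"z":0.12,"fingers":-1}]'
python3 blk.py; python3 - <<'E'
from h import *
plan([.6198,.1783,.0045],np.radians(-94.7))
E
```

```text
t: 51.38
tool_pos: [0.6171, 0.1774, 0.0941]
tool_rot: [0.476, -0.482, 0.522, -0.518]
ft_force: [-0.7, -0.3, -0.5]
width: 1.002
([133.8, 280.1], 0.96, [0.607, 0.32], [164.0, 159.0, 155.0], ([606.6, 354.4], [130.5, 147.0], 71.2))
([317.8, 242.2], 0.89, [0.625, 0.178], [109.0, 106.0, 103.0], ([621.6, 231.3], [173.8, 223.9], 85.2))
([594.2, 300.7], 0.72, [0.561, -0.031], [164.0, 159.0, 155.0], ([556.7, -39.7], [62.6, 68.5], 88.9))
([536.5, 254.0], 0.32, [0.603, 0.017], [165.0, 165.0, 164.0], ([601.3, -5.4], [53.4, 5.2], 89.7))
pos [0.6199 0.178  0.1011] t 51.5 shift xyz [-0.0003  0.0966  0.    ] toolx-yaw -1.653 turn deg [ 0.06 -0.03  0.03] (alt wy+180.0) q6 1.88
```

```bash
python3 -m pendant '[{"wx":0,"wy":0,"wz":0,"x":0,"y":0.03,"z":0.001,"fingers":-1},{"wx":0,"wy":0,"wz":0,"x":0,"y":0.06,"z":0.001,"fingers":-1},{"wx":0,"wy":0,"wz":0,"x":0,"y":0.08,"z":0.001,"fingers":-1},{"wx":0,"wy":0,"wz":0,"x":0,"y":0.09,"z":0.001,"fingers":-1},{"wx":0,"wy":0,"wz":0,"x":0,"y":0.0955,"z":0.001,"fingers":-1},{"wx":0,"wy":0,"wz":0,"x":0,"y":0.0955,"z":0.001,"fingers":-1},{"wx":0,"wy":0,"wz":0,"x":0,"y":0.0955,"z":0.001,"fingers":-1},{"wx":0,"wy":0,"wz":0,"x":0,"y":0.0955,"z":0.001,"fingers":-1}]' 45 && python3 chk.py 8 && python3 -m pendant '[{"wx":0,"wy":0,"wz":0,"x":0,"y":0,"z":0,"fingers":1},{"wx":0,"wy":0,"wz":0,"x":0,"y":0,"z":0,"fingers":1},{"wx":0,"wy":0,"wz":0,"x":0,"y":0,"z":0,"fingers":1},{"wx":0,"wy":0,"wz":0,"x":0,"y":0,"z":0,"fingers":1},{"wx":0,"wy":0,"wz":0,"x":0,"y":0,"z":0,"fingers":1},{"wx":0,"wy":0,"wz":0,"x":0,"y":0,"z":0,"fingers":1},{"wx":0,"wy":0,"wz":0,"x":0,"y":0,"z":0,"fingers":1},{"wx":0,"wy":0,"wz":0,"x":0,"y":0,"z":0,"fingers":1}]' && python3 -m pendant '[{"wx":0,"wy":0,"wz":0,"x":0,"y":-0.02,"z":0,"fingers":1},{"wx":0,"wy":0,"wz":0,"x":0,"y":-0.05,"z":0,"fingers":1},{"wx":0,"wy":0,"wz":0,"x":0,"y":-0.08,"z":0,"fingers":1},{"wx":0,"wy":0,"wz":0,"x":0,"y":-0.11,"z":0,"fingers":1},{"wx":0,"wy":0,"wz":0,"x":0,"y":-0.13,"z":-0.01,"fingers":1},{"wx":0,"wy":0,"wz":0,"x":0,"y":-0.13,"z":-0.02,"fingers":1},{"wx":0,"wy":0,"wz":0,"x":0,"y":-0.13,"z":-0.02,"fingers":1},{"wx":0,"wy":0,"wz":0,"x":0,"y":-0.13,"z":-0.02,"fingers":1}]'
python3 - <<'E'
from h import *
plan(L(.031,0,.1),YAW-np.pi/2)
E
```

```text
t: 52.15
tool_pos: [0.6218, 0.1781, 0.0076]
tool_rot: [-0.479, 0.478, -0.52, 0.521]
ft_force: [-0.8, 0.3, -0.4]
width: 1.001
z 0.0076 ft [-0.8  0.3 -0.4] eff [ -0.  -69.8 -30.3  -0.   -0.1  -0. ]
t: 52.82
tool_pos: [0.6218, 0.1779, 0.0077]
tool_rot: [-0.479, 0.479, -0.52, 0.521]
ft_force: [-1.6, -2.9, 2.4]
width: 0.654
t: 53.48
tool_pos: [0.6011, 0.1797, 0.1367]
tool_rot: [-0.479, 0.479, -0.52, 0.52]
ft_force: [-0.1, -0.3, -6.3]
width: 0.654
pos [0.6011 0.1797 0.1367] t 53.5 shift xyz [ 0.2921  0.0368 -0.0096] toolx-yaw -1.653 turn deg [ 0.01 -3.51  0.02] (alt wy+176.5) q6 1.89
```

```bash
python3 -m pendant '[{"wx":0,"wy":-3.5,"wz":0,"x":0.292,"y":0,"z":-0.0096,"fingers":1},{"wx":0,"wy":-3.5,"wz":0,"x":0.292,"y":0,"z":-0.0096,"fingers":1},{"wx":0,"wy":-3.5,"wz":0,"x":0.292,"y":0,"z":-0.0096,"fingers":1},{"wx":0,"wy":-3.5,"wz":0,"x":0.292,"y":0,"z":-0.0096,"fingers":1},{"wx":0,"wy":-3.5,"wz":0,"x":0.292,"y":0,"z":-0.0096,"fingers":1},{"wx":0,"wy":-3.5,"wz":0,"x":0.292,"y":0,"z":-0.0096,"fingers":1},{"wx":0,"wy":-3.5,"wz":0,"x":0.292,"y":0,"z":-0.0096,"fingers":1},{"wx":0,"wy":-3.5,"wz":0,"x":0.292,"y":0.02,"z":-0.0096,"fingers":1}]'
python3 - <<'E'
from h import *
plan(L(.031,0,.0455),YAW-np.pi/2)
cm,im=shot('wrist','w11.png')
print([(np.round(b['xy']).tolist(),round(b['p'],2),(RC.T@(onz(cm,b['xy'],.045)-O)).round(4)[:2]) for b in finder.boxes_of('wrist','lever_1')], RC.T@(sensors.observe()['tool_pos']-O))
plan(L(.031,0,.0455),YAW-np.pi/2)
E
```

```text
t: 54.15
tool_pos: [0.5681, -0.1176, 0.1187]
tool_rot: [-0.494, 0.493, -0.505, 0.508]
ft_force: [2.1, 0.3, -6.3]
width: 0.652
pos [ 0.5681 -0.1176  0.1187] t 54.1 shift xyz [-0.0072  0.0732 -0.0011] toolx-yaw -1.597 turn deg [-0.21 -0.31  0.17] (alt wy+179.7) q6 1.33
[([442.0, 212.0], 0.69, array([ 0.0636, -0.0937])), ([315.0, 214.0], 0.66, array([ 0.0626, -0.0032])), ([180.0, 195.0], 0.54, array([0.0765, 0.0908]))] [ 0.02934822 -0.00143185  0.11314274]
pos [ 0.5658 -0.112   0.1131] t 54.2 shift xyz [-0.0014  0.0676  0.0021] toolx-yaw -1.595 turn deg [ 0.35 -0.19 -0.07] (alt wy+179.8) q6 1.34
```

```bash
python3 -m pendant '[{"wx":0.3,"wy":-0.2,"wz":0,"x":-0.001,"y":0.01,"z":0.002,"fingers":1},{"wx":0.3,"wy":-0.2,"wz":0,"x":-0.001,"y":0.025,"z":0.002,"fingers":1},{"wx":0.3,"wy":-0.2,"wz":0,"x":-0.001,"y":0.04,"z":0.002,"fingers":1},{"wx":0.3,"wy":-0.2,"wz":0,"x":-0.001,"y":0.052,"z":0.002,"fingers":1},{"wx":0.3,"wy":-0.2,"wz":0,"x":-0.001,"y":0.06,"z":0.002,"fingers":1},{"wx":0.3,"wy":-0.2,"wz":0,"x":-0.001,"y":0.065,"z":0.002,"fingers":1},{"wx":0.3,"wy":-0.2,"wz":0,"x":-0.001,"y":0.067,"z":0.002,"fingers":1},{"wx":0.3,"wy":-0.2,"wz":0,"x":-0.001,"y":0.067,"z":0.002,"fingers":1}]' && python3 chk.py 12
python3 - <<'E'
from h import *
plan(L(.039,-0.0005,.0445),YAW-np.pi/2)
E
```

```text
t: 54.92
tool_pos: [0.5676, -0.1109, 0.0462]
tool_rot: [0.495, -0.495, 0.506, -0.505]
ft_force: [-0.0, 0.8, -5.7]
width: 0.652
z 0.0462 ft [-0.   0.8 -5.7] eff [  0.  -63.8 -32.    0.   -0.2   0. ]
pos [ 0.5676 -0.1109  0.0462] t 54.9 shift xyz [0.0003 0.0017 0.0079] toolx-yaw -1.591 turn deg [ 0.06  0.02 -0.07] (alt wy-180.0) q6 1.33
```

```bash
python3 -m pendant '[{"wx":0,"wy":0,"wz":0,"x":0,"y":0.001,"z":0.0015,"fingers":1},{"wx":0,"wy":0,"wz":0,"x":0,"y":0.0017,"z":0.003,"fingers":1},{"wx":0,"wy":0,"wz":0,"x":0,"y":0.0017,"z":0.0045,"fingers":1},{"wx":0,"wy":0,"wz":0,"x":0,"y":0.0017,"z":0.006,"fingers":1},{"wx":0,"wy":0,"wz":0,"x":0,"y":0.0017,"z":0.007,"fingers":1},{"wx":0,"wy":0,"wz":0,"x":0,"y":0.0017,"z":0.0075,"fingers":1},{"wx":0,"wy":0,"wz":0,"x":0,"y":0.0017,"z":0.0075,"fingers":1},{"wx":0,"wy":0,"wz":0,"x":0,"y":0.0017,"z":0.0075,"fingers":1}]' && python3 chk.py 8 && python3 -m pendant '[{"wx":0,"wy":0,"wz":0,"x":0,"y":0,"z":0.001,"fingers":1},{"wx":0,"wy":0,"wz":0,"x":0,"y":0,"z":0.0015,"fingers":1},{"wx":0,"wy":0,"wz":0,"x":0,"y":0,"z":0.0015,"fingers":1},{"wx":0,"wy":0,"wz":0,"x":0,"y":0,"z":0.0015,"fingers":1},{"wx":0,"wy":0,"wz":0,"x":0,"y":0,"z":0.0015,"fingers":1},{"wx":0,"wy":0,"wz":0,"x":0,"y":0,"z":0.0015,"fingers":1},{"wx":0,"wy":0,"wz":0,"x":0,"y":0,"z":0.0015,"fingers":1},{"wx":0,"wy":0,"wz":0,"x":0,"y":0,"z":0.0015,"fingers":1}]' && python3 chk.py 8 && python3 -m pendant '[{"wx":0,"wy":0,"wz":0,"x":0,"y":0,"z":0.001,"fingers":1},{"wx":0,"wy":0,"wz":0,"x":0,"y":0,"z":0.0015,"fingers":1},{"wx":0,"wy":0,"wz":0,"x":0,"y":0,"z":0.0015,"fingers":1},{"wx":0,"wy":0,"wz":0,"x":0,"y":0,"z":0.0015,"fingers":1},{"wx":0,"wy":0,"wz":0,"x":0,"y":0,"z":0.0015,"fingers":1},{"wx":0,"wy":0,"wz":0,"x":0,"y":0,"z":0.0015,"fingers":1},{"wx":0,"wy":0,"wz":0,"x":0,"y":0,"z":0.0015,"fingers":1},{"wx":0,"wy":0,"wz":0,"x":0,"y":0,"z":0.0015,"fingers":1}]' && python3 chk.py 8 && python3 -m pendant '[{"wx":0,"wy":0,"wz":0,"x":0,"y":0,"z":0.001,"fingers":1},{"wx":0,"wy":0,"wz":0,"x":0,"y":0,"z":0.0015,"fingers":1},{"wx":0,"wy":0,"wz":0,"x":0,"y":0,"z":0.0015,"fingers":1},{"wx":0,"wy":0,"wz":0,"x":0,"y":0,"z":0.0015,"fingers":1},{"wx":0,"wy":0,"wz":0,"x":0,"y":0,"z":0.0015,"fingers":1},{"wx":0,"wy":0,"wz":0,"x":0,"y":0,"z":0.0015,"fingers":1},{"wx":0,"wy":0,"wz":0,"x":0,"y":0,"z":0.0015,"fingers":1},{"wx":0,"wy":0,"wz":0,"x":0,"y":0,"z":0.0015,"fingers":1}]' && python3 chk.py 8
```

```text
t: 55.58
tool_pos: [0.5751, -0.111, 0.0445]
tool_rot: [0.495, -0.495, 0.506, -0.505]
ft_force: [-0.3, 0.6, -5.8]
width: 0.655
z 0.0445 ft [-0.3  0.6 -5.8] eff [  0.  -65.5 -32.3   0.    0.    0. ]
t: 56.25
tool_pos: [0.5766, -0.111, 0.0445]
tool_rot: [0.495, -0.495, 0.506, -0.505]
ft_force: [0.3, -0.3, -5.5]
width: 0.653
z 0.0445 ft [ 0.3 -0.3 -5.5] eff [ -0.  -65.7 -32.3   0.    0.    0. ]
t: 56.92
tool_pos: [0.5781, -0.1111, 0.0445]
tool_rot: [0.495, -0.495, 0.506, -0.505]
ft_force: [0.5, 0.4, -6.7]
width: 0.657
z 0.0445 ft [ 0.5  0.4 -6.7] eff [ -0.  -65.9 -32.3   0.    0.    0. ]
t: 57.58
tool_pos: [0.5791, -0.1111, 0.0443]
tool_rot: [0.495, -0.495, 0.506, -0.504]
ft_force: [-5.2, -0.3, -3.7]
width: 0.652
z 0.0443 ft [-5.2 -0.3 -3.7] eff [  0.6 -65.8 -34.3   0.4  -1.3   0.1]
```

```bash
python3 -m pendant '[{"wx":0,"wy":0,"wz":0,"x":0,"y":0,"z":-0.0015,"fingers":1},{"wx":0,"wy":0,"wz":0,"x":0,"y":0,"z":-0.003,"fingers":1},{"wx":0,"wy":0,"wz":0,"x":0,"y":0,"z":-0.003,"fingers":1},{"wx":0,"wy":0,"wz":0,"x":0,"y":0.0006,"z":-0.003,"fingers":1},{"wx":0,"wy":0,"wz":0,"x":0,"y":0.0011,"z":-0.003,"fingers":1},{"wx":0,"wy":0,"wz":0,"x":0,"y":0.0011,"z":-0.003,"fingers":1},{"wx":0,"wy":0,"wz":0,"x":0,"y":0.0011,"z":-0.003,"fingers":1},{"wx":0,"wy":0,"wz":0,"x":0,"y":0.0011,"z":-0.003,"fingers":1}]' && python3 chk.py 14 && python3 -m pendant '[{"wx":0,"wy":0,"wz":0,"x":0,"y":0,"z":0,"fingers":-0.55},{"wx":0,"wy":0,"wz":0,"x":0,"y":0,"z":0,"fingers":-0.55},{"wx":0,"wy":0,"wz":0,"x":0,"y":0,"z":0,"fingers":-0.55},{"wx":0,"wy":0,"wz":0,"x":0,"y":0,"z":0,"fingers":-0.55},{"wx":0,"wy":0,"wz":0,"x":0,"y":-0.01,"z":0,"fingers":-0.55},{"wx":0,"wy":0,"wz":0,"x":0,"y":-0.03,"z":0,"fingers":-0.55},{"wx":0,"wy":0,"wz":0,"x":0,"y":-0.06,"z":0,"fingers":-0.55},{"wx":0,"wy":0,"wz":0,"x":0,"y":-0.1,"z":0,"fingers":-0.55}]'
python3 -m pendant '[{"wx":0,"wy":0,"wz":0,"x":-0.3,"y":-0.1,"z":-0.06,"fingers":-1},{"wx":0,"wy":0,"wz":0,"x":-0.3,"y":-0.1,"z":-0.06,"fingers":-1},{"wx":0,"wy":0,"wz":0,"x":-0.3,"y":-0.1,"z":-0.06,"fingers":-1},{"wx":0,"wy":0,"wz":0,"x":-0.3,"y":-0.1,"z":-0.06,"fingers":-1},{"wx":0,"wy":0,"wz":0,"x":-0.3,"y":-0.1,"z":-0.06,"fingers":-1},{"wx":0,"wy":0,"wz":0,"x":-0.3,"y":-0.1,"z":-0.06,"fingers":-1},{"wx":0,"wy":0,"wz":0,"x":-0.3,"y":-0.1,"z":-0.06,"fingers":-1},{"wx":0,"wy":0,"wz":0,"x":-0.3,"y":-0.1,"z":-0.06,"fingers":-1}]'
python3 -m pendant '[{"wx":0,"wy":6,"wz":0,"x":-0.06,"y":0,"z":0,"fingers":-1},{"wx":0,"wy":6,"wz":0,"x":-0.06,"y":0,"z":0,"fingers":-1},{"wx":0,"wy":6,"wz":0,"x":-0.06,"y":0,"z":0,"fingers":-1},{"wx":0,"wy":6,"wz":0,"x":-0.06,"y":0,"z":0,"fingers":-1},{"wx":0,"wy":6,"wz":0,"x":-0.06,"y":0,"z":0,"fingers":-1},{"wx":0,"wy":6,"wz":0,"x":-0.06,"y":0,"z":0,"fingers":-1},{"wx":0,"wy":6,"wz":0,"x":-0.06,"y":0,"z":0,"fingers":-1},{"wx":0,"wy":6,"wz":0,"x":-0.06,"y":0,"z":0,"fingers":-1}]'
python3 blk.py 12; python3 - <<'E'
from h import *
plan([.603,.3264,.1],np.radians(-74.2))
E
```

```text
t: 58.25
tool_pos: [0.5762, -0.111, 0.0437]
tool_rot: [0.495, -0.495, 0.506, -0.504]
ft_force: [-4.8, 1.8, 4.0]
width: 0.657
z 0.0437 ft [-4.8  1.8  4. ] eff [ -0.3 -60.5 -30.9   0.1  -1.1  -0.1]
t: 58.92
tool_pos: [0.5753, -0.1109, 0.1435]
tool_rot: [0.494, -0.496, 0.507, -0.503]
ft_force: [0.9, -0.3, -1.1]
width: 0.775
t: 59.58
tool_pos: [0.5212, 0.1928, 0.2467]
tool_rot: [0.495, -0.495, 0.506, -0.503]
ft_force: [1.0, 1.0, 0.2]
width: 1.0
t: 60.25
tool_pos: [0.5225, 0.252, 0.247]
tool_rot: [0.468, -0.468, 0.532, -0.529]
ft_force: [0.3, 0.2, 0.2]
width: 0.998
([634.9, 134.3], 0.71, [0.566, -0.096], [61.0, 59.0, 59.0], ([572.4, -94.9], [62.3, 8.5], 6.8))
([245.8, 146.8], 0.71, [0.605, 0.323], [112.0, 109.0, 107.0], ([605.6, 327.8], [65.2, 63.6], 17.2))
([573.4, 131.8], 0.67, [0.577, -0.03], [166.0, 162.0, 158.0], ([573.3, -37.1], [64.7, 65.0], 88.9))
pos [0.5225 0.2523 0.247 ] t 60.4 shift xyz [-0.0832  0.1469  0.0712] toolx-yaw -1.695 turn deg [  0.18 -22.94  -0.19] (alt wy+157.1) q6 2.08
```

```bash
python3 -m pendant '[{"wx":0.2,"wy":-7,"wz":-0.2,"x":-0.03,"y":0.01,"z":0.03,"fingers":-1},{"wx":0.2,"wy":-14,"wz":-0.2,"x":-0.06,"y":0.03,"z":0.05,"fingers":-1},{"wx":0.2,"wy":-21,"wz":-0.2,"x":-0.084,"y":0.06,"z":0.072,"fingers":-1},{"wx":0.2,"wy":-23,"wz":-0.2,"x":-0.084,"y":0.09,"z":0.072,"fingers":-1},{"wx":0.2,"wy":-23,"wz":-0.2,"x":-0.084,"y":0.12,"z":0.072,"fingers":-1},{"wx":0.2,"wy":-23,"wz":-0.2,"x":-0.084,"y":0.147,"z":0.072,"fingers":-1},{"wx":0.2,"wy":-23,"wz":-0.2,"x":-0.084,"y":0.147,"z":0.072,"fingers":-1},{"wx":0.2,"wy":-23,"wz":-0.2,"x":-0.084,"y":0.147,"z":0.072,"fingers":-1}]'
python3 - <<'E'
from h import *
plan([.604,.3268,.0055],np.radians(-74))
E
```

```text
t: 61.02
tool_pos: [0.6036, 0.3268, 0.0995]
tool_rot: [-0.564, 0.565, -0.427, 0.426]
ft_force: [0.4, -1.0, 0.2]
width: 1.001
pos [0.6036 0.3268 0.0995] t 61.0 shift xyz [0.     0.094  0.0006] toolx-yaw -1.294 turn deg [ 0.1  -0.16  0.03] (alt wy+179.8) q6 1.74
```

```bash
python3 -m pendant '[{"wx":0,"wy":0,"wz":0,"x":0,"y":0.03,"z":0.001,"fingers":-1},{"wx":0,"wy":0,"wz":0,"x":0,"y":0.06,"z":0.001,"fingers":-1},{"wx":0,"wy":0,"wz":0,"x":0,"y":0.08,"z":0.001,"fingers":-1},{"wx":0,"wy":0,"wz":0,"x":0,"y":0.09,"z":0.001,"fingers":-1},{"wx":0,"wy":0,"wz":0,"x":0,"y":0.0945,"z":0.001,"fingers":-1},{"wx":0,"wy":0,"wz":0,"x":0,"y":0.0945,"z":0.001,"fingers":-1},{"wx":0,"wy":0,"wz":0,"x":0,"y":0.0945,"z":0.001,"fingers":-1},{"wx":0,"wy":0,"wz":0,"x":0,"y":0.0945,"z":0.001,"fingers":-1}]' 45 && python3 chk.py 8 && python3 -m pendant '[{"wx":0,"wy":0,"wz":0,"x":0,"y":0,"z":0,"fingers":1},{"wx":0,"wy":0,"wz":0,"x":0,"y":0,"z":0,"fingers":1},{"wx":0,"wy":0,"wz":0,"x":0,"y":0,"z":0,"fingers":1},{"wx":0,"wy":0,"wz":0,"x":0,"y":0,"z":0,"fingers":1},{"wx":0,"wy":0,"wz":0,"x":0,"y":0,"z":0,"fingers":1},{"wx":0,"wy":0,"wz":0,"x":0,"y":0,"z":0,"fingers":1},{"wx":0,"wy":0,"wz":0,"x":0,"y":0,"z":0,"fingers":1},{"wx":0,"wy":0,"wz":0,"x":0,"y":0,"z":0,"fingers":1}]' && python3 -m pendant '[{"wx":0,"wy":0,"wz":0,"x":0,"y":-0.02,"z":0,"fingers":1},{"wx":0,"wy":0,"wz":0,"x":0,"y":-0.05,"z":0,"fingers":1},{"wx":0,"wy":0,"wz":0,"x":0,"y":-0.08,"z":0,"fingers":1},{"wx":0,"wy":0,"wz":0,"x":0,"y":-0.11,"z":0,"fingers":1},{"wx":0,"wy":0,"wz":0,"x":0,"y":-0.13,"z":-0.01,"fingers":1},{"wx":0,"wy":0,"wz":0,"x":0,"y":-0.13,"z":-0.02,"fingers":1},{"wx":0,"wy":0,"wz":0,"x":0,"y":-0.13,"z":-0.02,"fingers":1},{"wx":0,"wy":0,"wz":0,"x":0,"y":-0.13,"z":-0.02,"fingers":1}]'
python3 - <<'E'
from h import *
plan(L(.031,-.0965,.13),YAW-np.pi/2)
E
```

```text
t: 61.68
tool_pos: [0.6053, 0.3274, 0.0071]
tool_rot: [0.564, -0.564, 0.426, -0.427]
ft_force: [0.6, -0.4, -0.4]
width: 1.0
z 0.0071 ft [ 0.6 -0.4 -0.4] eff [ -0.  -74.8 -31.6   0.   -0.1  -0. ]
t: 62.35
tool_pos: [0.6054, 0.3272, 0.0072]
tool_rot: [0.564, -0.564, 0.426, -0.427]
ft_force: [-0.2, -3.0, 1.5]
width: 0.655
t: 63.02
tool_pos: [0.5856, 0.3217, 0.1364]
tool_rot: [-0.564, 0.564, -0.426, 0.426]
ft_force: [0.1, -0.1, -4.9]
width: 0.655
pos [0.5856 0.3217 0.1364] t 63.0 shift xyz [ 0.5032  0.0066 -0.1638] toolx-yaw -1.294 turn deg [ 0.02 17.05  0.03] (alt wy-162.9) q6 1.74
```

```bash
python3 -m pendant '[{"wx":0,"wy":5,"wz":0,"x":0.3,"y":0,"z":-0.1,"fingers":1},{"wx":0,"wy":10,"wz":0,"x":0.3,"y":0,"z":-0.1,"fingers":1},{"wx":0,"wy":17,"wz":0,"x":0.3,"y":0,"z":-0.1,"fingers":1},{"wx":0,"wy":17,"wz":0,"x":0.3,"y":0,"z":-0.1,"fingers":1},{"wx":0,"wy":17,"wz":0,"x":0.3,"y":0,"z":-0.1,"fingers":1},{"wx":0,"wy":17,"wz":0,"x":0.3,"y":0,"z":-0.1,"fingers":1},{"wx":0,"wy":17,"wz":0,"x":0.3,"y":0,"z":-0.1,"fingers":1},{"wx":0,"wy":17,"wz":0,"x":0.3,"y":0,"z":-0.1,"fingers":1}]'
python3 - <<'E'
from h import *
plan(L(.031,-.0965,.12),YAW-np.pi/2)
E
```

```text
t: 63.68
tool_pos: [0.5708, 0.0021, 0.1353]
tool_rot: [0.494, -0.495, 0.506, -0.505]
ft_force: [0.3, 0.3, -5.0]
width: 0.654
pos [0.5708 0.0021 0.1353] t 63.7 shift xyz [ 0.2093  0.0155 -0.0007] toolx-yaw -1.593 turn deg [ 0.14 -0.06  0.05] (alt wy+179.9) q6 1.53
```

```bash
python3 -m pendant '[{"wx":0,"wy":0,"wz":0,"x":0.04,"y":0,"z":-0.0007,"fingers":1},{"wx":0,"wy":0,"wz":0,"x":0.08,"y":0,"z":-0.0007,"fingers":1},{"wx":0,"wy":0,"wz":0,"x":0.12,"y":0,"z":-0.0007,"fingers":1},{"wx":0,"wy":0,"wz":0,"x":0.16,"y":0,"z":-0.0007,"fingers":1},{"wx":0,"wy":0,"wz":0,"x":0.195,"y":0,"z":-0.0007,"fingers":1},{"wx":0,"wy":0,"wz":0,"x":0.209,"y":0,"z":-0.0007,"fingers":1},{"wx":0,"wy":0,"wz":0,"x":0.209,"y":0,"z":-0.0007,"fingers":1},{"wx":0,"wy":0,"wz":0,"x":0.209,"y":0,"z":-0.0007,"fingers":1}]'
python3 - <<'E'
from h import *
cm,im=shot('wrist','w12.png')
print([(np.round(b['xy']).tolist(),round(b['p'],2),(RC.T@(onz(cm,b['xy'],.045)-O)).round(4)[:2]) for b in finder.boxes_of('wrist','lever_1')])
plan(L(.031,-.0965,.0455),YAW-np.pi/2)
E
```

```text
t: 64.35
tool_pos: [0.5653, -0.207, 0.1343]
tool_rot: [0.493, -0.495, 0.507, -0.505]
ft_force: [1.0, 0.2, -4.1]
width: 0.656
[([320.0, 203.0], 0.62, array([ 0.0661, -0.0962])), ([73.0, 213.0], 0.61, array([0.0591, 0.0903])), ([196.0, 191.0], 0.53, array([ 0.075 , -0.0044]))]
pos [ 0.5656 -0.2056  0.1348] t 64.5 shift xyz [0.0015 0.0893 0.0002] toolx-yaw -1.592 turn deg [ 0.2  -0.01  0.01] (alt wy+180.0) q6 1.18
```

```bash
python3 -m pendant '[{"wx":0.2,"wy":0,"wz":0,"x":0.0015,"y":0.02,"z":0,"fingers":1},{"wx":0.2,"wy":0,"wz":0,"x":0.0015,"y":0.04,"z":0,"fingers":1},{"wx":0.2,"wy":0,"wz":0,"x":0.0015,"y":0.06,"z":0,"fingers":1},{"wx":0.2,"wy":0,"wz":0,"x":0.0015,"y":0.075,"z":0,"fingers":1},{"wx":0.2,"wy":0,"wz":0,"x":0.0015,"y":0.083,"z":0,"fingers":1},{"wx":0.2,"wy":0,"wz":0,"x":0.0015,"y":0.087,"z":0,"fingers":1},{"wx":0.2,"wy":0,"wz":0,"x":0.0015,"y":0.0885,"z":0,"fingers":1},{"wx":0.2,"wy":0,"wz":0,"x":0.0015,"y":0.0885,"z":0,"fingers":1}]' && python3 chk.py 12
python3 - <<'E'
from h import *
plan(L(.039,-0.0965,.044),YAW-np.pi/2)
E
```

```text
t: 65.12
tool_pos: [0.5657, -0.2068, 0.0469]
tool_rot: [-0.495, 0.495, -0.505, 0.505]
ft_force: [0.2, 1.5, -3.1]
width: 0.654
z 0.0469 ft [ 0.2  1.5 -3.1] eff [  0.1 -65.4 -31.7   0.   -0.2   0. ]
pos [ 0.5657 -0.2068  0.0469] t 65.1 shift xyz [0.0004 0.0029 0.0078] toolx-yaw -1.591 turn deg [-0.04  0.02  0.02] (alt wy-180.0) q6 1.18
```

```bash
python3 -m pendant '[{"wx":0,"wy":0,"wz":0,"x":0,"y":0.001,"z":0.0015,"fingers":1},{"wx":0,"wy":0,"wz":0,"x":0,"y":0.002,"z":0.003,"fingers":1},{"wx":0,"wy":0,"wz":0,"x":0,"y":0.0029,"z":0.0045,"fingers":1},{"wx":0,"wy":0,"wz":0,"x":0,"y":0.0029,"z":0.006,"fingers":1},{"wx":0,"wy":0,"wz":0,"x":0,"y":0.0029,"z":0.007,"fingers":1},{"wx":0,"wy":0,"wz":0,"x":0,"y":0.0029,"z":0.0078,"fingers":1},{"wx":0,"wy":0,"wz":0,"x":0,"y":0.0029,"z":0.0078,"fingers":1},{"wx":0,"wy":0,"wz":0,"x":0,"y":0.0029,"z":0.0078,"fingers":1}]' && python3 chk.py 8 && python3 -m pendant '[{"wx":0,"wy":0,"wz":0,"x":0,"y":0,"z":0.001,"fingers":1},{"wx":0,"wy":0,"wz":0,"x":0,"y":0,"z":0.0015,"fingers":1},{"wx":0,"wy":0,"wz":0,"x":0,"y":0,"z":0.0015,"fingers":1},{"wx":0,"wy":0,"wz":0,"x":0,"y":0,"z":0.0015,"fingers":1},{"wx":0,"wy":0,"wz":0,"x":0,"y":0,"z":0.0015,"fingers":1},{"wx":0,"wy":0,"wz":0,"x":0,"y":0,"z":0.0015,"fingers":1},{"wx":0,"wy":0,"wz":0,"x":0,"y":0,"z":0.0015,"fingers":1},{"wx":0,"wy":0,"wz":0,"x":0,"y":0,"z":0.0015,"fingers":1}]' && python3 chk.py 8 && python3 -m pendant '[{"wx":0,"wy":0,"wz":0,"x":0,"y":0,"z":0.001,"fingers":1},{"wx":0,"wy":0,"wz":0,"x":0,"y":0,"z":0.0015,"fingers":1},{"wx":0,"wy":0,"wz":0,"x":0,"y":0,"z":0.0015,"fingers":1},{"wx":0,"wy":0,"wz":0,"x":0,"y":0,"z":0.0015,"fingers":1},{"wx":0,"wy":0,"wz":0,"x":0,"y":0,"z":0.0015,"fingers":1},{"wx":0,"wy":0,"wz":0,"x":0,"y":0,"z":0.0015,"fingers":1},{"wx":0,"wy":0,"wz":0,"x":0,"y":0,"z":0.0015,"fingers":1},{"wx":0,"wy":0,"wz":0,"x":0,"y":0,"z":0.0015,"fingers":1}]' && python3 chk.py 7 && python3 -m pendant '[{"wx":0,"wy":0,"wz":0,"x":0,"y":0,"z":0.001,"fingers":1},{"wx":0,"wy":0,"wz":0,"x":0,"y":0,"z":0.0015,"fingers":1},{"wx":0,"wy":0,"wz":0,"x":0,"y":0,"z":0.0015,"fingers":1},{"wx":0,"wy":0,"wz":0,"x":0,"y":0,"z":0.0015,"fingers":1},{"wx":0,"wy":0,"wz":0,"x":0,"y":0,"z":0.0015,"fingers":1},{"wx":0,"wy":0,"wz":0,"x":0,"y":0,"z":0.0015,"fingers":1},{"wx":0,"wy":0,"wz":0,"x":0,"y":0,"z":0.0015,"fingers":1},{"wx":0,"wy":0,"wz":0,"x":0,"y":0,"z":0.0015,"fingers":1}]' && python3 chk.py 7
```

```text
t: 65.78
tool_pos: [0.5736, -0.207, 0.044]
tool_rot: [-0.495, 0.495, -0.505, 0.505]
ft_force: [0.7, 0.1, -4.4]
width: 0.657
z 0.0440 ft [ 0.7  0.1 -4.4] eff [  0.  -67.2 -32.2   0.    0.    0. ]
t: 66.45
tool_pos: [0.5751, -0.207, 0.044]
tool_rot: [-0.495, 0.495, -0.505, 0.505]
ft_force: [1.2, 1.0, -3.4]
width: 0.655
z 0.0440 ft [ 1.2  1.  -3.4] eff [ -0.  -67.4 -32.2   0.   -0.    0. ]
t: 67.12
tool_pos: [0.5766, -0.207, 0.0441]
tool_rot: [-0.495, 0.495, -0.505, 0.505]
ft_force: [0.3, -0.4, -3.9]
width: 0.652
z 0.0441 ft [ 0.3 -0.4 -3.9] eff [ -0.  -67.6 -32.2   0.   -0.    0. ]
t: 67.78
tool_pos: [0.5777, -0.2071, 0.0439]
tool_rot: [-0.495, 0.495, -0.505, 0.505]
ft_force: [-5.4, -0.8, -2.3]
width: 0.652
z 0.0439 ft [-5.4 -0.8 -2.3] eff [  1.2 -67.5 -34.1   0.6  -1.3   0.1]
```

```bash
python3 -m pendant '[{"wx":0,"wy":0,"wz":0,"x":0,"y":0,"z":-0.0015,"fingers":1},{"wx":0,"wy":0,"wz":0,"x":0,"y":0,"z":-0.003,"fingers":1},{"wx":0,"wy":0,"wz":0,"x":0,"y":0,"z":-0.003,"fingers":1},{"wx":0,"wy":0,"wz":0,"x":0,"y":0.0006,"z":-0.003,"fingers":1},{"wx":0,"wy":0,"wz":0,"x":0,"y":0.0011,"z":-0.003,"fingers":1},{"wx":0,"wy":0,"wz":0,"x":0,"y":0.0011,"z":-0.003,"fingers":1},{"wx":0,"wy":0,"wz":0,"x":0,"y":0.0011,"z":-0.003,"fingers":1},{"wx":0,"wy":0,"wz":0,"x":0,"y":0.0011,"z":-0.003,"fingers":1}]' && python3 chk.py 14 && python3 -m pendant '[{"wx":0,"wy":0,"wz":0,"x":0,"y":0,"z":0,"fingers":-0.5},{"wx":0,"wy":0,"wz":0,"x":0,"y":0,"z":0,"fingers":-0.5},{"wx":0,"wy":0,"wz":0,"x":0,"y":0,"z":0,"fingers":-0.5},{"wx":0,"wy":0,"wz":0,"x":0,"y":0,"z":0,"fingers":-0.5},{"wx":0,"wy":0,"wz":0,"x":0,"y":-0.01,"z":0,"fingers":-0.5},{"wx":0,"wy":0,"wz":0,"x":0,"y":-0.03,"z":0,"fingers":-0.5},{"wx":0,"wy":0,"wz":0,"x":0,"y":-0.06,"z":0,"fingers":-0.5},{"wx":0,"wy":0,"wz":0,"x":0,"y":-0.1,"z":0,"fingers":-0.5}]'
python3 -m pendant '[{"wx":0,"wy":0,"wz":0,"x":-0.04,"y":-0.04,"z":-0.02,"fingers":-0.5},{"wx":0,"wy":0,"wz":0,"x":-0.08,"y":-0.08,"z":-0.05,"fingers":-0.5},{"wx":0,"wy":0,"wz":0,"x":-0.1,"y":-0.12,"z":-0.08,"fingers":-0.5},{"wx":0,"wy":0,"wz":0,"x":-0.1,"y":-0.15,"z":-0.11,"fingers":-0.5},{"wx":0,"wy":0,"wz":0,"x":-0.1,"y":-0.18,"z":-0.11,"fingers":-0.5},{"wx":0,"wy":0,"wz":0,"x":-0.1,"y":-0.18,"z":-0.11,"fingers":-0.5},{"wx":0,"wy":0,"wz":0,"x":-0.1,"y":-0.18,"z":-0.11,"fingers":-0.5},{"wx":0,"wy":0,"wz":0,"x":-0.1,"y":-0.18,"z":-0.11,"fingers":-0.5}]'
python3 - <<'E'
from h import *
cm,im=shot('wrist','w13.png'); print(sensors.observe()['tool_pos'])
for q,z in (('block_1',.054),('lever_1',.045),('chip_1',.013),('magnet_tip',.083),('scraper_block',.056)):
  print(q,[(np.round(b['xy']).tolist(),round(b['p'],2),(RC.T@(onz(cm,b['xy'],z)-O)).round(4)[:2]) for b in finder.boxes_of('wrist',q)])
cv2.imwrite('pics/v11.png',cv2.resize(cv2.imread('pics/w13.png')[0:300],(800,375),interpolation=cv2.INTER_CUBIC))
E
```

```text
t: 68.45
tool_pos: [0.5749, -0.207, 0.0432]
tool_rot: [-0.495, 0.495, -0.505, 0.505]
ft_force: [-3.0, 0.6, 2.0]
width: 0.654
z 0.0432 ft [-3.   0.6  2. ] eff [ -0.2 -63.9 -31.    0.   -0.7  -0. ]
t: 69.12
tool_pos: [0.5738, -0.2066, 0.1429]
tool_rot: [0.494, -0.495, 0.506, -0.504]
ft_force: [0.3, -0.4, -0.7]
width: 0.747
t: 69.78
tool_pos: [0.4663, -0.1044, 0.3256]
tool_rot: [-0.495, 0.495, -0.505, 0.505]
ft_force: [-0.3, 0.4, -0.8]
width: 0.751
[ 0.46627903 -0.10447891  0.32374584]
block_1 [([321.0, 116.0], 0.86, array([0.0382, 0.0021])), ([263.0, 151.0], 0.68, array([-0.0012,  0.0719])), ([402.0, 117.0], 0.62, array([ 0.0373, -0.0934]))]
lever_1 [([245.0, 97.0], 0.6, array([0.0608, 0.0929])), ([322.0, 87.0], 0.49, array([0.0711, 0.0008])), ([402.0, 84.0], 0.45, array([ 0.0754, -0.0931]))]
chip_1 [([405.0, 210.0], 0.86, array([-0.0817, -0.1141])), ([242.0, 209.0], 0.68, array([-0.08  ,  0.1107])), ([281.0, 208.0], 0.67, array([-0.0787,  0.0563])), ([244.0, 96.0], 0.18, array([0.065 , 0.1001]))]
magnet_tip [([489.0, 168.0], 0.6, array([-0.0187, -0.1905]))]
scraper_block [([24.0, 208.0], 0.79, array([-0.0707,  0.3752])), ([335.0, 159.0], 0.62, array([-0.0111, -0.0144]))]
```

View pics/v11.png

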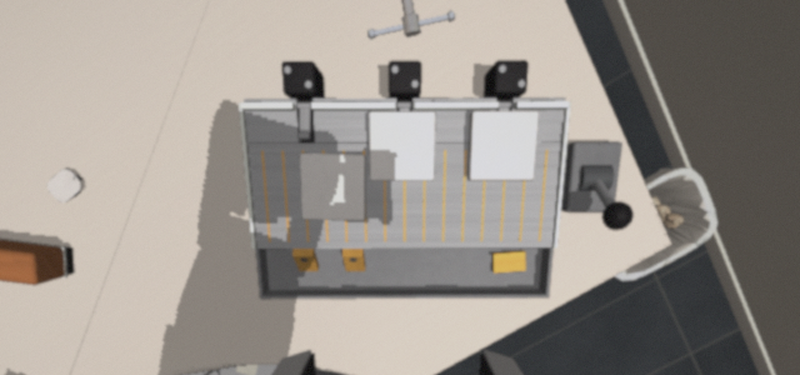

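```bash
python3 - <<'E'
from h import *
cm=optics.camera_model('wrist')
P=lambda u:(RC.T@(onz(cm,(u[0]*.8,u[1]*.8),.054)-O)).round(4)[:2]
for u in ((300,155),(364,153),(366,218),(301,220)): print(P(u))
print('b2',P((369,113)),P((434,180)),'b1',P((471,112)),P((536,180)))
plan(L(-.013,.072,.1),YAW-np.pi/2)
E
```

```text
[0.0278 0.0978]
[0.0296 0.0376]
[-0.0306  0.0368]
[-0.0326  0.1005]
b2 [0.0645 0.0323] [ 0.0052 -0.0288] b1 [ 0.0654 -0.0613] [ 0.0053 -0.1261]
pos [ 0.4664 -0.1047  0.3222] t 70.1 shift xyz [-0.0678  0.222   0.0583] toolx-yaw -1.592 turn deg [ 0.29  0.01 -0.09] (alt wy-180.0) q6 1.29
```

```bash
python3 -m pendant '[{"wx":0.3,"wy":0,"wz":0,"x":-0.03,"y":0.03,"z":0.03,"fingers":-1},{"wx":0.3,"wy":0,"wz":0,"x":-0.062,"y":0.06,"z":0.061,"fingers":-1},{"wx":0.3,"wy":0,"wz":0,"x":-0.062,"y":0.1,"z":0.061,"fingers":-1},{"wx":0.3,"wy":0,"wz":0,"x":-0.062,"y":0.14,"z":0.061,"fingers":-1},{"wx":0.3,"wy":0,"wz":0,"x":-0.062,"y":0.18,"z":0.061,"fingers":-1},{"wx":0.3,"wy":0,"wz":0,"x":-0.062,"y":0.21,"z":0.061,"fingers":-1},{"wx":0.3,"wy":0,"wz":0,"x":-0.062,"y":0.222,"z":0.061,"fingers":-1},{"wx":0.3,"wy":0,"wz":0,"x":-0.062,"y":0.222,"z":0.061,"fingers":-1}]'
python3 - <<'E'
from h import *
plan(L(-.010,.066,.0425),YAW-np.pi/2)
cm,im=shot('wrist','w14.png')
print([(np.round(b['xy']).tolist(),round(b['p'],2),(RC.T@(onz(cm,b['xy'],.054)-O)).round(4)[:2]) for b in finder.boxes_of('wrist','block_1')])
E
```

```text
t: 70.75
tool_pos: [0.5255, -0.0433, 0.0958]
tool_rot: [0.494, -0.496, 0.508, -0.503]
ft_force: [0.2, -0.1, 0.4]
width: 0.998
pos [ 0.5255 -0.0433  0.0958] t 70.8 shift xyz [0.0006 0.0533 0.0028] toolx-yaw -1.592 turn deg [ 0.42  0.01 -0.15] (alt wy-180.0) q6 1.44
[([426.0, 186.0], 0.93, array([0.0413, 0.0031])), ([578.0, 186.0], 0.81, array([ 0.0412, -0.0896])), ([318.0, 247.0], 0.56, array([0.0028, 0.0685]))]
```

```bash
python3 -m pendant '[{"wx":0.3,"wy":0,"wz":0,"x":0.0005,"y":0.01,"z":0.001,"fingers":-1},{"wx":0.3,"wy":0,"wz":0,"x":0.0005,"y":0.025,"z":0.001,"fingers":-1},{"wx":0.3,"wy":0,"wz":0,"x":0.0005,"y":0.037,"z":0.001,"fingers":-1},{"wx":0.3,"wy":0,"wz":0,"x":0.0005,"y":0.045,"z":0.001,"fingers":-1},{"wx":0.3,"wy":0,"wz":0,"x":0.0005,"y":0.05,"z":0.001,"fingers":-1},{"wx":0.3,"wy":0,"wz":0,"x":0.0005,"y":0.052,"z":0.001,"fingers":-1},{"wx":0.3,"wy":0,"wz":0,"x":0.0005,"y":0.052,"z":0.001,"fingers":-1},{"wx":0.3,"wy":0,"wz":0,"x":0.0005,"y":0.052,"z":0.001,"fingers":-1}]' && python3 chk.py 5 && python3 -m pendant '[{"wx":0,"wy":0,"wz":0,"x":0,"y":0,"z":0,"fingers":1},{"wx":0,"wy":0,"wz":0,"x":0,"y":0,"z":0,"fingers":1},{"wx":0,"wy":0,"wz":0,"x":0,"y":0,"z":0,"fingers":1},{"wx":0,"wy":0,"wz":0,"x":0,"y":0,"z":0,"fingers":1},{"wx":0,"wy":0,"wz":0,"x":0,"y":0,"z":0,"fingers":1},{"wx":0,"wy":0,"wz":0,"x":0,"y":0,"z":0,"fingers":1},{"wx":0,"wy":0,"wz":0,"x":0,"y":0,"z":0,"fingers":1},{"wx":0,"wy":0,"wz":0,"x":0,"y":0,"z":0,"fingers":1}]'
python3 chk.py 30; python3 - <<'E'
from h import *
plan(L(.021,.096,.07),YAW-np.pi/2)
E
```

```text
t: 71.52
tool_pos: [0.5292, -0.0441, 0.049]
tool_rot: [-0.497, 0.493, -0.504, 0.506]
ft_force: [-0.3, -0.3, 0.3]
width: 1.004
z 0.0490 ft [-0.3 -0.3  0.3] eff [ -0.  -54.3 -28.8   0.   -0.1  -0. ]
t: 72.18
tool_pos: [0.5292, -0.0441, 0.0491]
tool_rot: [-0.497, 0.493, -0.504, 0.506]
ft_force: [-2.2, 1.0, 1.8]
width: 0.649
z 0.0491 ft [-2.2  1.   1.8] eff [ -0.8 -53.9 -29.   -0.3  -0.4   0. ]
pos [ 0.5292 -0.0441  0.0491] t 72.2 shift xyz [-0.0303 -0.0207  0.0298] toolx-yaw -1.592 turn deg [-0.34  0.   -0.09] (alt wy-180.0) q6 1.44
```

```bash
python3 -m pendant '[{"wx":0,"wy":0,"wz":0,"x":0,"y":0,"z":0,"fingers":-0.5},{"wx":0,"wy":0,"wz":0,"x":0,"y":0,"z":0,"fingers":-0.5},{"wx":0,"wy":0,"wz":0,"x":0,"y":0,"z":0,"fingers":-0.5},{"wx":-0.3,"wy":0,"wz":0,"x":0,"y":0.003,"z":-0.001,"fingers":-0.5},{"wx":-0.3,"wy":0,"wz":0,"x":0,"y":0.006,"z":-0.001,"fingers":-0.5},{"wx":-0.3,"wy":0,"wz":0,"x":0,"y":0.007,"z":-0.001,"fingers":-0.5},{"wx":-0.3,"wy":0,"wz":0,"x":0,"y":0.007,"z":-0.001,"fingers":-0.5},{"wx":-0.3,"wy":0,"wz":0,"x":0,"y":0.007,"z":-0.001,"fingers":-0.5}]' && python3 chk.py 5 && python3 -m pendant '[{"wx":0,"wy":0,"wz":0,"x":0,"y":0,"z":0,"fingers":1},{"wx":0,"wy":0,"wz":0,"x":0,"y":0,"z":0,"fingers":1},{"wx":0,"wy":0,"wz":0,"x":0,"y":0,"z":0,"fingers":1},{"wx":0,"wy":0,"wz":0,"x":0,"y":0,"z":0,"fingers":1},{"wx":0,"wy":0,"wz":0,"x":0,"y":0,"z":0,"fingers":1},{"wx":0,"wy":0,"wz":0,"x":0,"y":0,"z":0,"fingers":1},{"wx":0,"wy":0,"wz":0,"x":0,"y":0,"z":0,"fingers":1},{"wx":0,"wy":0,"wz":0,"x":0,"y":0,"z":0,"fingers":1}]'
python3 - <<'E'
from h import *
plan(L(.021,.096,.07),YAW-np.pi/2)
E
```

```text
t: 72.85
tool_pos: [0.5282, -0.044, 0.0419]
tool_rot: [0.495, -0.494, 0.505, -0.505]
ft_force: [0.3, 0.1, 0.6]
width: 0.754
z 0.0419 ft [0.3 0.1 0.6] eff [ -0.  -54.8 -28.5   0.   -0.1  -0. ]
t: 73.52
tool_pos: [0.5283, -0.044, 0.042]
tool_rot: [0.495, -0.494, 0.505, -0.505]
ft_force: [0.9, -0.7, -0.1]
width: 0.649
pos [ 0.5283 -0.044   0.042 ] t 73.5 shift xyz [-0.0303 -0.0279  0.0306] toolx-yaw -1.592 turn deg [-0.04  0.01 -0.09] (alt wy-180.0) q6 1.44
```

```bash
python3 -m pendant '[{"wx":0,"wy":0,"wz":0,"x":0,"y":-0.01,"z":0,"fingers":1},{"wx":0,"wy":0,"wz":0,"x":0,"y":-0.028,"z":0,"fingers":1},{"wx":0,"wy":0,"wz":0,"x":-0.015,"y":-0.028,"z":0.005,"fingers":1},{"wx":0,"wy":0,"wz":0,"x":-0.0303,"y":-0.028,"z":0.015,"fingers":1},{"wx":0,"wy":0,"wz":0,"x":-0.0303,"y":-0.028,"z":0.0305,"fingers":1},{"wx":0,"wy":0,"wz":0,"x":-0.0303,"y":-0.028,"z":0.0305,"fingers":1},{"wx":0,"wy":0,"wz":0,"x":-0.0303,"y":-0.028,"z":0.0305,"fingers":1},{"wx":0,"wy":0,"wz":0,"x":-0.0303,"y":-0.028,"z":0.0305,"fingers":1}]' && python3 chk.py 12
python3 - <<'E'
from h import *
plan(L(.021,.0955,.043),YAW-np.pi/2)
E
```

```text
t: 74.18
tool_pos: [0.5586, -0.0146, 0.0698]
tool_rot: [0.495, -0.494, 0.506, -0.505]
ft_force: [-0.1, -0.7, -5.4]
width: 0.653
z 0.0698 ft [-0.1 -0.7 -5.4] eff [  0.3 -61.  -33.5   0.   -0.1   0. ]
pos [ 0.5586 -0.0146  0.0698] t 74.2 shift xyz [0.0004 0.0268 0.001 ] toolx-yaw -1.592 turn deg [ 0.04 -0.   -0.1 ] (alt wy+180.0) q6 1.50
```

```bash
python3 -m pendant '[{"wx":0,"wy":0,"wz":0,"x":0,"y":0.008,"z":0,"fingers":1},{"wx":0,"wy":0,"wz":0,"x":0,"y":0.016,"z":0,"fingers":1},{"wx":0,"wy":0,"wz":0,"x":0,"y":0.022,"z":0,"fingers":1},{"wx":0,"wy":0,"wz":0,"x":0,"y":0.025,"z":0,"fingers":1},{"wx":0,"wy":0,"wz":0,"x":0,"y":0.0265,"z":0,"fingers":1},{"wx":0,"wy":0,"wz":0,"x":0,"y":0.0265,"z":0,"fingers":1},{"wx":0,"wy":0,"wz":0,"x":0,"y":0.0265,"z":0,"fingers":1},{"wx":0,"wy":0,"wz":0,"x":0,"y":0.0265,"z":0,"fingers":1}]' && python3 chk.py 12 && python3 -m pendant '[{"wx":0,"wy":0,"wz":0,"x":0,"y":0,"z":0.001,"fingers":1},{"wx":0,"wy":0,"wz":0,"x":0,"y":0,"z":0.002,"fingers":1},{"wx":0,"wy":0,"wz":0,"x":0,"y":0,"z":0.003,"fingers":1},{"wx":0,"wy":0,"wz":0,"x":0,"y":0,"z":0.004,"fingers":1},{"wx":0,"wy":0,"wz":0,"x":0,"y":0,"z":0.005,"fingers":1},{"wx":0,"wy":0,"wz":0,"x":0,"y":0,"z":0.006,"fingers":1},{"wx":0,"wy":0,"wz":0,"x":0,"y":0,"z":0.006,"fingers":1},{"wx":0,"wy":0,"wz":0,"x":0,"y":0,"z":0.006,"fingers":1}]' && python3 chk.py 7 && python3 -m pendant '[{"wx":0,"wy":0,"wz":0,"x":0,"y":0,"z":0.001,"fingers":1},{"wx":0,"wy":0,"wz":0,"x":0,"y":0,"z":0.0015,"fingers":1},{"wx":0,"wy":0,"wz":0,"x":0,"y":0,"z":0.0015,"fingers":1},{"wx":0,"wy":0,"wz":0,"x":0,"y":0,"z":0.0015,"fingers":1},{"wx":0,"wy":0,"wz":0,"x":0,"y":0,"z":0.0015,"fingers":1},{"wx":0,"wy":0,"wz":0,"x":0,"y":0,"z":0.0015,"fingers":1},{"wx":0,"wy":0,"wz":0,"x":0,"y":0,"z":0.0015,"fingers":1},{"wx":0,"wy":0,"wz":0,"x":0,"y":0,"z":0.0015,"fingers":1}]' && python3 chk.py 7 && python3 -m pendant '[{"wx":0,"wy":0,"wz":0,"x":0,"y":0,"z":0.001,"fingers":1},{"wx":0,"wy":0,"wz":0,"x":0,"y":0,"z":0.0015,"fingers":1},{"wx":0,"wy":0,"wz":0,"x":0,"y":0,"z":0.0015,"fingers":1},{"wx":0,"wy":0,"wz":0,"x":0,"y":0,"z":0.0015,"fingers":1},{"wx":0,"wy":0,"wz":0,"x":0,"y":0,"z":0.0015,"fingers":1},{"wx":0,"wy":0,"wz":0,"x":0,"y":0,"z":0.0015,"fingers":1},{"wx":0,"wy":0,"wz":0,"x":0,"y":0,"z":0.0015,"fingers":1},{"wx":0,"wy":0,"wz":0,"x":0,"y":0,"z":0.0015,"fingers":1}]' && python3 chk.py 7 && python3 -m pendant '[{"wx":0,"wy":0,"wz":0,"x":0,"y":0,"z":0.001,"fingers":1},{"wx":0,"wy":0,"wz":0,"x":0,"y":0,"z":0.0015,"fingers":1},{"wx":0,"wy":0,"wz":0,"x":0,"y":0,"z":0.0015,"fingers":1},{"wx":0,"wy":0,"wz":0,"x":0,"y":0,"z":0.0015,"fingers":1},{"wx":0,"wy":0,"wz":0,"x":0,"y":0,"z":0.0015,"fingers":1},{"wx":0,"wy":0,"wz":0,"x":0,"y":0,"z":0.0015,"fingers":1},{"wx":0,"wy":0,"wz":0,"x":0,"y":0,"z":0.0015,"fingers":1},{"wx":0,"wy":0,"wz":0,"x":0,"y":0,"z":0.0015,"fingers":1}]' && python3 chk.py 7
```

```text
t: 74.85
tool_pos: [0.5587, -0.0146, 0.0436]
tool_rot: [0.495, -0.494, 0.506, -0.505]
ft_force: [-0.1, 0.1, -4.8]
width: 0.654
z 0.0436 ft [-0.1  0.1 -4.8] eff [ -0.  -61.5 -31.4   0.   -0.2  -0. ]
t: 75.52
tool_pos: [0.5648, -0.0147, 0.0436]
tool_rot: [0.495, -0.494, 0.506, -0.505]
ft_force: [-0.0, -0.1, -6.0]
width: 0.655
z 0.0436 ft [-0.  -0.1 -6. ] eff [ -0.  -62.5 -31.6   0.   -0.1   0. ]
t: 76.18
tool_pos: [0.5663, -0.0147, 0.0436]
tool_rot: [0.495, -0.494, 0.506, -0.505]
ft_force: [-0.6, -0.2, -5.2]
width: 0.655
z 0.0436 ft [-0.6 -0.2 -5.2] eff [ -0.  -62.7 -31.5   0.   -0.1   0. ]
t: 76.85
tool_pos: [0.5678, -0.0147, 0.0436]
tool_rot: [0.495, -0.494, 0.506, -0.505]
ft_force: [1.2, 0.1, -5.5]
width: 0.656
z 0.0436 ft [ 1.2  0.1 -5.5] eff [ -0.  -62.9 -31.6   0.   -0.1   0. ]
t: 77.52
tool_pos: [0.5683, -0.0148, 0.0433]
tool_rot: [0.494, -0.495, 0.506, -0.504]
ft_force: [-6.4, 0.2, -1.9]
width: 0.654
z 0.0433 ft [-6.4  0.2 -1.9] eff [  0.3 -62.6 -34.3   0.3  -1.9   0.2]
```

```bash
python3 -m pendant '[{"wx":0,"wy":0,"wz":0,"x":0,"y":0,"z":-0.0015,"fingers":1},{"wx":0,"wy":0,"wz":0,"x":0,"y":0,"z":-0.003,"fingers":1},{"wx":0,"wy":0,"wz":0,"x":0,"y":0,"z":-0.003,"fingers":1},{"wx":0,"wy":0,"wz":0,"x":0,"y":0.0008,"z":-0.003,"fingers":1},{"wx":0,"wy":0,"wz":0,"x":0,"y":0.0014,"z":-0.003,"fingers":1},{"wx":0,"wy":0,"wz":0,"x":0,"y":0.0016,"z":-0.003,"fingers":1},{"wx":0,"wy":0,"wz":0,"x":0,"y":0.0016,"z":-0.003,"fingers":1},{"wx":0,"wy":0,"wz":0,"x":0,"y":0.0016,"z":-0.003,"fingers":1}]' && python3 chk.py 14 && python3 -m pendant '[{"wx":0,"wy":0,"wz":0,"x":0,"y":0,"z":0,"fingers":-0.5},{"wx":0,"wy":0,"wz":0,"x":0,"y":0,"z":0,"fingers":-0.5},{"wx":0,"wy":0,"wz":0,"x":0,"y":0,"z":0,"fingers":-0.5},{"wx":0,"wy":0,"wz":0,"x":0,"y":0,"z":0,"fingers":-0.5},{"wx":0,"wy":0,"wz":0,"x":0,"y":-0.01,"z":0,"fingers":-0.5},{"wx":0,"wy":0,"wz":0,"x":0,"y":-0.03,"z":0,"fingers":-0.5},{"wx":0,"wy":0,"wz":0,"x":0,"y":-0.06,"z":0,"fingers":-0.5},{"wx":0,"wy":0,"wz":0,"x":0,"y":-0.1,"z":0,"fingers":-0.5}]'
python3 -m pendant '[{"wx":0,"wy":0,"wz":0,"x":0.04,"y":-0.04,"z":-0.02,"fingers":1},{"wx":0,"wy":0,"wz":0,"x":0.08,"y":-0.08,"z":-0.05,"fingers":1},{"wx":0,"wy":0,"wz":0,"x":0.1,"y":-0.12,"z":-0.08,"fingers":1},{"wx":0,"wy":0,"wz":0,"x":0.1,"y":-0.15,"z":-0.1,"fingers":1},{"wx":0,"wy":0,"wz":0,"x":0.1,"y":-0.18,"z":-0.1,"fingers":1},{"wx":0,"wy":0,"wz":0,"x":0.1,"y":-0.18,"z":-0.1,"fingers":1},{"wx":0,"wy":0,"wz":0,"x":0.1,"y":-0.18,"z":-0.1,"fingers":1},{"wx":0,"wy":0,"wz":0,"x":0.1,"y":-0.18,"z":-0.1,"fingers":1}]'
cat > fin.py <<'E'
from h import *
for n in ('wrist','scene','top'):
  cm,im=shot(n,f'f_{n}.png')
  for q,z in (('block_1',.054),('lever_1',.045),('chip_1',.013),('magnet_tip',.083),('scraper_block',.056)):
    print(n,q,[(np.round(b['xy']).tolist(),round(b['p'],2),(RC.T@(onz(cm,b['xy'],z)-O)).round(4)[:2].tolist(),onz(cm,b['xy'],z).round(3)[:2].tolist()) for b in finder.boxes_of(n,q)])
E
python3 fin.py; python3 - <<'E'
from h import *
plan(L(-.0236-.05,-.195,.12),YAW-np.pi/2)
E
```

```text
t: 78.18
tool_pos: [0.5654, -0.0147, 0.042]
tool_rot: [0.495, -0.495, 0.506, -0.504]
ft_force: [-3.5, 0.6, 0.7]
width: 0.656
z 0.0420 ft [-3.5  0.6  0.7] eff [ -0.  -59.4 -30.7   0.   -0.8   0. ]
t: 78.85
tool_pos: [0.5645, -0.0148, 0.1419]
tool_rot: [0.494, -0.496, 0.507, -0.503]
ft_force: [-0.8, -0.1, -0.8]
width: 0.751
t: 79.52
tool_pos: [0.4635, -0.1133, 0.3241]
tool_rot: [0.494, -0.495, 0.506, -0.504]
ft_force: [-0.1, 0.3, -0.5]
width: 0.219
wrist block_1 [([230.0, 113.0], 0.82, [0.0384, 0.0999], [0.577, -0.011]), ([315.0, 108.0], 0.77, [0.0436, 0.0007], [0.58, -0.11]), ([396.0, 113.0], 0.75, [0.0382, -0.0948], [0.573, -0.206]), ([317.0, 83.0], 0.65, [0.0704, -0.0022], [0.607, -0.114])]
wrist lever_1 [([399.0, 82.0], 0.55, [0.0731, -0.0975], [0.608, -0.209])]
wrist chip_1 [([234.0, 206.0], 0.84, [-0.0791, 0.1116], [0.46, 0.003]), ([274.0, 206.0], 0.82, [-0.0797, 0.0574], [0.458, -0.051]), ([401.0, 207.0], 0.76, [-0.0803, -0.1165], [0.454, -0.225])]
wrist magnet_tip [([481.0, 167.0], 0.91, [-0.0218, -0.1889], [0.511, -0.298])]
wrist scraper_block [([21.0, 207.0], 0.69, [-0.073, 0
[... 510 characters left out ...]
, -0.1074], [0.459, -0.216])]
scene magnet_tip [([382.0, 171.0], 0.57, [-0.0106, -0.2046], [0.522, -0.314])]
scene scraper_block [([273.0, 275.0], 0.59, [-0.0945, 0.441], [0.451, 0.333])]
top block_1 [([165.0, 316.0], 0.98, [-0.2801, 0.6184], [0.269, 0.514]), ([398.0, 187.0], 0.84, [0.0601, -0.0024], [0.597, -0.114]), ([359.0, 196.0], 0.81, [0.0363, 0.1029], [0.575, -0.008])]
top lever_1 []
top chip_1 [([379.0, 238.0], 0.62, [-0.0712, 0.0479], [0.466, -0.061])]
top magnet_tip []
top scraper_block [([244.0, 239.0], 0.93, [-0.0771, 0.4129], [0.468, 0.304])]
pos [ 0.4635 -0.1131  0.3224] t 80.4 shift xyz [0.1908 0.202  0.0005] toolx-yaw -1.592 turn deg [ 0.35  0.01 -0.1 ] (alt wy-180.0) q6 1.28
```

```bash
python3 -m pendant '[{"wx":0,"wy":0,"wz":0,"x":0.04,"y":0,"z":0.003,"fingers":1},{"wx":0,"wy":0,"wz":0,"x":0.08,"y":0,"z":0.003,"fingers":1},{"wx":0,"wy":0,"wz":0,"x":0.12,"y":0.02,"z":0.003,"fingers":1},{"wx":0,"wy":0,"wz":0,"x":0.16,"y":0.06,"z":0.003,"fingers":1},{"wx":0.3,"wy":0,"wz":0,"x":0.194,"y":0.1,"z":0.003,"fingers":1},{"wx":0.3,"wy":0,"wz":0,"x":0.194,"y":0.14,"z":0.003,"fingers":1},{"wx":0.3,"wy":0,"wz":0,"x":0.194,"y":0.17,"z":0.003,"fingers":1},{"wx":0.3,"wy":0,"wz":0,"x":0.194,"y":0.17,"z":0.003,"fingers":1}]'
python3 - <<'E'
from h import *
plan([.460,-.307,.073],YAW-np.pi/2)
im=cv2.imread('pics/f_wrist.png').astype(int)
# block squareness from saved picture pose: relative measure in pixels
for u,v in ((230,113),(315,115),(396,113)):
    col=np.median(im[v-3:v+4,u-3:u+4].reshape(-1,3),0); m=(np.abs(im-col).max(2)<25).astype(np.uint8); m=cv2.morphologyEx(m,cv2.MORPH_OPEN,np.ones((3,3),np.uint8)); k,l=cv2.connectedComponents(m)
    c=max(cv2.findContours((l==l[v,u]).astype(np.uint8),0,1)[0],key=cv2.contourArea); r=cv2.minAreaRect(c); print([np.round(x,1).tolist() for x in r])
E
```

```text
t: 81.08
tool_pos: [0.4591, -0.3063, 0.1459]
tool_rot: [0.494, -0.495, 0.509, -0.502]
ft_force: [-1.4, 0.9, -1.1]
width: 0.002
pos [ 0.4591 -0.3063  0.1459] t 81.1 shift xyz [0.0012 0.0729 0.0015] toolx-yaw -1.593 turn deg [ 0.45 -0.08 -0.39] (alt wy+179.9) q6 0.94
[[231.5, 116.5], [49.0, 53.0], 90.0]
[[314.0, 113.0], [54.0, 52.0], 90.0]
[[396.5, 112.5], [53.0, 53.0], 90.0]
```

```bash
python3 -m pendant '[{"wx":0.4,"wy":0,"wz":-0.4,"x":0.001,"y":0.03,"z":0,"fingers":1},{"wx":0.4,"wy":0,"wz":-0.4,"x":0.001,"y":0.06,"z":0,"fingers":1},{"wx":0.4,"wy":0,"wz":-0.4,"x":0.001,"y":0.073,"z":0,"fingers":1},{"wx":0.4,"wy":0,"wz":-0.4,"x":0.001,"y":0.073,"z":0,"fingers":1},{"wx":0.4,"wy":0,"wz":-0.4,"x":0.001,"y":0.073,"z":0,"fingers":1},{"wx":0.4,"wy":0,"wz":-0.4,"x":0.001,"y":0.073,"z":0,"fingers":1},{"wx":0.4,"wy":0,"wz":-0.4,"x":0.001,"y":0.073,"z":0,"fingers":1},{"wx":0.4,"wy":0,"wz":-0.4,"x":0.001,"y":0.073,"z":0,"fingers":1}]' && python3 chk.py 6 && python3 -m pendant '[{"wx":0,"wy":0,"wz":0,"x":0,"y":0,"z":0.012,"fingers":1},{"wx":0,"wy":0,"wz":0,"x":0,"y":0,"z":0.024,"fingers":1},{"wx":0,"wy":0,"wz":0,"x":0,"y":0,"z":0.036,"fingers":1},{"wx":0,"wy":0,"wz":0,"x":0,"y":0,"z":0.048,"fingers":1},{"wx":0,"wy":0,"wz":0,"x":0,"y":0,"z":0.06,"fingers":1},{"wx":0,"wy":0,"wz":0,"x":0,"y":0,"z":0.07,"fingers":1},{"wx":0,"wy":0,"wz":0,"x":0,"y":0,"z":0.08,"fingers":1},{"wx":0,"wy":0,"wz":0,"x":0,"y":0,"z":0.084,"fingers":1}]' && python3 chk.py 6 && python3 -m pendant '[{"wx":0,"wy":0,"wz":0,"x":0,"y":0,"z":0.001,"fingers":1},{"wx":0,"wy":0,"wz":0,"x":0,"y":0,"z":0.002,"fingers":1},{"wx":0,"wy":0,"wz":0,"x":0,"y":0,"z":0.003,"fingers":1},{"wx":0,"wy":0,"wz":0,"x":0,"y":0,"z":0.004,"fingers":1},{"wx":0,"wy":0,"wz":0,"x":0,"y":0,"z":0.005,"fingers":1},{"wx":0,"wy":0,"wz":0,"x":0,"y":0,"z":0.005,"fingers":1},{"wx":0,"wy":0,"wz":0,"x":0,"y":0,"z":0.005,"fingers":1},{"wx":0,"wy":0,"wz":0,"x":0,"y":0,"z":0.005,"fingers":1}]' && python3 chk.py 6 && python3 -m pendant '[{"wx":0,"wy":0,"wz":0,"x":0,"y":0,"z":0.001,"fingers":1},{"wx":0,"wy":0,"wz":0,"x":0,"y":0,"z":0.002,"fingers":1},{"wx":0,"wy":0,"wz":0,"x":0,"y":0,"z":0.003,"fingers":1},{"wx":0,"wy":0,"wz":0,"x":0,"y":0,"z":0.003,"fingers":1},{"wx":0,"wy":0,"wz":0,"x":0,"y":0,"z":0.003,"fingers":1},{"wx":0,"wy":0,"wz":0,"x":0,"y":0,"z":0.003,"fingers":1},{"wx":0,"wy":0,"wz":0,"x":0,"y":0,"z":0.003,"fingers":1},{"wx":0,"wy":0,"wz":0,"x":0,"y":0,"z":0.003,"fingers":1}]' && python3 chk.py 6 && python3 -m pendant '[{"wx":0,"wy":0,"wz":0,"x":0,"y":0,"z":0.001,"fingers":1},{"wx":0,"wy":0,"wz":0,"x":0,"y":0,"z":0.002,"fingers":1},{"wx":0,"wy":0,"wz":0,"x":0,"y":0,"z":0.003,"fingers":1},{"wx":0,"wy":0,"wz":0,"x":0,"y":0,"z":0.003,"fingers":1},{"wx":0,"wy":0,"wz":0,"x":0,"y":0,"z":0.003,"fingers":1},{"wx":0,"wy":0,"wz":0,"x":0,"y":0,"z":0.003,"fingers":1},{"wx":0,"wy":0,"wz":0,"x":0,"y":0,"z":0.003,"fingers":1},{"wx":0,"wy":0,"wz":0,"x":0,"y":0,"z":0.003,"fingers":1}]' && python3 chk.py 6
```

```text
t: 81.75
tool_pos: [0.4591, -0.3071, 0.0744]
tool_rot: [-0.494, 0.495, -0.505, 0.506]
ft_force: [0.4, -0.5, -0.8]
width: 0.004
z 0.0744 ft [ 0.4 -0.5 -0.8] eff [  0.  -56.8 -30.8   0.   -0.    0. ]
t: 82.42
tool_pos: [0.544, -0.3089, 0.075]
tool_rot: [-0.494, 0.495, -0.505, 0.506]
ft_force: [-1.3, 0.1, -0.8]
width: 0.002
z 0.0750 ft [-1.3  0.1 -0.8] eff [  0.2 -66.6 -32.8   0.2  -0.3   0. ]
t: 83.08
tool_pos: [0.549, -0.3091, 0.0751]
tool_rot: [-0.494, 0.495, -0.505, 0.506]
ft_force: [-1.0, 1.0, -0.5]
width: 0.005
z 0.0751 ft [-1.   1.  -0.5] eff [  0.2 -66.9 -32.9   0.1  -0.2   0. ]
t: 83.75
tool_pos: [0.5521, -0.3092, 0.0752]
tool_rot: [-0.494, 0.495, -0.504, 0.506]
ft_force: [0.1, 0.2, 0.5]
width: 0.005
z 0.0752 ft [0.1 0.2 0.5] eff [  0.  -67.  -32.7   0.1  -0.1   0. ]
t: 84.42
tool_pos: [0.5537, -0.3092, 0.075]
tool_rot: [0.494, -0.495, 0.506, -0.505]
ft_force: [-11.9, 1.7, 4.7]
width: 0.003
z 0.0750 ft [-11.9   1.7   4.7] eff [  2.9 -66.  -36.    1.3  -2.8   0. ]
```

```bash
python3 -m pendant '[{"wx":0,"wy":0,"wz":0,"x":0,"y":0,"z":-0.03,"fingers":1},{"wx":0,"wy":0,"wz":0,"x":0,"y":0,"z":-0.06,"fingers":1},{"wx":0,"wy":0,"wz":0,"x":0,"y":-0.03,"z":-0.08,"fingers":1},{"wx":0,"wy":0,"wz":0,"x":0,"y":-0.07,"z":-0.08,"fingers":1},{"wx":0,"wy":0,"wz":0,"x":0,"y":-0.11,"z":-0.08,"fingers":1},{"wx":0,"wy":0,"wz":0,"x":0,"y":-0.15,"z":-0.08,"fingers":1},{"wx":0,"wy":0,"wz":0,"x":0,"y":-0.19,"z":-0.08,"fingers":1},{"wx":0,"wy":0,"wz":0,"x":0,"y":-0.22,"z":-0.08,"fingers":1}]'
python3 -m pendant '[{"wx":0,"wy":0,"wz":0,"x":-0.04,"y":0,"z":0,"fingers":1},{"wx":0,"wy":0,"wz":0,"x":-0.08,"y":-0.02,"z":0,"fingers":1},{"wx":0,"wy":0,"wz":0,"x":-0.12,"y":-0.03,"z":-0.01,"fingers":1},{"wx":0,"wy":0,"wz":0,"x":-0.16,"y":-0.03,"z":-0.02,"fingers":1},{"wx":0,"wy":0,"wz":0,"x":-0.2,"y":-0.03,"z":-0.02,"fingers":1},{"wx":0,"wy":0,"wz":0,"x":-0.23,"y":-0.03,"z":-0.02,"fingers":1},{"wx":0,"wy":0,"wz":0,"x":-0.23,"y":-0.03,"z":-0.02,"fingers":1},{"wx":0,"wy":0,"wz":0,"x":-0.23,"y":-0.03,"z":-0.02,"fingers":1}]'
python3 fin.py; python3 - <<'E'
from h import *
cm=optics.camera_model('wrist'); im=cv2.imread('pics/f_wrist.png'); hsv=cv2.cvtColor(im,cv2.COLOR_BGR2HSV)
m=((hsv[...,0]<15)&(hsv[...,1]>110)&(hsv[...,2]>60)).astype(np.uint8); m[300:]=0
c=max(cv2.findContours(m,0,1)[0],key=cv2.contourArea); b=cv2.boxPoints(cv2.minAreaRect(c)); print('scraper',b.round().tolist(),[onz(cm,p,.056).round(3)[:2].tolist() for p in b])
s=sensors.observe(); print(s['t'],s['tool_pos'])
E
```

```text
t: 85.08
tool_pos: [0.4743, -0.3072, 0.2992]
tool_rot: [-0.494, 0.495, -0.504, 0.507]
ft_force: [-0.3, -0.4, 0.4]
width: 0.005
t: 85.75
tool_pos: [0.4594, -0.0756, 0.3289]
tool_rot: [-0.495, 0.495, -0.503, 0.506]
ft_force: [-0.7, -0.1, -0.3]
width: 0.006
wrist block_1 [([425.0, 112.0], 0.97, [0.0364, -0.0935], [0.571, -0.204]), ([344.0, 107.0], 0.81, [0.042, 0.0036], [0.579, -0.107]), ([263.0, 203.0], 0.71, [-0.0727, 0.103], [0.466, -0.005])]
wrist lever_1 [([345.0, 81.0], 0.51, [0.0718, 0.0017], [0.608, -0.11]), ([267.0, 80.0], 0.46, [0.0723, 0.0938], [0.611, -0.018]), ([426.0, 79.0], 0.42, [0.0737, -0.0937], [0.608, -0.205]), ([427.0, 110.0], 0.41, [0.0395, -0.0975], [0.574, -0.208])]
wrist chip_1 [([426.0, 207.0], 0.94, [-0.0842, -0.1161], [0.45, -0.224]), ([301.0, 204.0], 0.68, [-0.0798, 0.057], [0.458, -0.051]), ([264.0, 205.0], 0.65, [-0.0817, 0.1078], [0.457, -0.001]), ([356.0, 154.0], 0.24, [-0.0132, -0.0171], [0.523, -0.127])]
wrist magnet_tip [([522.0, 108.0], 0.64, [0.0392, -0.1918], [0.572, -0.303]), ([265.0, 110.0], 0.41, [0.0357, 0.0928], [0.574, -0.018])]
wrist scraper
[... 528 characters left out ...]
49, 0.016]), ([366.0, 167.0], 0.39, [0.054, -0.2103], [0.586, -0.321])]
scene scraper_block [([273.0, 276.0], 0.59, [-0.0997, 0.446], [0.446, 0.338])]
top block_1 [([360.0, 196.0], 0.76, [0.0382, 0.1015], [0.577, -0.009]), ([387.0, 193.0], 0.74, [0.0445, 0.0279], [0.582, -0.083]), ([164.0, 318.0], 0.71, [-0.2851, 0.6204], [0.265, 0.516])]
top lever_1 []
top chip_1 [([436.0, 241.0], 0.55, [-0.0821, -0.1107], [0.452, -0.219])]
top magnet_tip []
top scraper_block [([244.0, 239.0], 0.98, [-0.0787, 0.4129], [0.467, 0.304])]
scraper [[-4.0, 214.0], [0.0, 184.0], [72.0, 193.0], [68.0, 223.0]] [[0.46, 0.332], [0.497, 0.317], [0.484, 0.231], [0.446, 0.244]]
86.65 [ 0.4592841  -0.07672223  0.32836589]
```

```bash
python3 - <<'E'
from h import *
cm=optics.camera_model('wrist'); im=cv2.imread('pics/f_wrist.png').astype(int)
for u,v in ((262,112),(343,112),(425,112)):
    for th in (18,30):
        col=np.median(im[v-3:v+4,u-3:u+4].reshape(-1,3),0); m=(np.abs(im-col).max(2)<th).astype(np.uint8); m=cv2.morphologyEx(m,cv2.MORPH_OPEN,np.ones((3,3),np.uint8)); k,l=cv2.connectedComponents(m)
        c=max(cv2.findContours((l==l[v,u]).astype(np.uint8),0,1)[0],key=cv2.contourArea)
        P=(np.array([RC.T@(onz(cm,p,.054)-O) for p in c[:,0]])[:,:2]*1000).astype(np.float32); r=cv2.minAreaRect(P); print(th,col,[np.round(x,1).tolist() for x in r])
s=sensors.observe(); print(s['t'],np.abs(s['dq']).max())
E
```

```text
18 [140. 143. 147.] [[25.5, 96.9], [60.0, 37.3], 88.8]
30 [140. 143. 147.] [[15.8, 97.7], [80.8, 45.3], 56.8]
18 [218. 215. 215.] [[36.9, 0.5], [59.0, 59.0], 0.1]
30 [218. 215. 215.] [[36.9, 0.1], [59.0, 59.8], 0.0]
18 [216. 215. 215.] [[37.4, -95.2], [57.9, 59.1], 0.0]
30 [216. 215. 215.] [[37.4, -95.3], [60.1, 60.0], 0.0]
86.65 0.0015399066212676798
```

```bash
python3 - <<'E'
from station import bot
print(bot.job_done())
E
```

```text
the job is handed in; nothing more can be done
None
```

I handed in the job at about 87 s. Every step is done except one I couldn't confirm: I never saw the rubber pad, so I can't say the scraper is centred on it.

**What I did**
- **Magnet off:** I pulled the handle to the front until it hit its stop (about 20 N).
- **Wiping:** three strokes with the scraper pushed the three brass offcuts into the trough, and the gripper never touched them. On the second stroke the scraper slid about 4 mm up in the grip.
- **Loading:** I felt for the fence with each of the three blocks, then backed it off about 3 mm. The bay 3 block was later found knocked a few centimetres forward, so I loaded it again.
- **Magnet on:** with all blocks loaded, I pushed the handle to its back stop (about 12 N).

**Last checks**
- **Bays 1 and 2:** the blocks are square and within about 2 mm of where they belong.
- **Bay 3:** the block was partly in shadow. Its front edge lines up with bay 2's and it is within about 1 mm sideways, but I couldn't measure the whole outline.
- **Levers:** I judged these only from the block positions, since no camera view showed them pressed.
- **Offcuts:** three found, all in the trough in the wrist view. Two weak detections on the bed (0.24 wrist, 0.49 scene) didn't agree, and I took them as false.

**What disagreed**
- **Pad:** no camera showed it, even with the scraper lifted. Touch heights suggested the scraper had started on something about 2 to 3 mm high. I put it back in its starting place, and it looks unchanged there in the top and scene views.
- **Lamp:** the desk lamp's head hangs in the arm's way in the pictures. I lowered the closed fingertips through it slowly and felt nothing, so I worked through that space.

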